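# Scoop the compression nuts into the parts drawer

## Task

Put the loose brass compression nuts away: pull the parts cabinet's drawer out to its stop, use the scoop to transfer every nut from the sorting tray into the drawer, then leave the empty scoop standing upright on the floor of the tray and push the drawer fully shut. Do not touch nuts in the tray with the fingers (only one that has fallen outside may be picked up by hand), and leave the other things on the liner where they are.

Things in the scene. Friction and masses are not known exactly. Their poses are not given: they have to be found in the camera images.
- cab: Small grey parts cabinet standing fixed on the liner, 240 deep (its x) x 170 wide (y) x 85 mm high, with a single drawer. Origin: centre of its underside; its front faces its own -x, the side the drawer comes out of.
- cab_drawer0 (a joint): The cabinet's only drawer: 0 = shut, grows in metres as it is pulled out along the cabinet's -x; stops fully out at 0.166.
- cab_drawer0_handle (a point): Middle of the drawer's handle, a steel bar of about 10 mm thickness, 85 mm long along the cabinet's y, 35 mm in front of the drawer front (which is 15 mm thick) and about 47 mm above the liner, 38 mm below the cabinet's top. Moves with the drawer; axes as the cabinet's.
- drawer_floor (a point): Centre of the drawer's inner floor (moves with the drawer; axes as the cabinet's, z up), 22 mm above the liner. Inside, the drawer measures 195 (x) x 128 (y) and 41 mm deep; walls 6 mm. Fully out, the front 160 mm or so of it (from x = -97 to about +60 mm) lie open in front of the cabinet.
- tray: Grey plastic sorting tray, fixed to the liner, long along its own x. Origin: on the underside; floor top 4 mm above it. Inside: 96 mm wide (y from -48 to +48), flat floor from x = -65 to +165 mm; at the near (-x) end a straight ramp rises from x = -65 (z 4) to x = -111 mm (z 40). Side and far walls end 40 mm above the liner, the wall behind the ramp 70 mm.
- scoop: Grey metal bench scoop, 130 g. Flat pan 80 long (x) x 84 wide (y), floor 2 mm, back wall 45 mm, side walls (from x = -34 mm on) 34 mm high, 3 mm thick, open at the mouth, whose lip lies at x = -40 mm. Upright black rubber grip over its back: 32 (x from 10 to 42) x 16 (y) mm, from z = 49 to 105 mm. Origin: centre of the pan's underside, z up.
- nut0: Brass hexagonal compression nut with bevelled edges, 26 mm across its corners, 20 mm high, 40 g; origin at its centre, z along its bore. One of up to eight alike, all lying in the tray at the start; some may be absent.
- nut1: Brass hexagonal compression nut with bevelled edges, 26 mm across its corners, 20 mm high, 40 g; origin at its centre, z along its bore. One of up to eight alike, all lying in the tray at the start; some may be absent.
- nut2: Brass hexagonal compression nut with bevelled edges, 26 mm across its corners, 20 mm high, 40 g; origin at its centre, z along its bore. One of up to eight alike, all lying in the tray at the start; some may be absent.
- nut3: Brass hexagonal compression nut with bevelled edges, 26 mm across its corners, 20 mm high, 40 g; origin at its centre, z along its bore. One of up to eight alike, all lying in the tray at the start; some may be absent.
- nut4: Brass hexagonal compression nut with bevelled edges, 26 mm across its corners, 20 mm high, 40 g; origin at its centre, z along its bore. One of up to eight alike, all lying in the tray at the start; some may be absent.
- nut5: Brass hexagonal compression nut with bevelled edges, 26 mm across its corners, 20 mm high, 40 g; origin at its centre, z along its bore. One of up to eight alike, all lying in the tray at the start; some may be absent.
- nut6: Brass hexagonal compression nut with bevelled edges, 26 mm across its corners, 20 mm high, 40 g; origin at its centre, z along its bore. One of up to eight alike, all lying in the tray at the start; some may be absent.
- nut7: Brass hexagonal compression nut with bevelled edges, 26 mm across its corners, 20 mm high, 40 g; origin at its centre, z along its bore. One of up to eight alike, all lying in the tray at the start; some may be absent.
- wrench: Chrome adjustable wrench, 180 mm long, lying flat; origin about its middle, handle to its -x. A bystander, to be left where it is.
- tape: Roll of plumber's tape on a plastic spool, 56 mm across, 18 mm high; origin under its centre. A bystander, to be left where it is.
- funnel: Small red silicone funnel standing mouth down, 68 mm across, 66 mm high; origin under its centre. A bystander, to be left where it is.
- jar: Jar with a lid, 60 mm across, 80 mm high; origin under its centre. A bystander, to be left where it is.
- elbow: Copper pipe elbow, two 50 mm arms of 28 mm diameter, lying flat; origin at its bend. A bystander, to be left where it is.
- driver: Screwdriver lying flat; origin about its middle. A bystander, to be left where it is.
Things that resemble listed ones, but are neither listed nor needed, are in the scene too. Leave any green look-alike of the scoop alone.

How it is judged (in metres and radians):
On the way, in this order (a step that is already met when the one before it is completed fails the run):
1. the drawer is pulled out to its stop (value of joint cab_drawer0 above 0.16 m), for 0.2 s.
2. every nut lies in the drawer (x of nut0 in the frame of drawer_floor between -0.1 and 0.1 m and y of nut0 in the frame of drawer_floor between -0.066 and 0.066 m and z of nut0 in the frame of drawer_floor between 0 and 0.042 m and x of nut1 in the frame of drawer_floor between -0.1 and 0.1 m and y of nut1 in the frame of drawer_floor between -0.066 and 0.066 m and z of nut1 in the frame of drawer_floor between 0 and 0.042 m and x of nut2 in the frame of drawer_floor between -0.1 and 0.1 m and y of nut2 in the frame of drawer_floor between -0.066 and 0.066 m and z of nut2 in the frame of drawer_floor between 0 and 0.042 m and x of nut3 in the frame of drawer_floor between -0.1 and 0.1 m and y of nut3 in the frame of drawer_floor between -0.066 and 0.066 m and z of nut3 in the frame of drawer_floor between 0 and 0.042 m and x of nut4 in the frame of drawer_floor between -0.1 and 0.1 m and y of nut4 in the frame of drawer_floor between -0.066 and 0.066 m and z of nut4 in the frame of drawer_floor between 0 and 0.042 m and x of nut5 in the frame of drawer_floor between -0.1 and 0.1 m and y of nut5 in the frame of drawer_floor between -0.066 and 0.066 m and z of nut5 in the frame of drawer_floor between 0 and 0.042 m and x of nut6 in the frame of drawer_floor between -0.1 and 0.1 m and y of nut6 in the frame of drawer_floor between -0.066 and 0.066 m and z of nut6 in the frame of drawer_floor between 0 and 0.042 m and x of nut7 in the frame of drawer_floor between -0.1 and 0.1 m and y of nut7 in the frame of drawer_floor between -0.066 and 0.066 m and z of nut7 in the frame of drawer_floor between 0 and 0.042 m), for 0.2 s.
At the end, for the whole second after the job is handed in: Every nut present lies inside the drawer; the drawer is shut (within 6 mm); the scoop stands upright (within 0.15 rad), let go, with its bottom on the tray's floor (within about 8 mm) (all of step 2 and x of scoop in the frame of tray between -0.09 and 0.13 m and y of scoop in the frame of tray between -0.02 and 0.02 m and z of scoop in the frame of tray between -0.002 and 0.012 m and angle between scoop's own z axis and vertical below 0.15 rad and value of joint cab_drawer0 below 0.006 m); the robot touches nothing.
It fails at once if the fingers touch a nut that is in the tray (more than 1 N) ((contact force between the fingers and nut0 above 1 N and x of nut0 in the frame of tray between -0.115 and 0.17 m and y of nut0 in the frame of tray between -0.052 and 0.052 m and z of nut0 in the frame of tray below 0.04 m) or (contact force between the fingers and nut1 above 1 N and x of nut1 in the frame of tray between -0.115 and 0.17 m and y of nut1 in the frame of tray between -0.052 and 0.052 m and z of nut1 in the frame of tray below 0.04 m) or (contact force between the fingers and nut2 above 1 N and x of nut2 in the frame of tray between -0.115 and 0.17 m and y of nut2 in the frame of tray between -0.052 and 0.052 m and z of nut2 in the frame of tray below 0.04 m) or (contact force between the fingers and nut3 above 1 N and x of nut3 in the frame of tray between -0.115 and 0.17 m and y of nut3 in the frame of tray between -0.052 and 0.052 m and z of nut3 in the frame of tray below 0.04 m) or (contact force between the fingers and nut4 above 1 N and x of nut4 in the frame of tray between -0.115 and 0.17 m and y of nut4 in the frame of tray between -0.052 and 0.052 m and z of nut4 in the frame of tray below 0.04 m) or (contact force between the fingers and nut5 above 1 N and x of nut5 in the frame of tray between -0.115 and 0.17 m and y of nut5 in the frame of tray between -0.052 and 0.052 m and z of nut5 in the frame of tray below 0.04 m) or (contact force between the fingers and nut6 above 1 N and x of nut6 in the frame of tray between -0.115 and 0.17 m and y of nut6 in the frame of tray between -0.052 and 0.052 m and z of nut6 in the frame of tray below 0.04 m) or (contact force between the fingers and nut7 above 1 N and x of nut7 in the frame of tray between -0.115 and 0.17 m and y of nut7 in the frame of tray between -0.052 and 0.052 m and z of nut7 in the frame of tray below 0.04 m)).
It fails at once if a bystander is moved by more than 30 mm (distance of any of wrench, tape, funnel, jar, elbow, driver from where it was at the start of the episode above 0.03 m).
Of nut0, nut1, nut2, nut3, nut4, nut5, nut6, nut7 only 5 to 7 are there at a start; the rules pass over those that are not, and their reading is None.
At some moment in a run one of scoop, nut0, nut1, nut2, nut3, nut4, nut5, nut6, nut7 may be knocked a few centimetres aside while the robot is not near it.
It also fails if it takes over 210 s, if anything falls off the work surface, if the arm or the gripper's body presses on something with over 40 N, if the wrist force passes 120 N, or if a joint passes its speed limit or range.

## Robot

A 6-joint arm with a two-finger parallel gripper is mounted at the origin on the work surface. World frame = base frame: x ahead of the robot, y to its left, z up, the work surface at z = 0. Lengths are in mm, angles in rad, forces in N, time in s.
With the tool pointing down it reaches from about 350 to 975 mm from the base axis. Payload 7.1 kg.
Tool frame: the origin (TCP) lies at the very end of the fingers, on their centre line; the grasp point (between the pads) lies 19 mm behind it (ctrl.grip_point_offset is the distance from the TCP to the grasp point, in mm); z points along the fingers, y is the direction in which the jaws open and shut (so a half turn about z gives the same grasp; the last joint's range is limited). The gripper opens to 88 mm and grips with 3 to 60 N. Pads are 20 mm wide; open, the fingers measure 115 mm over their backs; the gripper's body (75 mm by 178 mm) begins 61 mm behind the grasp point.
Start: joints at [-1.351, 0.423, 1.63, -0, 1.089, -0.019], TCP at [147.855, -607.243, 222.675] pointing down, gripper open.
Joint ranges: [-3, 3], [-0.9, 2.11], [0.09, 2.58], [-1.31, 4.45], [0.11, 2.69], [-2.54, 2.54]. Speed limits (rad/s): [2.39, 2.39, 3.01, 3.14, 3.14, 3.14].

## Interface

Orientations are given as a rotation vector (axis times angle).
In Python, from workcell import ctrl gives the robot as it stands.
- The arm moves only by the tool move_arm, never from a script. Its argument "increments" is one flat list of numbers, 5 for each row, row after row: the closure in counts, from 0 (fully open) to 255 (shut), then the shift along the tool's x, y, z in mm, then the turn about the tool's z in degrees. In form: [grip, dx, dy, dz, yaw, grip, dx, dy, dz, yaw, ...]. A call has 1 to 12 rows; each row is the pose to reach, as a shift and turn from the pose measured when the call began, along the tool's axes at that moment; what a row does not reach only later rows make up. A row lasts 1/8 s, in which the tool goes at most 62.5 mm and 10.7 degrees, less where a joint would pass 70% of its speed; a pose out of reach is approached as far as the arm can. A call with a gripper value outside its range is refused whole. The fingers move at their own pace and stop on an object; the grip force is fixed at half the most. Time passes only in rows, so rows that repeat a pose let the fingers close. It gives the time, the measured TCP pose, the force and the opening at its end, in the units of the state.
- ctrl.get_obs(): the state, without advancing time (a new reading comes with each control period).
- ctrl.get_image(name): name is "scene" or "top"; returns a dict with "frame" (480x640x3 uint8, red, green, blue), "vertical_fov" (degrees; the focal length in pixels is half the picture's height over the tangent of half this angle, whatever the lens; pixels are square), "cx", "cy" (the principal point, pixels), "pose" (4x4, takes a point from camera to world coordinates). Camera axes: x right, y down, z forward; pixel columns grow to the right and rows downward; lengths in mm; the calibration is good to about 2 mm. A picture is of the moment at which its call begins. There is no depth.
- ctrl.close_job(): hands the job in, once; it reports no verdict.
The state is a dict: "t": time; "qpos": joint angles; "qvel": joint speeds; "joint_torque": joint torques, N m; "ee_pos": TCP position; "orientation": TCP orientation; "ft_force": force on the tool from outside, world axes, zero at the start; "moment": the same for the moment, N m; "width": finger opening in mm.
Only numpy, scipy, OpenCV 4.12 (cv2) and the standard library are available. Lean on these libraries where they do the work, as an engineer would, in place of code of your own. Each camera call takes 0.05 s, during which the arm holds its last target.

## Working session

There is one attempt and no reset: what is moved stays moved. The work goes in short steps, Python scripts to look and compute and a tool call to move; the robot and the scene stay as the last step left them, time stands still between calls to the robot, and variables do not carry over. Pictures are saved under pics/ and viewed, and the job is handed in when it is done.

Besides the shell and the picture viewer there is one more tool, called in YAML: its name, and indented under it one key for each argument. move_arm: Moves the arm, as the interface text tells. Its arguments: {"type":"object","properties":{"increments":{"type":"array","items":{"type":"number"}}},"required":["increments"]}

```bash
ls; mkdir -p pics; cat > h.py <<'E'
import numpy as np, cv2
from workcell import ctrl
from scipy.spatial.transform import Rotation as R
def shot(name,fn,crop=None,scale=1):
    im=ctrl.get_image(name); f=im['frame'][:,:,::-1]
    if crop: x0,y0,x1,y1=crop; f=f[y0:y1,x0:x1]
    if scale!=1: f=cv2.resize(f,None,fx=scale,fy=scale,interpolation=cv2.INTER_CUBIC)
    cv2.imwrite('pics/'+fn,f); return im
def cam(im):
    fl=240/np.tan(np.radians(im['vertical_fov'])/2); return fl,im['cx'],im['cy'],np.array(im['pose'])
def p2w(im,u,v,z):
    fl,cx,cy,P=cam(im); d=P[:3,:3]@np.array([(u-cx)/fl,(v-cy)/fl,1]); o=P[:3,3]
    return o+d*(z-o[2])/d[2]
def w2p(im,p):
    fl,cx,cy,P=cam(im); q=P[:3,:3].T@(np.array(p)-P[:3,3]); return cx+fl*q[0]/q[2],cy+fl*q[1]/q[2]
def st():
    o=ctrl.get_obs(); print(o['t'],np.round(o['ee_pos'],1),np.round(o['orientation'],3),np.round(o['ft_force'],1),o['width'],np.round(o['qpos'],2)); return o
E
python3 - <<'E'
from h import *
st()
for n in('scene','top'):
    im=shot(n,n+'0.png'); print(n,im['vertical_fov'],im['cx'],im['cy'],np.round(im['pose'],3).tolist())
E
```

```text
pics
0.0 [ 147.7 -606.7  221.9] [-3.118 -0.374  0.   ] [-0.3  0.9 -0.8] 88.00012790372614 [-1.35  0.42  1.63  0.    1.09 -0.02]
scene 45.03252393536148 328.65400773793056 237.4497235688505 [[-0.277, 0.591, -0.758, 1574.43], [0.961, 0.183, -0.208, 296.836], [0.016, -0.786, -0.618, 906.977], [0.0, 0.0, 0.0, 1.0]]
top 54.9681393073812 315.93805825610804 238.9762015718238 [[-0.019, -0.994, 0.11, 397.554], [-1.0, 0.017, -0.019, 32.187], [0.017, -0.11, -0.994, 1383.398], [0.0, 0.0, 0.0, 1.0]]
```

View pics/scene0.png

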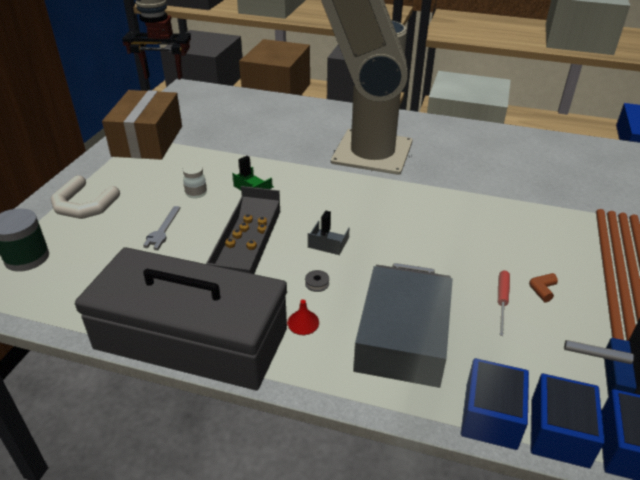

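View pics/top0.png

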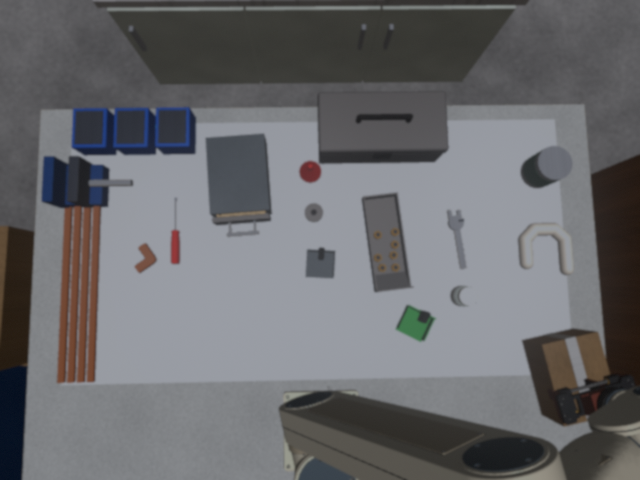

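```bash
python3 - <<'E'
from h import *
shot('top','t1.png',(280,160,440,340),4)
shot('top','t2.png',(190,120,330,260),4)
shot('scene','s1.png',(190,170,370,290),4)
E
```

```text
(no output)
```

View pics/t1.png

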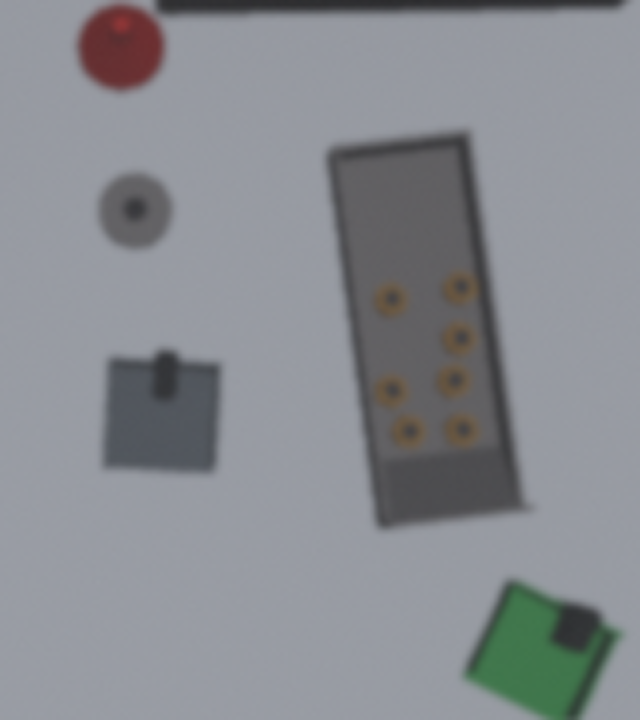

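View pics/t2.png

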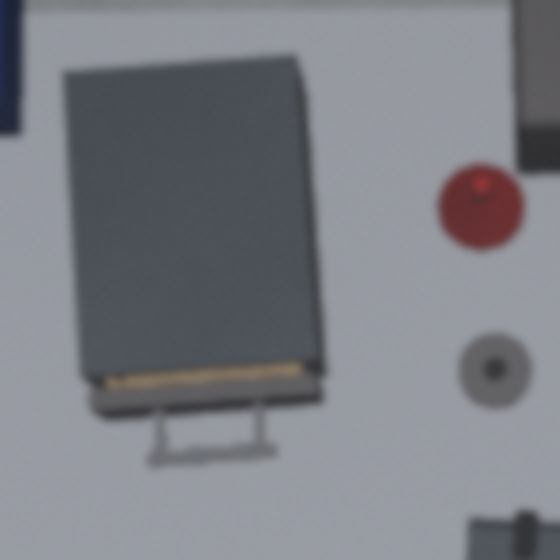

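View pics/s1.png

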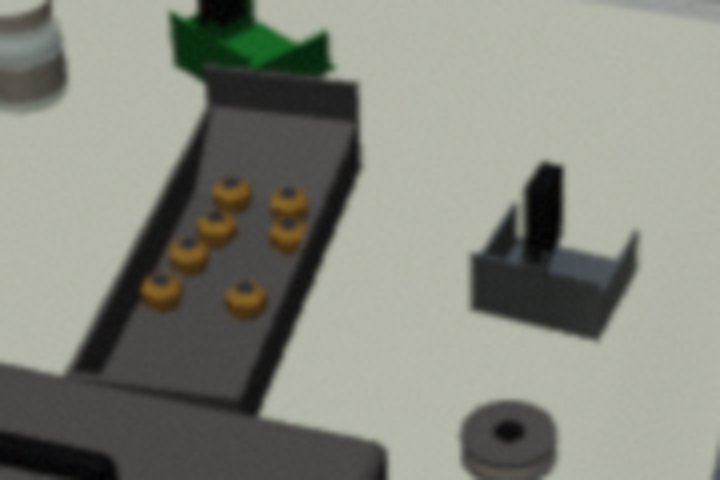

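```bash
python3 - <<'E'
from h import *
im=ctrl.get_image('top'); sc=ctrl.get_image('scene')
def t1(u,v,z): return np.round(p2w(im,280+u/4,160+v/4,z),1)
def t2(u,v,z): return np.round(p2w(im,190+u/4,120+v/4,z),1)
def s1(u,v,z): return np.round(p2w(sc,190+u/4,170+v/4,z),1)
print('handle',t2(150,460,47),t2(275,450,47))
print('cabtop',[t2(*a,85) for a in((65,72),(297,57),(85,378))])
print('drawerfront bottom-left..',t2(90,385,67),t2(323,375,67))
print('tray far',t1(328,150,40),t1(468,132,40),'near70',t1(380,525,70),t1(528,508,70))
print('ramp bottom line',t1(378,460,4),t1(498,447,4))
for a in((390,299),(460,288),(459,338),(454,380),(391,390),(408,431),(461,429)): print('nut',t1(*a,22))
for a in((232,182),(289,190),(216,213),(288,221),(190,240),(162,277),(246,284)): print('nut sc',s1(*a,24))
print('scoop base mouth',t1(103,467,2),t1(214,472,34),'back top',t1(110,358,45),t1(221,364,45),'grip',t1(166,352,105),t1(166,395,105))
print('grip sc',s1(542,165,105),s1(560,168,105))
print('scoop back bottom sc',s1(473,310,0),s1(598,338,0))
E
```

```text
handle [561.4 264.1  47. ] [567.2 173.4  47. ]
cabtop [array([840.2, 319.4,  85. ]), array([849.2, 152. ,  85. ]), array([616.1, 303.6,  85. ])]
drawerfront bottom-left.. [614.  303.8  67. ] [618.6 136.4  67. ]
tray far [ 667.6 -131.9   40. ] [ 679.7 -236.5   40. ] near70 [ 391.  -157.2   70. ] [ 401.1 -262.9   70. ]
ramp bottom line [ 439.  -166.8    4. ] [ 447.  -257.1    4. ]
nut [ 557.8 -177.    22. ]
nut [ 565.2 -229.6   22. ]
nut [ 527.8 -227.5   22. ]
nut [ 496.6 -222.6   22. ]
nut [ 490.  -175.5   22. ]
nut [ 459.4 -187.1   22. ]
nut [ 460.2 -226.4   22. ]
nut sc [ 465.7 -224.6   24. ]
nut sc [ 462.9 -186.4   24. ]
nut sc [ 499.7 -221.5   24. ]
nut sc [ 494.1 -175.    24. ]
nut sc [ 530.6 -226.1   24. ]
nut sc [ 570.1 -227.7   24. ]
nut sc [ 561.3 -176.2   24. ]
scoop base mouth [437.5  38.8   2. ] [431.5 -42.3  34. ] back top [515.3  32.2  45. ] [509.5 -48.5  45. ] grip [513.5  -6.8 105. ] [483.6  -6.2 105. ]
grip sc [496.8  -8.1 105. ] [496.5   3.  105. ]
scoop back bottom sc [516.3 -45.5   0. ] [519.5  35.6   0. ]
```

```bash
cat >> h.py <<'E'
TR=np.array([508,-201.]);TY=0.094
CY=0.064
def rel(x,y,z,ang=None):
    """ang = world angle of tool x axis (rad), mod pi not applied"""
    o=ctrl.get_obs(); M=R.from_rotvec(o['orientation']).as_matrix()
    d=M.T@(np.array([x,y,z])-o['ee_pos']); a0=np.arctan2(M[1,0],M[0,0])
    yw=0 if ang is None else -np.degrees((ang-a0+np.pi)%(2*np.pi)-np.pi)
    print('rel',np.round(d,1),'yaw',round(yw,1),'cur ang',round(a0,3))
def tw(x,y,o=TR,a=TY):
    c,s=np.cos(a),np.sin(a); return o+np.array([c*x-s*y,s*x+c*y])
def wt(p,o=TR,a=TY):
    c,s=np.cos(a),np.sin(a); d=np.array(p)[:2]-o; return np.array([c*d[0]+s*d[1],-s*d[0]+c*d[1]])
E
python3 - <<'E'
from h import *
st()
# tool y along cab x -> tool x angle = CY+pi/2 (tool z down: x = y rotated +90 ccw? check)
M=R.from_rotvec(ctrl.get_obs()['orientation']).as_matrix(); print(M.round(2))
rel(564,219,160,CY+np.pi/2); rel(564,219,28,CY-np.pi/2)
E
```

```text
0.35 [ 147.8 -607.2  222.5] [-3.119 -0.374  0.   ] [-0.1 -0.1  0.3] 87.70608509317618 [-1.35  0.42  1.63 -0.    1.09 -0.02]
[[ 0.97  0.24 -0.  ]
 [ 0.24 -0.97  0.  ]
 [ 0.   -0.   -1.  ]]
rel [ 599.8 -704.2   62.7] yaw -80.0 cur ang 0.239
rel [ 599.8 -704.2  194.7] yaw 100.0 cur ang 0.239
```

move_arm:
  increments: [180,300,-352,0,-40,180,300,-352,0,-40,180,300,-352,0,-40,180,300,-352,0,-40,180,300,-352,0,-40,180,600,-704,60,-80,180,600,-704,60,-80,180,600,-704,60,-80,180,600,-704,60,-80,180,600,-704,60,-80,180,600,-704,60,-80,180,600,-704,60,-80]

```text
t: 1.85
ee_pos: [485.4, 62.8, 180.2]
orientation: [2.148, 2.292, 0.001]
ft_force: [0.8, -0.3, 0.7]
width: 26.0
```

```bash
python3 - <<'E'
from h import *
st(); rel(564,219,120,CY+np.pi/2)
E
```

```text
1.85 [485.4  62.8 180.2] [2.148e+00 2.292e+00 1.000e-03] [ 0.8 -0.3  0.7] 25.974526756259262 [0.1  0.28 1.96 0.   0.9  0.04]
rel [150.8  88.5  60.3] yaw 0.0 cur ang 1.636
```

move_arm:
  increments: [180,151,88,60,0,180,151,88,60,0,180,151,88,60,0,180,151,88,60,0]

```text
t: 2.35
ee_pos: [564.0, 222.3, 118.4]
orientation: [-2.144, -2.296, -0.0]
ft_force: [-1.1, -0.5, -0.4]
width: 25.6
```

```bash
python3 - <<'E'
from h import *
st(); rel(564,219,28,CY+np.pi/2)
shot('top','t3.png',(190,120,330,260),4)
shot('scene','s3.png',(340,200,480,320),5)
E
```

```text
2.35 [564.  222.3 118.4] [-2.144 -2.296 -0.   ] [-1.1 -0.5 -0.4] 25.625264903138177 [0.36 0.53 1.74 0.   0.87 0.29]
rel [-3.3 -0.3 90.4] yaw 0.2 cur ang 1.639
```

View pics/s3.png

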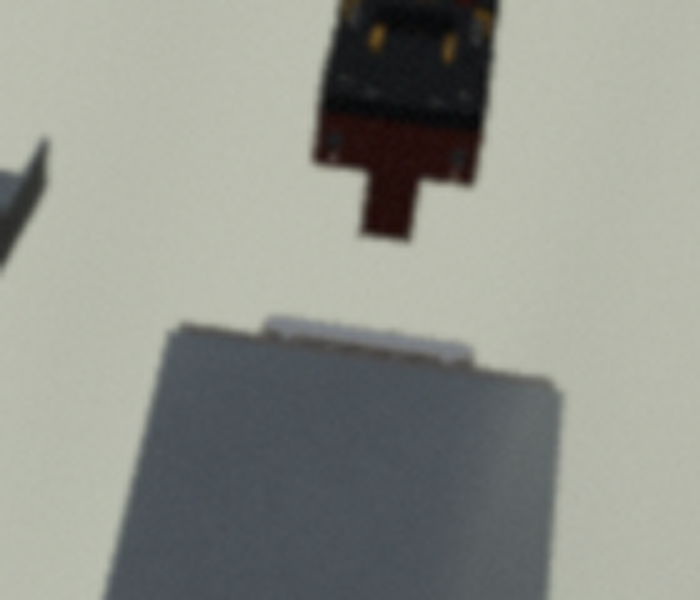

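View pics/t3.png

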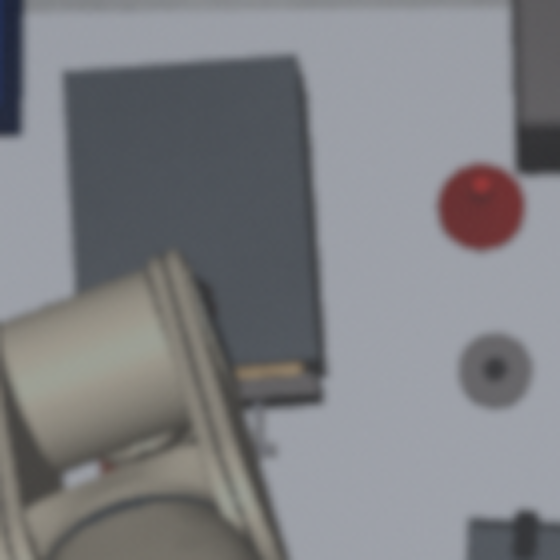

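```bash
python3 - <<'E'
from h import *
im=ctrl.get_image('scene')
for a in((270,317),(470,347)): print(p2w(im,340+a[0]/5,200+a[1]/5,52))
E
```

```text
[573.77165969 176.92760621  52.        ]
[567.5592874  266.83450952  52.        ]
```

move_arm:
  increments: [180,-3,0,45,0,180,-3,0,88,0,180,-3,0,88,0]

```text
t: 2.88
ee_pos: [560.7, 213.3, 30.5]
orientation: [-2.149, -2.289, 0.008]
ft_force: [1.3, 0.9, 0.6]
width: 25.9
```

move_arm:
  increments: [255,4,4,0,0,255,4,4,0,0,255,4,4,0,0,255,4,4,0,0]

```text
t: 3.38
ee_pos: [566.1, 217.9, 32.6]
orientation: [-2.15, -2.29, 0.003]
ft_force: [0.3, -1.6, 7.5]
width: 10.3
```

```bash
python3 - <<'E'
from h import *
o=st(); p=o['ee_pos']; 
for d in(150,166): rel(p[0]-d*np.cos(CY),p[1]-d*np.sin(CY),p[2],CY+np.pi/2)
E
```

```text
3.375 [566.1 217.9  32.6] [-2.15  -2.29   0.003] [ 0.3 -1.6  7.5] 10.277886364539492 [ 0.35  0.66  1.76 -0.    0.72  0.29]
rel [-1.0e-01 -1.5e+02  2.0e-01] yaw -0.0 cur ang 1.634
rel [-1.00e-01 -1.66e+02  3.00e-01] yaw -0.0 cur ang 1.634
```

move_arm:
  increments: [255,0,-15,0,0,255,0,-40,0,0,255,0,-70,0,0,255,0,-100,0,0,255,0,-125,0,0,255,0,-140,0,0,255,0,-150,0,0,255,0,-156,0,0,255,0,-160,0,0]

```text
t: 4.5
ee_pos: [410.1, 208.1, 32.9]
orientation: [2.146, 2.289, 0.006]
ft_force: [23.2, -12.5, -29.5]
width: 10.4
```

move_arm:
  increments: [255,0,-3,0,0,255,0,-3,0,0]

```text
t: 4.75
ee_pos: [410.2, 208.0, 32.8]
orientation: [2.143, 2.287, 0.013]
ft_force: [12.7, -7.6, -19.3]
width: 10.4
```

```bash
python3 - <<'E'
from h import *
st()
E
```

```text
4.75 [410.2 208.   32.8] [2.143 2.287 0.013] [ 12.7  -7.6 -19.3] 10.398362015319407 [ 0.45  0.52  2.09 -0.01  0.52  0.39]
```

move_arm:
  increments: [180,0,0,0,0,180,0,0,0,0,180,0,0,0,0,180,0,0,-60,0,180,0,0,-120,0,180,0,0,-170,0,180,0,0,-170,0]

```text
t: 5.62
ee_pos: [410.6, 209.0, 206.6]
orientation: [2.141, 2.285, 0.025]
ft_force: [0.0, 0.1, -0.2]
width: 25.8
```

```bash
python3 - <<'E'
from h import *
st()
rel(498,-5,200,-0.055); 
rel(498,-5,200,-0.055+np.pi)
E
```

```text
5.625 [410.6 209.  206.6] [2.141 2.285 0.025] [ 0.   0.1 -0.2] 25.771454536539174 [ 0.45  0.19  2.01 -0.    0.92  0.38]
rel [-219.3   73.2    7.2] yaw 96.9 cur ang 1.636
rel [-219.3   73.2    7.2] yaw -83.1 cur ang 1.636
```

move_arm:
  increments: [60,-220,73,0,97,60,-220,73,0,97,60,-220,73,0,97,60,-220,73,0,97,60,-220,73,0,97,60,-220,73,0,97,60,-220,73,0,97,60,-220,73,0,97,60,-220,73,0,97,60,-220,73,0,97,60,-220,73,0,97]

```text
t: 7.0
ee_pos: [497.3, -5.6, 206.5]
orientation: [-3.135, 0.083, -0.026]
ft_force: [0.1, 0.6, -0.4]
width: 67.4
```

```bash
python3 - <<'E'
from h import *
st(); rel(498,-5,61,-0.055)
shot('scene','s4.png',(270,150,470,300),4)
shot('top','t4.png',(190,120,330,300),4)
E
```

```text
7.0 [497.3  -5.6 206.5] [-3.135  0.083 -0.026] [ 0.1  0.6 -0.4] 67.39617677899922 [-0.04  0.25  1.93  0.01  0.94  1.58]
rel [ -1.7   0.2 145.5] yaw 0.1 cur ang -0.053
```

View pics/s4.png

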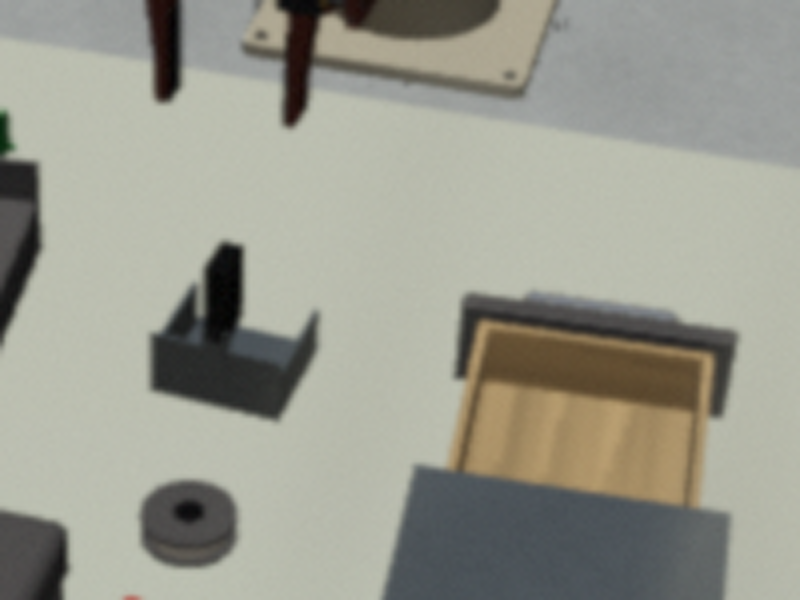

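View pics/t4.png

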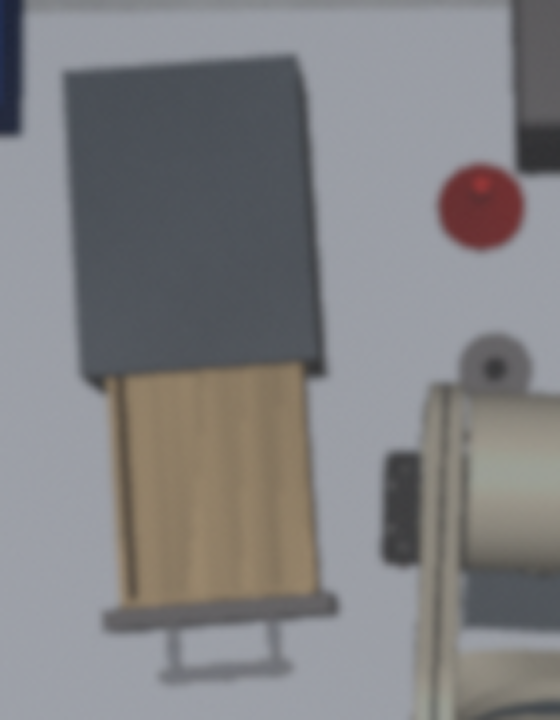

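move_arm:
  increments: [60,-2,0,60,0,60,-2,0,110,0,60,-2,0,143,0,60,-2,0,143,0,255,-2,0,143,0,255,-2,0,143,0,255,-2,0,143,0,255,-2,0,143,0,255,-2,0,143,0]

```text
t: 8.22
ee_pos: [498.2, -4.9, 64.1]
orientation: [-3.135, 0.085, -0.028]
ft_force: [0.0, -0.1, -0.3]
width: 20.4
```

```bash
python3 - <<'E'
from h import *
st()
E
```

```text
8.225 [498.2  -4.9  64.1] [-3.135  0.085 -0.028] [ 0.  -0.1 -0.3] 20.416149145936902 [-0.04  0.49  2.01  0.01  0.62  1.58]
```

Still closing; wait a bit.

move_arm:
  increments: [255,0,0,0,0,255,0,0,0,0,255,0,0,0,0]

```text
t: 8.6
ee_pos: [498.3, -5.0, 64.2]
orientation: [-3.135, 0.085, -0.028]
ft_force: [-0.8, -1.2, 3.5]
width: 16.0
```

move_arm:
  increments: [255,0,0,-30,0,255,0,0,-70,0,255,0,0,-100,0,255,0,0,-130,0,255,0,0,-130,0]

```text
t: 9.22
ee_pos: [497.1, -5.5, 195.8]
orientation: [-3.135, 0.085, -0.034]
ft_force: [-0.1, 0.6, -1.7]
width: 16.3
```

```bash
python3 - <<'E'
from h import *
st()
shot('scene','s5.png',(190,120,390,270),4)
for x in(115,117): 
  p=tw(x+26,0); print(p); rel(*p,190,TY)
E
```

```text
9.225 [497.1  -5.5 195.8] [-3.135  0.085 -0.034] [-0.1  0.6 -1.7] 16.29903785253164 [-0.04  0.26  1.94  0.01  0.91  1.58]
[ 648.37752055 -187.7655101 ]
rel [161.9 173.7   6.4] yaw -8.5 cur ang -0.055
[ 650.36869106 -187.57778684]
rel [163.8 173.5   6.4] yaw -8.5 cur ang -0.055
```

View pics/s5.png

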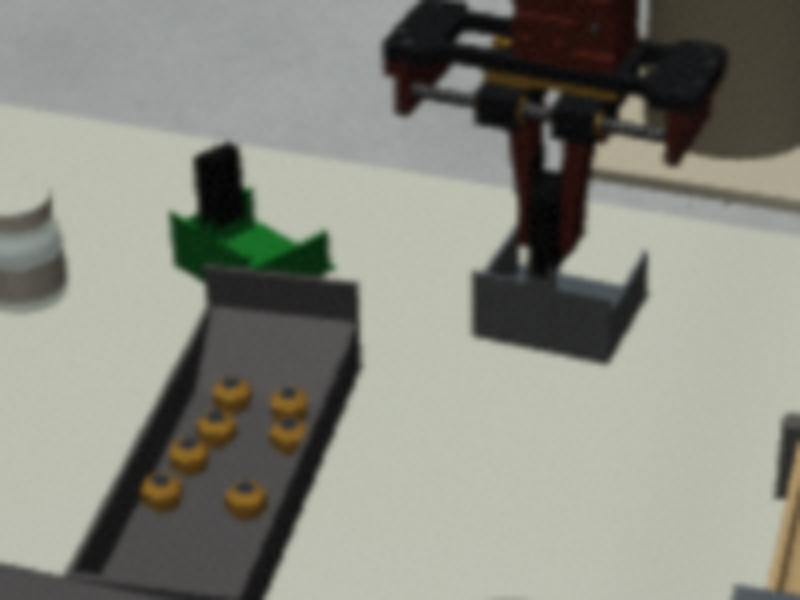

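move_arm:
  increments: [255,41,43,0,-2,255,81,87,0,-4,255,122,130,0,-6,255,164,173,0,-8.5,255,164,173,0,-8.5,255,164,173,0,-8.5,255,164,173,0,-8.5]

```text
t: 10.15
ee_pos: [649.2, -185.9, 195.3]
orientation: [-3.133, -0.148, -0.027]
ft_force: [-0.4, 0.1, -1.4]
width: 15.9
```

```bash
python3 - <<'E'
from h import *
o=st()
shot('scene','s6.png',(170,100,330,270),4)
shot('top','t6.png',(300,120,460,300),4)
E
```

```text
10.15 [ 649.2 -185.9  195.3] [-3.133 -0.148 -0.027] [-0.4  0.1 -1.4] 15.888197330679532 [-0.3   0.52  1.54  0.01  1.07  1.17]
```

View pics/s6.png

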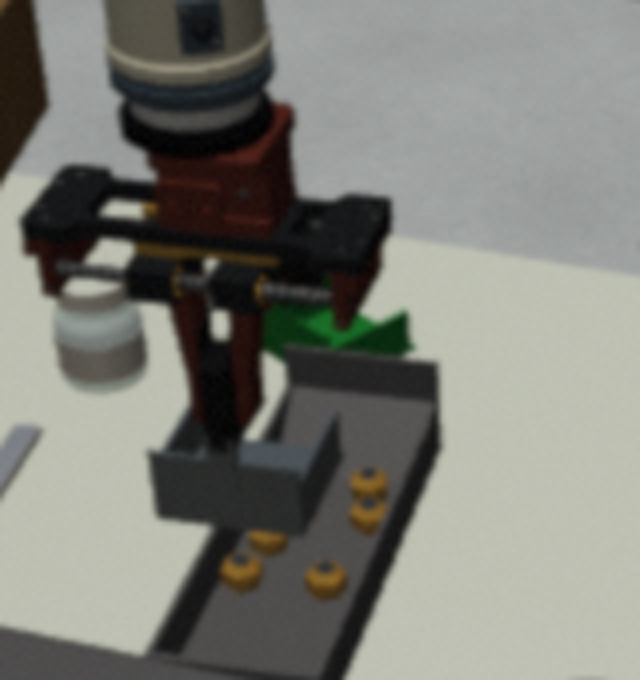

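View pics/t6.png

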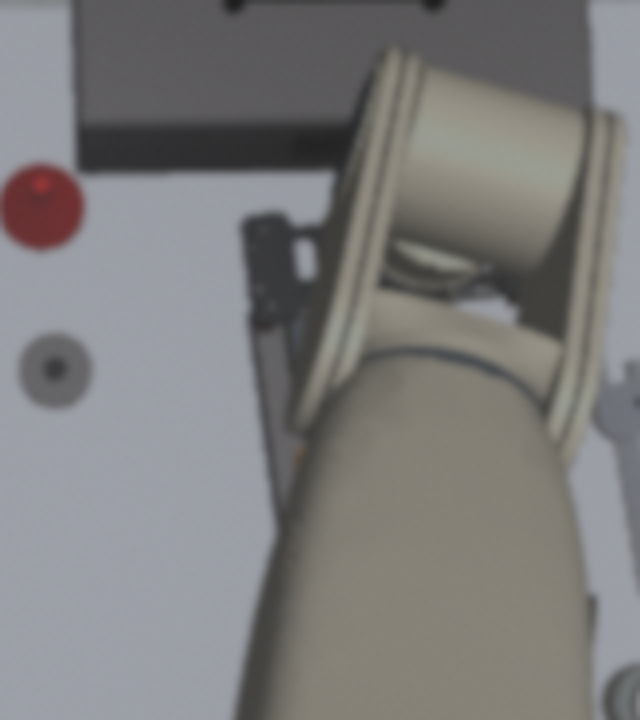

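```bash
python3 - <<'E'
from h import *
im=ctrl.get_image('scene');o=ctrl.get_obs()
f=lambda u,v,z:p2w(im,170+u/4,100+v/4,z)
z=o['ee_pos'][2]-64.1
for n,a in dict(bl=(157,513,z),br=(303,531,z),tl=(150,452,z+45),
   nearL=(288,348,70),nearR=(440,364,70)).items():
    p=f(*a); print(n,p.round(1),'tray',wt(p).round(1))
print('tcp tray',wt(o['ee_pos']).round(1))
E
```

```text
bl [ 671.3 -223.4  132.4] tray [160.5 -37.6]
br [ 662.6 -140.9  132.4] tray [159.5  45.3]
tl [ 675.7 -220.   177.4] tray [165.2 -34.6]
nearL [ 410.5 -260.7   70. ] tray [-102.7  -50.3]
nearR [ 398.4 -159.6   70. ] tray [-105.2   51.5]
tcp tray [142.8   1.4]
```

move_arm:
  increments: [255,-2,2,40,0,255,-2,2,80,0,255,-2,2,105,0,255,-2,2,105,0,255,-2,2,105,0]

```text
t: 10.92
ee_pos: [651.0, -187.8, 92.9]
orientation: [-3.134, -0.149, -0.033]
ft_force: [-1.1, -0.3, -1.0]
width: 15.5
```

```bash
python3 - <<'E'
from h import *
o=st()
shot('scene','s7.png',(190,140,320,270),5)
E
```

```text
10.925 [ 651.  -187.8   92.9] [-3.134 -0.149 -0.033] [-1.1 -0.3 -1. ] 15.480146931967091 [-0.3   0.64  1.59  0.01  0.89  1.16]
```

View pics/s7.png

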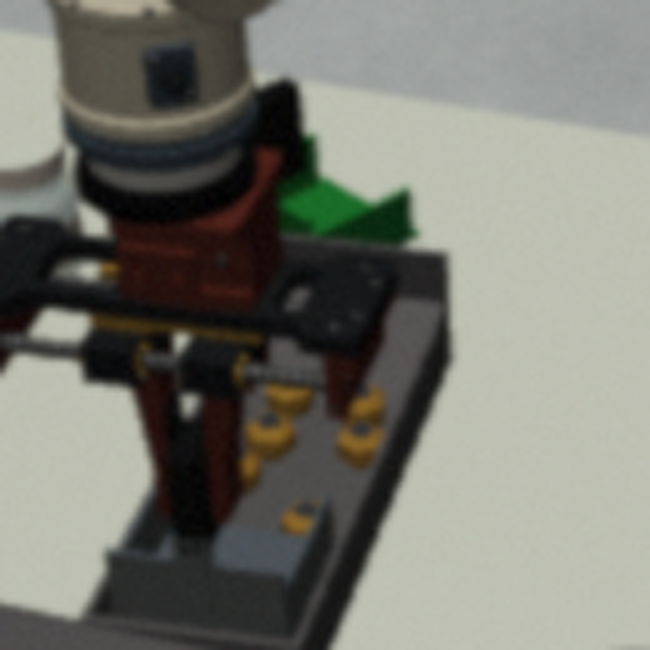

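move_arm:
  increments: [255,-1,0,10,0,255,-1,0,18,0,255,-1,0,22,0,255,-1,0,25,0,255,-1,0,25,0]

```text
t: 11.6
ee_pos: [650.9, -188.0, 68.3]
orientation: [-3.135, -0.149, -0.034]
ft_force: [-0.6, 0.5, -0.6]
width: 15.6
```

```bash
python3 - <<'E'
from h import *
o=st()
shot('scene','s8.png',(190,140,320,270),5)
E
```

```text
11.6 [ 650.9 -188.    68.3] [-3.135 -0.149 -0.034] [-0.6  0.5 -0.6] 15.60245288334758 [-0.3   0.68  1.6   0.01  0.85  1.16]
```

View pics/s8.png

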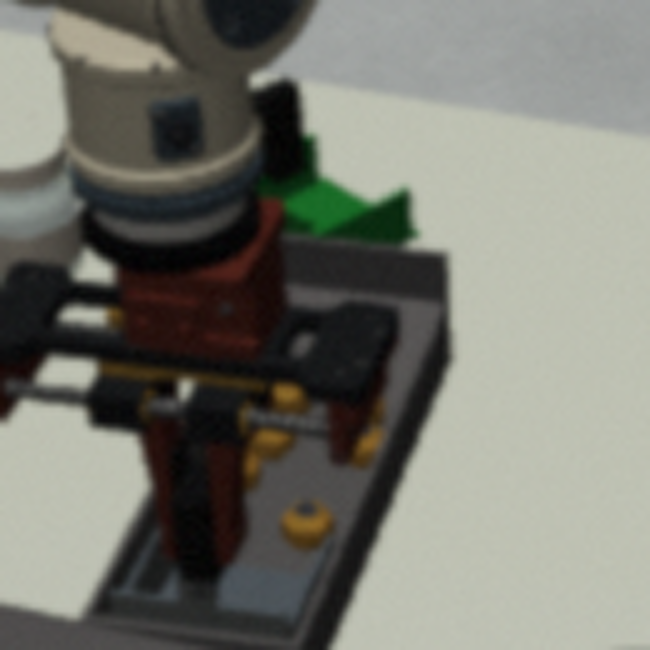

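move_arm:
  increments: [255,0,0,1,0,255,-8,0,1.5,0,255,-20,0,1.5,0,255,-35,0,1.5,0,255,-50,0,1.5,0,255,-65,0,1.5,0,255,-80,0,1.5,0,255,-80,0,1.5,0]

```text
t: 12.65
ee_pos: [575.2, -197.3, 68.6]
orientation: [3.137, 0.149, 0.049]
ft_force: [3.5, -1.9, 15.2]
width: 15.3
```

```bash
python3 - <<'E'
from h import *
o=st(); print(wt(o['ee_pos']))
shot('scene','s9.png',(190,140,320,270),5)
shot('top','t9.png',(320,160,460,320),4)
E
```

```text
12.65 [ 575.2 -197.3   68.6] [3.137 0.149 0.049] [ 3.5 -1.9 15.2] 15.340035134907591 [-0.36  0.59  1.77  0.02  0.75  1.11]
[67.26228133 -2.65588958]
```

View pics/s9.png

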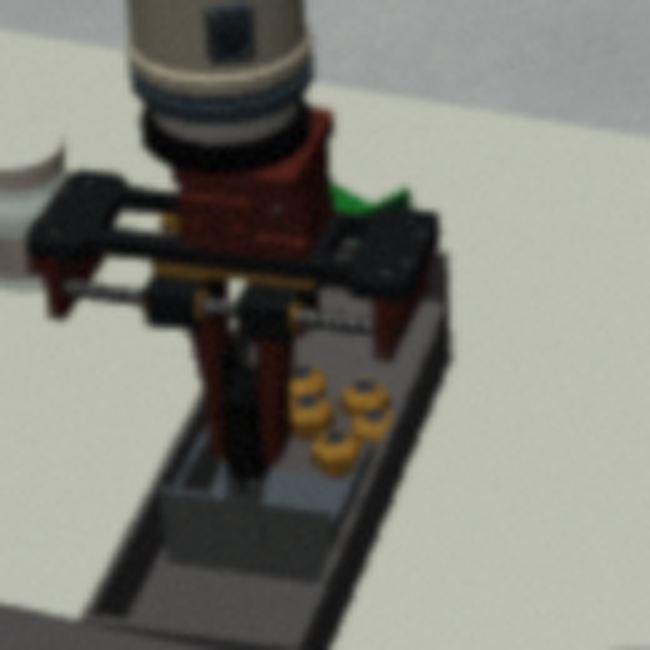

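View pics/t9.png

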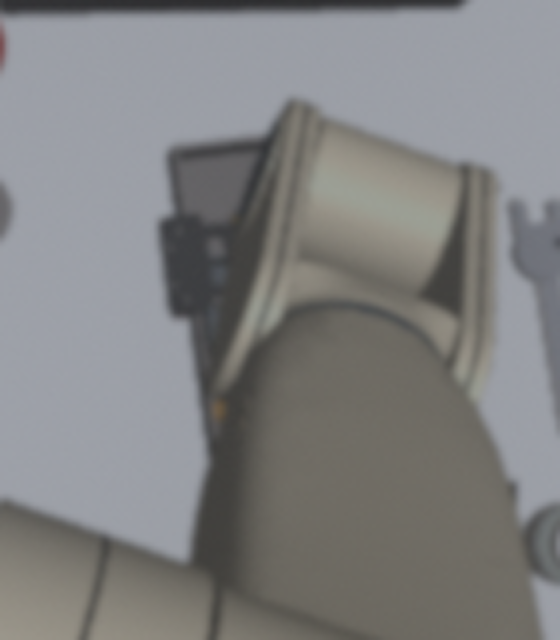

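move_arm:
  increments: [255,-10,0,0,0,255,-22,0,0,0,255,-34,0,0,0,255,-46,0,0,0,255,-54,0,0,0,255,-58,0,0,0,255,-58,0,0,0]

```text
t: 13.62
ee_pos: [521.2, -204.6, 69.2]
orientation: [3.133, 0.148, 0.061]
ft_force: [7.3, -1.8, 12.5]
width: 15.8
```

```bash
python3 - <<'E'
from h import *
o=st(); print(wt(o['ee_pos']))
shot('scene','s10.png',(190,140,320,270),5)
E
```

```text
13.625 [ 521.2 -204.6   69.2] [3.133 0.148 0.061] [ 7.3 -1.8 12.5] 15.795229531804234 [-0.4   0.54  1.89  0.02  0.68  1.06]
[12.79100599 -4.82120047]
```

View pics/s10.png

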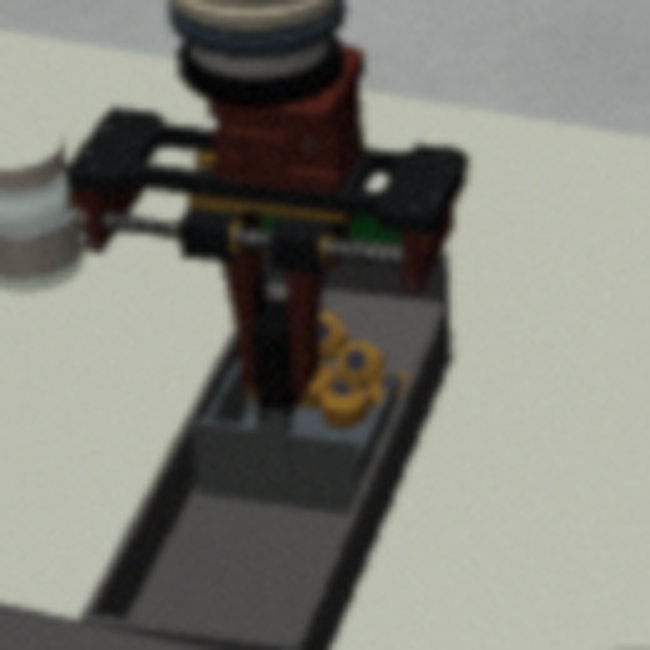

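move_arm:
  increments: [255,-5,-1,0.5,0,255,-10,-2,0.5,0,255,-14,-3,0.5,0,255,-18,-3,0.5,0,255,-18,-3,0.5,0]

```text
t: 14.3
ee_pos: [507.1, -205.3, 70.0]
orientation: [3.128, 0.148, 0.075]
ft_force: [8.0, -2.5, 6.2]
width: 16.2
```

```bash
python3 - <<'E'
from h import *
o=st(); print(wt(o['ee_pos']))
shot('scene','s11.png',(220,140,300,240),7)
E
```

```text
14.3 [ 507.1 -205.3   70. ] [3.128 0.148 0.075] [ 8.  -2.5  6.2] 16.21527018170759 [-0.41  0.52  1.92  0.02  0.65  1.05]
[-1.30693624 -4.16505652]
```

View pics/s11.png

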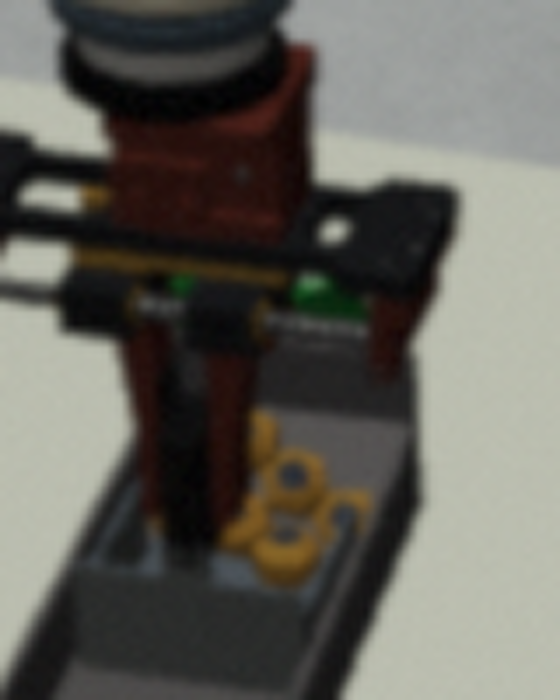

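move_arm:
  increments: [255,-6,-1,-3,0,255,-12,-1,-8,0,255,-18,-1,-13,0,255,-24,-1,-17,0,255,-30,-1,-22,0,255,-34,-1,-26,0,255,-34,-1,-26,0]

```text
t: 15.22
ee_pos: [472.7, -207.8, 94.7]
orientation: [3.127, 0.146, 0.079]
ft_force: [5.9, -0.8, -2.1]
width: 16.1
```

```bash
python3 - <<'E'
from h import *
o=st(); print(wt(o['ee_pos']))
shot('scene','s12.png',(220,140,300,240),7)
shot('top','t12.png',(320,160,460,320),4)
E
```

```text
15.225 [ 472.7 -207.8   94.7] [3.127 0.146 0.079] [ 5.9 -0.8 -2.1] 16.103588418252198 [-0.45  0.44  1.98  0.02  0.67  1.01]
[-35.81765701  -3.4041227 ]
```

View pics/s12.png

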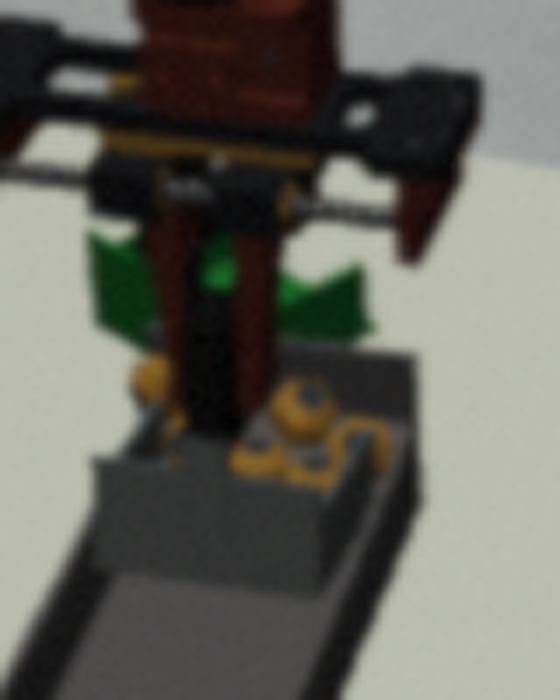

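move_arm:
  increments: [255,-4,-1,-3,0,255,-7,-1,-5,0,255,-9,-1,-7,0,255,-9,-1,-7,0]

```text
t: 15.82
ee_pos: [465.0, -207.6, 101.5]
orientation: [3.126, 0.146, 0.085]
ft_force: [9.4, 2.6, -2.2]
width: 15.9
```

```bash
python3 - <<'E'
from h import *
o=st(); print(wt(o['ee_pos']))
shot('scene','s13.png',(220,120,300,220),7)
E
```

```text
15.825 [ 465.  -207.6  101.5] [3.126 0.146 0.085] [ 9.4  2.6 -2.2] 15.86904251268522 [-0.45  0.42  2.    0.03  0.67  1.  ]
[-43.47671101  -2.54914868]
```

View pics/s13.png

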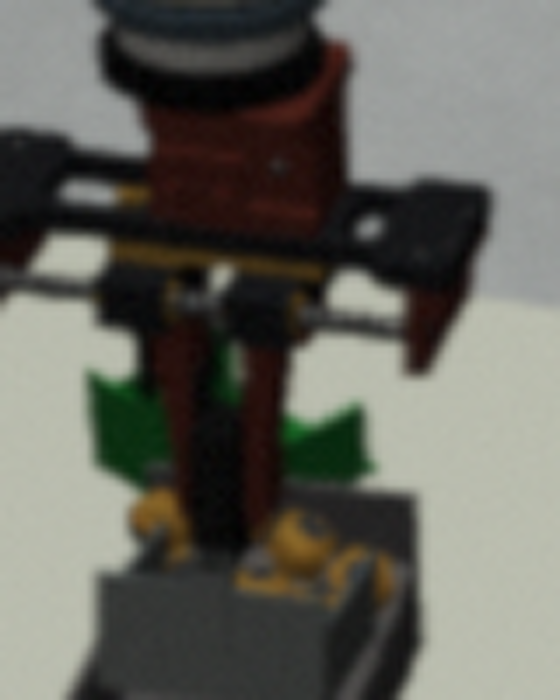

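move_arm:
  increments: [255,6,0,5,0,255,14,0,11,0,255,22,0,17,0,255,30,0,23,0,255,38,0,28,0,255,46,0,31,0,255,56,0,31,0,255,66,0,31,0,255,66,0,31,0]

```text
t: 17.0
ee_pos: [533.6, -201.8, 74.1]
orientation: [3.125, 0.147, 0.087]
ft_force: [-1.1, -0.2, -1.6]
width: 16.0
```

```bash
python3 - <<'E'
from h import *
o=st(); print(wt(o['ee_pos']))
shot('scene','s14.png',(210,140,310,250),6)
E
```

```text
17.0 [ 533.6 -201.8   74.1] [3.125 0.147 0.087] [-1.1 -0.2 -1.6] 15.971081330777247 [-0.39  0.54  1.88  0.02  0.67  1.07]
[25.36794949 -3.17842804]
```

View pics/s14.png

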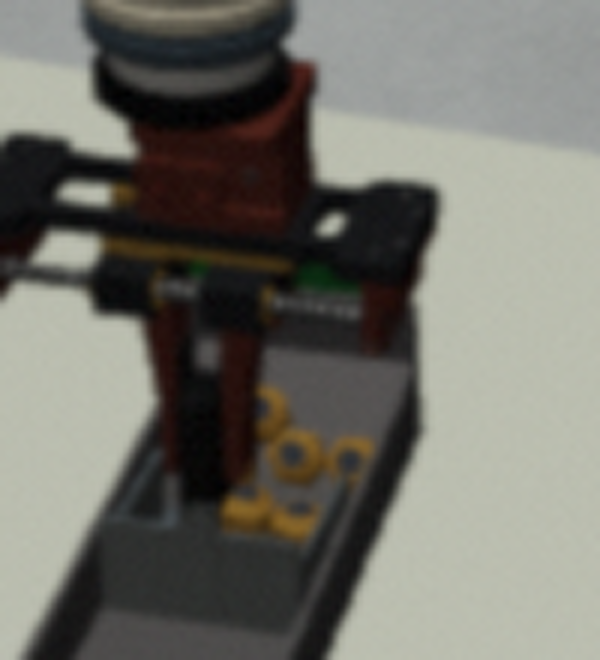

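move_arm:
  increments: [255,0,-4,3,0,255,0,-5,5,0,255,-14,-6,6,0,255,-28,-6,6,0,255,-36,-6,3,0,255,-44,-6,-3,0,255,-52,-6,-9,0,255,-60,-6,-15,0,255,-66,-6,-20,0,255,-72,-6,-24,0,255,-72,-6,-24,0]

```text
t: 18.42
ee_pos: [462.9, -203.3, 95.7]
orientation: [3.122, 0.146, 0.098]
ft_force: [8.7, 0.9, 2.2]
width: 15.8
```

```bash
python3 - <<'E'
from h import *
o=st(); print(wt(o['ee_pos']))
shot('scene','s15.png',(210,130,310,240),6)
E
```

```text
18.425 [ 462.9 -203.3   95.7] [3.122 0.146 0.098] [8.7 0.9 2.2] 15.767312986432636 [-0.45  0.43  2.02  0.03  0.64  1.01]
[-45.15488327   1.9055276 ]
```

View pics/s15.png

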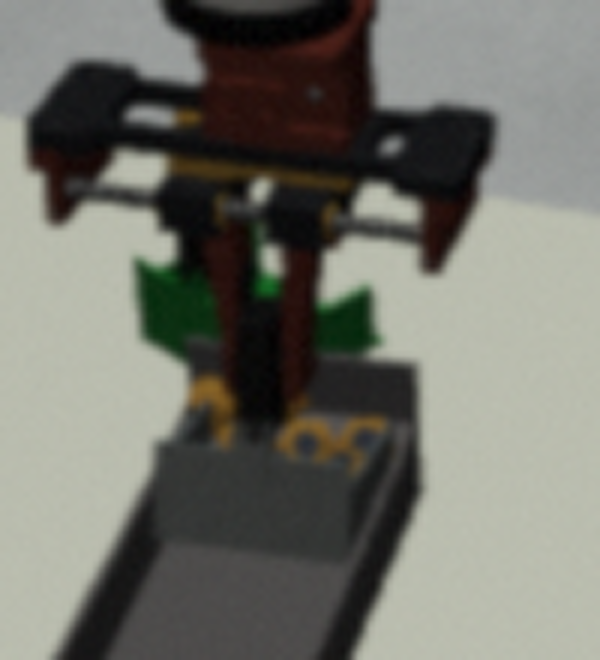

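move_arm:
  increments: [255,0,0,-10,0,255,0,0,-20,0,255,0,0,-32,0,255,0,0,-46,0,255,0,0,-60,0,255,0,0,-60,0]

```text
t: 19.23
ee_pos: [458.6, -202.6, 156.2]
orientation: [3.122, 0.147, 0.098]
ft_force: [0.5, 0.2, -2.3]
width: 16.0
```

```bash
python3 - <<'E'
from h import *
o=st(); print(wt(o['ee_pos']))
shot('scene','s16.png',(210,100,310,210),6)
shot('top','t16.png',(320,160,460,320),4)
E
```

```text
19.225 [ 458.6 -202.6  156.2] [3.122 0.147 0.098] [ 0.5  0.2 -2.3] 16.00123388390879 [-0.45  0.31  1.99  0.02  0.77  1.01]
[-49.31758757   3.07452929]
```

View pics/s16.png

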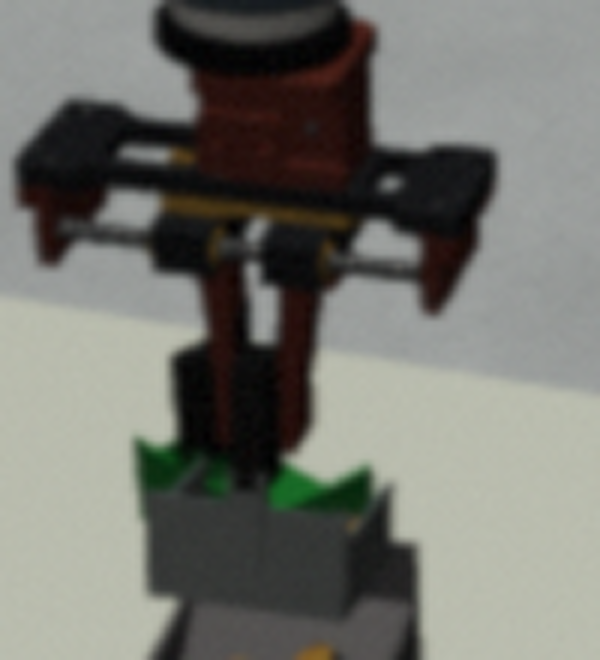

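View pics/t16.png

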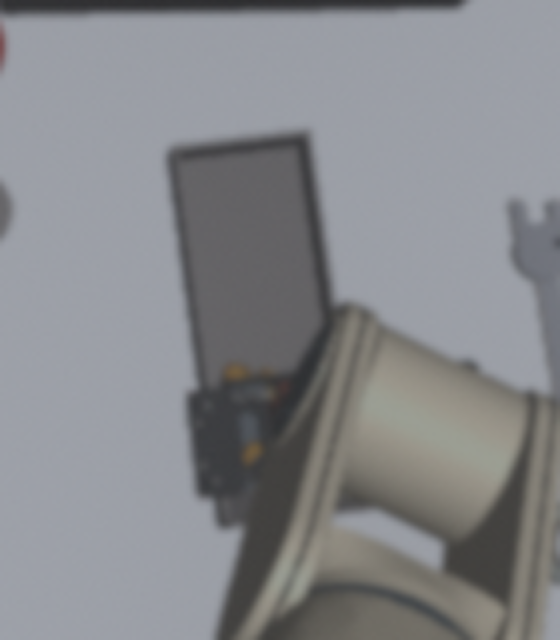

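```bash
python3 - <<'E'
from h import *
shot('scene','s17.png',(225,140,285,215),10)
E
```

```text
(no output)
```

View pics/s17.png

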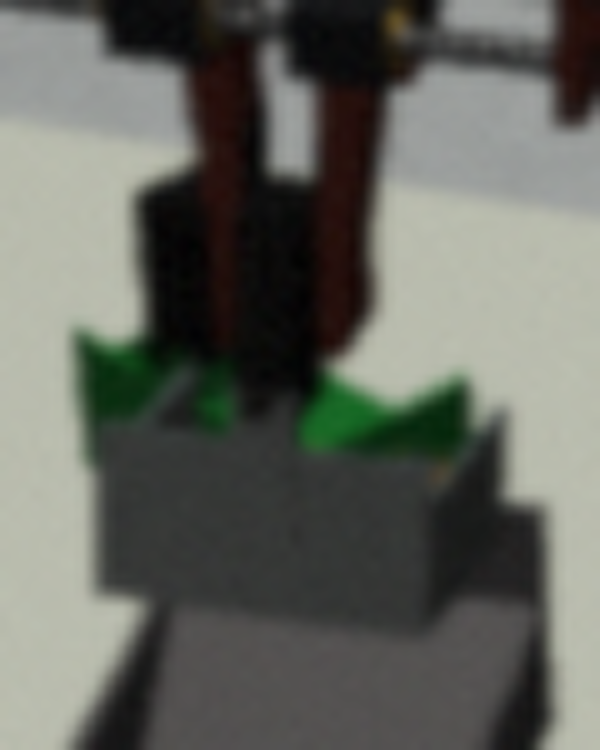

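```bash
cat > fit.py <<'E'
from h import *
from scipy.optimize import least_squares
def fitscoop(im,pts,bias=None):
    """pts: list of (scoop xyz, (u,v)); solve x,y,z(grip point), yaw known, pitch; tool pose known -> solve pitch + slip"""
    o=ctrl.get_obs(); M=R.from_rotvec(o['orientation']).as_matrix()
    yaw=np.arctan2(M[1,0],M[0,0]); t=np.array(o['ee_pos'])
    def model(p):
        Rm=R.from_euler('ZY',[yaw,p[0]]).as_matrix()
        return [np.array(w2p(im,t+Rm@(np.array(s)-[26,0,64])+p[1:4])) for s,_ in pts]
    def f(p): return np.concatenate([(np.concatenate(model(p))-np.concatenate([np.array(q,float) for _,q in pts])), p[1:4]/8])
    r=least_squares(f,[0,0,0,0]); return r.x,r.fun
E
python3 - <<'E'
from fit import *
im=ctrl.get_image('scene')
P=lambda a,b:(225+a/10,140+b/10)
pts=[((40,-42,0),P(98,592)),((40,42,0),P(432,634)),((40,-42,45),P(103,425)),((40,42,45),P(438,463)),((-34,42,34),P(505,408))]
x,r=fitscoop(im,pts); print('pitch(+ = mouth up?)',x.round(3),r.round(2))
Rm=R.from_euler('Y',.1).as_matrix(); print('lip z at +0.1:',(Rm@[-40,0,0])[2])
E
```

```text
pitch(+ = mouth up?) [-0.238  4.159 -0.275 -5.897] [ 0.42  0.17 -0.18  0.   -0.23 -0.31 -0.49 -0.16  0.57  0.03  0.52 -0.03
 -0.74]
lip z at +0.1: 3.993336665873126
```

```bash
python3 - <<'E'
from h import *
for x,z in((-20,165),(100,165),(100,90),(100,66)): p=tw(x,0); rel(*p,z,TY)
E
```

```text
rel [30.3  3.5 -8.4] yaw 0.0 cur ang 0.094
rel [150.    3.4  -1.1] yaw 0.0 cur ang 0.094
rel [145.5   2.2  73.7] yaw 0.0 cur ang 0.094
rel [144.1   1.8  97.7] yaw 0.0 cur ang 0.094
```

move_arm:
  increments: [255,30,3,-8,0,255,65,3,-6,0,255,100,3,-4,0,255,135,3,-1,0,255,150,3,0,0,255,147,3,45,0,255,145,2,74,0,255,145,2,84,0,255,144,2,92,0,255,144,2,98,0,255,144,2,98,0]

```text
t: 20.8
ee_pos: [611.1, -193.5, 73.3]
orientation: [3.12, 0.145, 0.109]
ft_force: [-12.2, 1.3, 52.5]
width: 15.9
```

```bash
python3 - <<'E'
from h import *
o=st(); print(wt(o['ee_pos']))
shot('scene','s18.png',(200,130,300,240),6)
shot('top','t18.png',(320,160,460,320),4)
E
```

```text
20.8 [ 611.1 -193.5   73.3] [3.12  0.145 0.109] [-12.2   1.3  52.5] 15.896502152712488 [-0.33  0.61  1.73  0.02  0.73  1.14]
[103.33257031  -2.22585842]
```

View pics/s18.png

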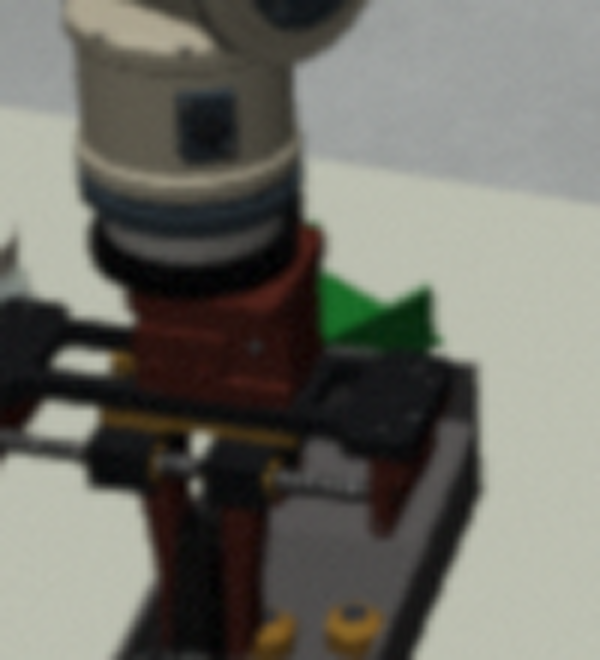

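move_arm:
  increments: [255,0,0,-4,0,200,0,0,-4,0,150,0,0,-4,0,150,0,0,-4,0,130,0,0,-60,0,130,0,0,-110,0,130,0,0,-110,0]

```text
t: 21.78
ee_pos: [605.5, -192.7, 186.7]
orientation: [3.117, 0.145, 0.119]
ft_force: [0.4, -0.4, -0.9]
width: 43.1
```

```bash
python3 - <<'E'
from h import *
o=st(); print(wt(o['ee_pos']))
shot('scene','s19.png',(190,160,310,270),6)
shot('top','t19.png',(320,160,460,320),4)
E
```

```text
21.775 [ 605.5 -192.7  186.7] [3.117 0.145 0.119] [ 0.4 -0.4 -0.9] 43.053036420324844 [-0.33  0.45  1.69  0.01  0.93  1.14]
[97.83291598 -0.93075033]
```

View pics/s19.png

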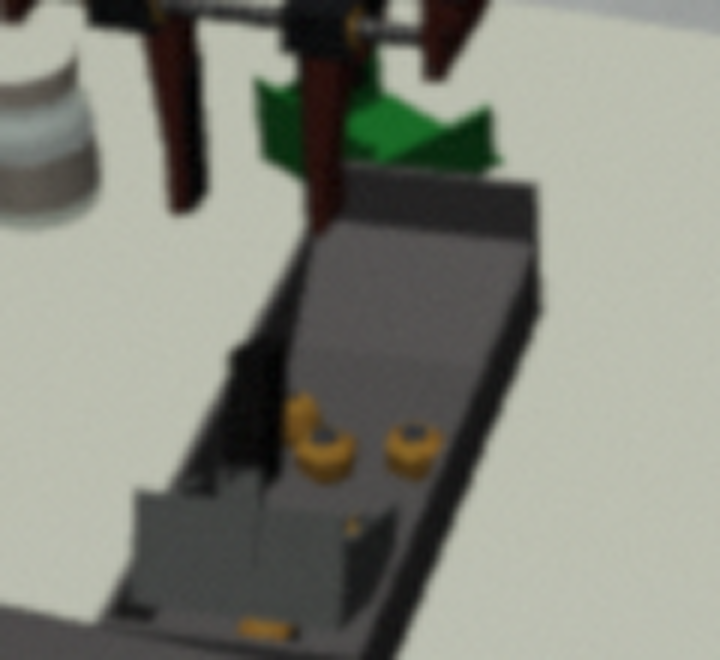

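View pics/t19.png

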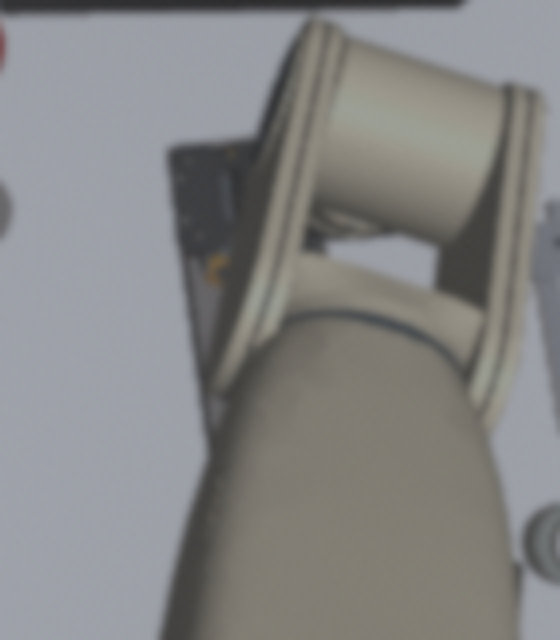

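move_arm:
  increments: [130,0,-60,-10,0,130,0,-120,-20,0,130,0,-180,-20,0,130,0,-240,-20,0,130,0,-240,-20,0]

```text
t: 22.5
ee_pos: [577.7, 50.8, 195.5]
orientation: [3.12, 0.154, 0.103]
ft_force: [0.9, -0.2, -1.2]
width: 43.0
```

```bash
python3 - <<'E'
from h import *
o=st()
shot('scene','s20.png',(190,160,310,270),6)
shot('top','t20.png',(350,180,430,300),6)
E
```

```text
22.5 [577.7  50.8 195.5] [3.12  0.154 0.103] [ 0.9 -0.2 -1.2] 43.01828625040243 [ 0.08  0.36  1.8  -0.02  0.92  1.56]
```

View pics/s20.png

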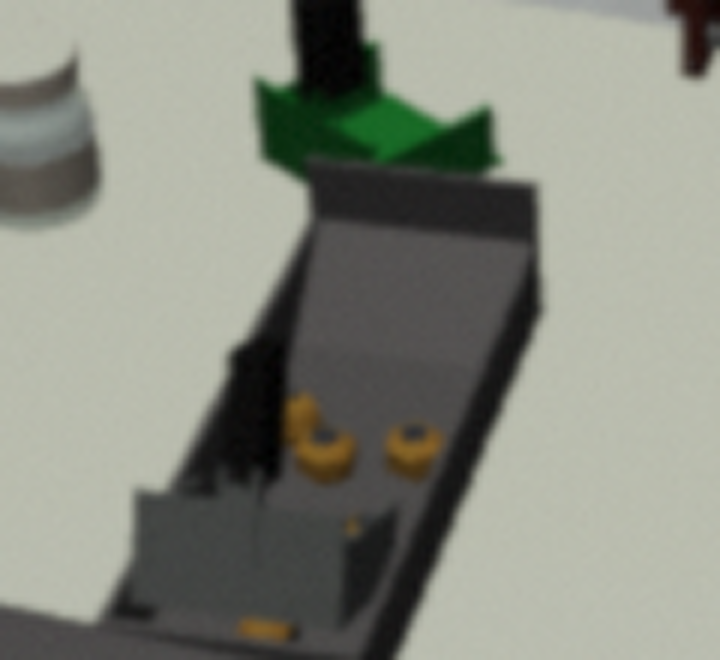

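View pics/t20.png

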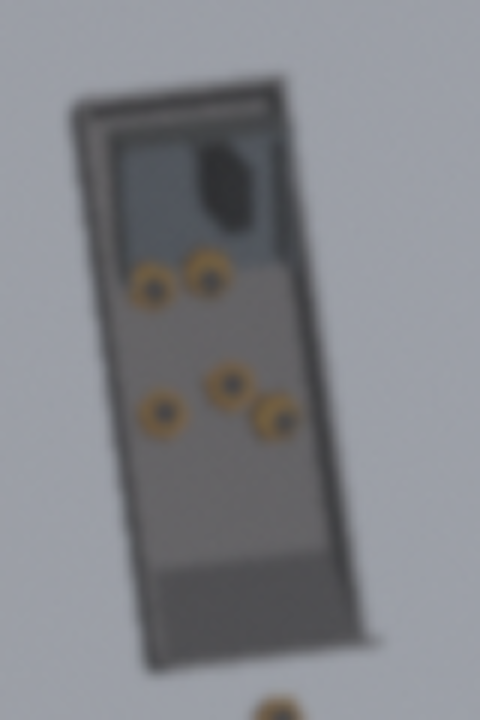

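```bash
cat >> fit.py <<'E'
def fitfree(views,x0,roll=False):
    """views: list of (im, pts); params x,y,z,yaw,pitch(+mouth up),roll"""
    def f(p):
        Rm=R.from_euler('ZYX',[p[3],p[4],p[5]]).as_matrix(); e=[]
        for im,pts in views:
            for s,q in pts: e+=list(np.array(w2p(im,np.array(p[:3])+Rm@np.array(s,float)))-np.array(q))
        return np.array(e+[p[5]*5,(p[2]-x0[2])/20])
    r=least_squares(f,list(x0)+[0]); return r.x,r.fun
E
python3 - <<'E'
from fit import *
sc=ctrl.get_image('scene'); tp=ctrl.get_image('top')
P=lambda a,b:(190+a/6,160+b/6); T=lambda a,b:(350+a/6,180+b/6)
vs=[(sc,[((40,-42,0),P(133,602)),((40,42,0),P(340,628)),((40,-42,45),P(138,492)),((40,42,45),P(347,518)),((-34,42,34),P(397,505)),((26,8,105),P(280,352)),((26,-8,105),P(235,350))]),
 (tp,[((40,42,45),T(108,132)),((-40,42,0),T(122,285)),((-40,-42,0),T(295,262))])]
x,r=fitfree(vs,[605,-195,12,0.09,-.2]); print(x.round(3)); print(r.round(1)); 
Rm=R.from_euler('ZYX',x[3:6]).as_matrix()
for z in(64,80,105): print(x[:3]+Rm@[26,0,z])
print('tray',wt(x[:2]))
for a in((152,288),(208,273),(162,413),(230,385),(275,417)): p=p2w(tp,*T(*a),22); print('nut',p.round(1),wt(p).round(1))
print('out',p2w(tp,*T(280,712),18))
E
```

```text
[ 6.26405e+02 -1.94596e+02  1.92290e+01  1.34000e-01 -3.59000e-01
 -4.20000e-02]
[-0.8  0.2  0.1  1.3 -0.7  0.2  0.2  1.2 -0.3 -2.   0.1 -0.1  0.8 -0.8
  1.2  1.6 -0.3 -0.6 -1.6 -0.6 -0.2  0.4]
[ 627.90008877 -191.65543026   88.23011218]
[ 622.24287381 -191.73298288  103.19640446]
[ 613.40347544 -191.85415884  126.58123614]
tray [118.48321824  -4.73787233]
nut [ 578.2 -171.2   22. ] [72.7 23.1]
nut [ 585.3 -199.4   22. ] [77.1 -5.6]
nut [ 515.8 -174.1   22. ] [10.2 26. ]
nut [ 529.1 -208.4   22. ] [20.3 -9.3]
nut [ 512.8 -230.1   22. ] [  2.1 -29.4]
out [ 367.88401488 -227.8780225    18.        ]
```

```bash
python3 - <<'E'
from h import *
rel(623,-191.5,190,0.12);rel(623,-191.5,86,0.12)
E
```

```text
rel [ 21.1 240.5  13. ] yaw -1.6 cur ang 0.093
rel [ 14.1 238.4 116.7] yaw -1.6 cur ang 0.093
```

move_arm:
  increments: [100,20,60,5,-1.6,100,20,120,8,-1.6,100,20,180,10,-1.6,100,21,240,13,-1.6,100,21,240,13,-1.6,100,18,240,55,-1.6,100,14,238,100,-1.6,100,14,238,116,-1.6,100,14,238,116,-1.6,255,14,238,116,-1.6,255,14,238,116,-1.6,255,14,238,116,-1.6]

```text
t: 24.2
ee_pos: [623.4, -191.3, 87.9]
orientation: [3.115, 0.187, 0.108]
ft_force: [0.5, -0.1, 0.2]
width: 26.9
```

move_arm:
  increments: [255,0,0,0,0,255,0,0,0,0,255,0,0,0,0,255,0,0,0,0]

```text
t: 24.7
ee_pos: [623.7, -191.4, 88.2]
orientation: [3.115, 0.187, 0.109]
ft_force: [0.8, -0.4, 3.1]
width: 16.3
```

```bash
python3 - <<'E'
from h import *
st()
shot('scene','s21.png',(190,140,310,250),6)
E
```

```text
24.7 [ 623.7 -191.4   88.2] [3.115 0.187 0.109] [ 0.8 -0.4  3.1] 16.264757544746274 [-0.32  0.6   1.69  0.01  0.77  1.12]
```

View pics/s21.png

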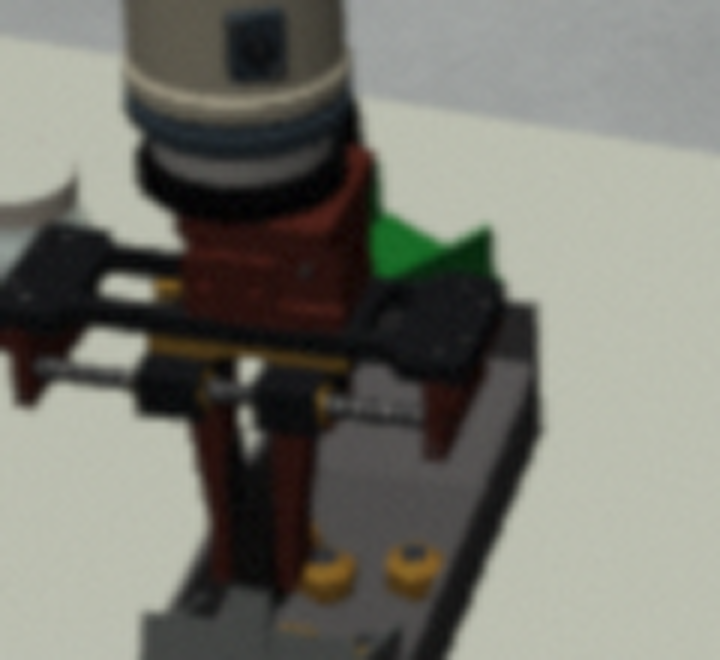

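move_arm:
  increments: [255,1,0,-25,0,255,3,0,-55,0,255,5,0,-90,0,255,6,0,-110,0,255,6,0,-110,0]

```text
t: 25.38
ee_pos: [622.3, -189.2, 199.4]
orientation: [3.114, 0.187, 0.112]
ft_force: [0.3, 0.6, -1.8]
width: 15.5
```

```bash
python3 - <<'E'
from h import *
st()
shot('scene','s22.png',(180,110,310,270),5)
rel(500,0,198,0.0); rel(500,0,90,0)
E
```

```text
25.375 [ 622.3 -189.2  199.4] [3.114 0.187 0.112] [ 0.3  0.6 -1.8] 15.45435613270654 [-0.32  0.45  1.64  0.01  0.97  1.13]
rel [ -97.7 -202.   -11.4] yaw 6.9 cur ang 0.121
rel [-105.1 -204.5   96.3] yaw 6.9 cur ang 0.121
```

View pics/s22.png

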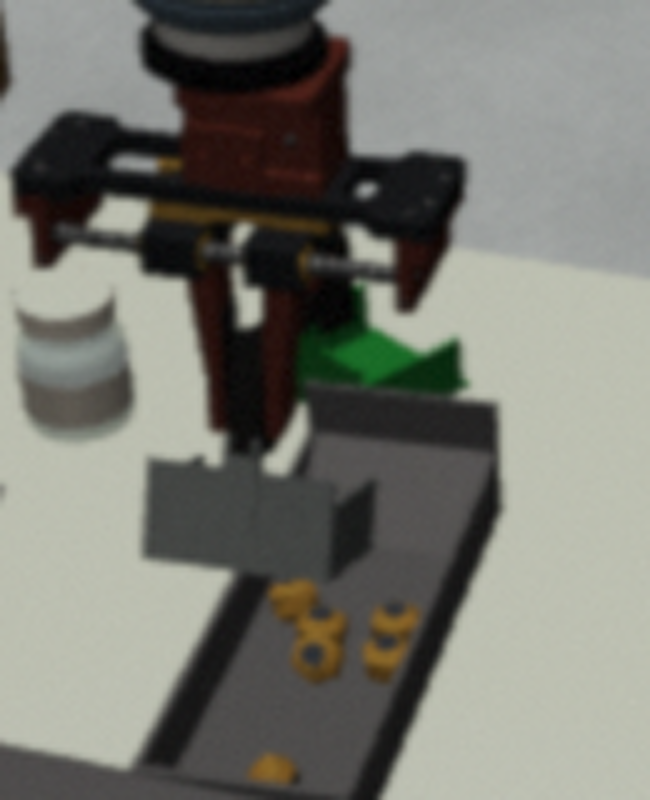

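move_arm:
  increments: [255,-25,-50,-3,2,255,-50,-100,-6,4,255,-75,-150,-9,7,255,-98,-202,-11,7,255,-98,-202,-11,7,255,-101,-203,40,7,255,-104,-204,75,7,255,-105,-204,96,7,255,-105,-204,99,7,255,-105,-204,99,7,150,-105,-204,99,7,150,-105,-204,99,7]

```text
t: 26.92
ee_pos: [501.1, -0.6, 88.3]
orientation: [3.125, -0.003, 0.114]
ft_force: [0.9, 0.2, 0.3]
width: 32.3
```

move_arm:
  increments: [150,0,0,0,0,150,0,0,0,0,150,0,0,0,0]

```text
t: 27.3
ee_pos: [501.2, -0.5, 88.4]
orientation: [3.125, -0.003, 0.114]
ft_force: [-0.5, 0.2, -0.2]
width: 36.1
```

```bash
python3 - <<'E'
from h import *
st()
shot('scene','s23.png',(260,110,400,270),5)
im=shot('top','t23.png',(350,180,430,300),6)
E
```

```text
27.3 [ 5.012e+02 -5.000e-01  8.840e+01] [ 3.125e+00 -3.000e-03  1.140e-01] [-0.5  0.2 -0.2] 36.13379831439195 [-0.02  0.43  2.03 -0.02  0.6   1.58]
```

View pics/s23.png

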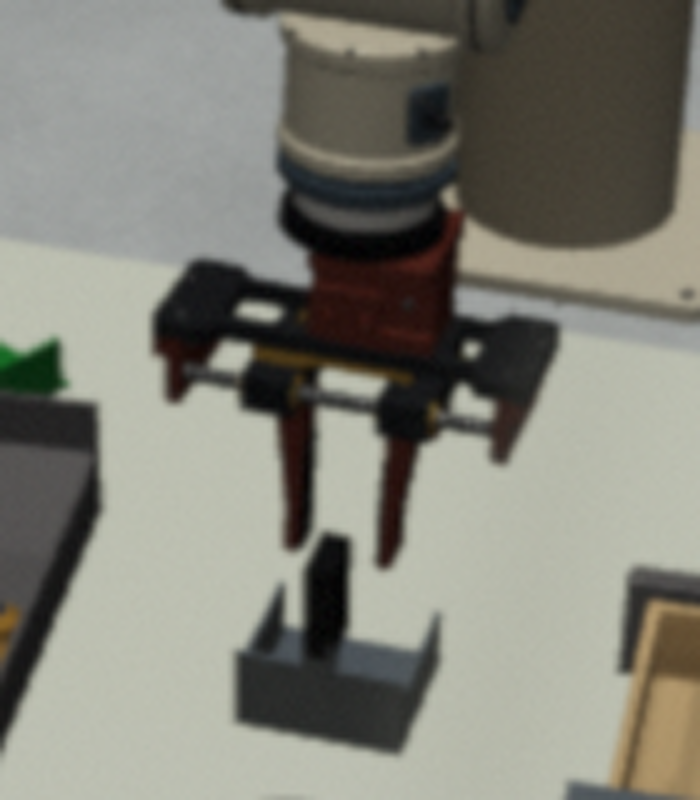

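View pics/t23.png

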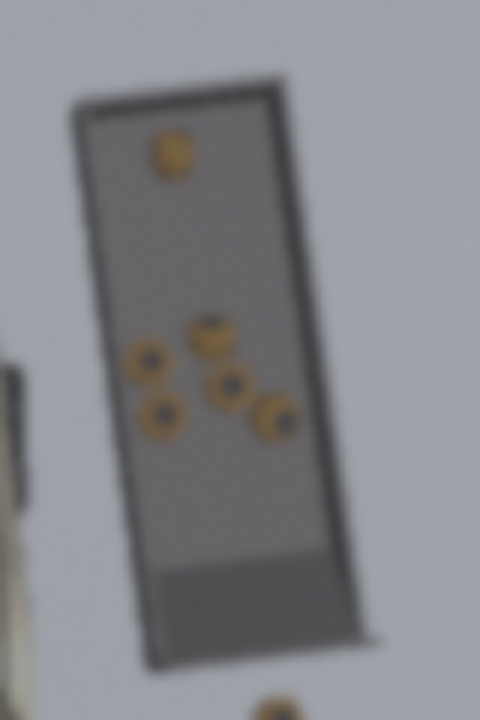

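```bash
python3 - <<'E'
from fit import *
tp=ctrl.get_image('top'); sc=ctrl.get_image('scene')
T=lambda a,b:(350+a/6,180+b/6); S=lambda a,b:(260+a/5,110+b/5)
for a,z in(((173,155),16),((152,361),22),((212,335),16),((230,385),22),((162,413),22),((275,417),22)): p=p2w(tp,*T(*a),z); print('nut',p.round(1),wt(p).round(1))
for a in((98,120),(272,97)): print('far inner bottom',wt(p2w(tp,*T(*a),4)).round(1))
pts=[((40,-42,0),S(238,718)),((40,42,0),S(400,752)),((40,-42,45),S(236,652)),((-34,42,34),S(438,610)),((42,0,105),S(337,536)),((10,8,105),S(350,537))]
x,r=fitfree([(sc,pts)],[475,0,0,0,0]); print(x.round(3),r.round(1))
print(p2w(sc,*S(320,720),0))
E
```

```text
nut [ 646.2 -184.9   16. ] [139.1   3.1]
nut [ 541.7 -170.    22. ] [36.5 27.7]
nut [ 554.9 -201.3   16. ] [46.6 -4.7]
nut [ 529.1 -208.4   22. ] [20.3 -9.3]
nut [ 515.8 -174.1   22. ] [10.2 26. ]
nut [ 512.8 -230.1   22. ] [  2.1 -29.4]
far inner bottom [163.1  36.6]
far inner bottom [165.2 -53. ]
[ 4.93957e+02 -3.11700e+00 -1.18250e+01  7.60000e-02 -1.36000e-01
 -7.00000e-03] [-0.5  1.1  0.7 -0.6  0.5 -1.4 -0.7  1.1 -1.7  2.9  1.7 -3.1 -0.  -0.6]
[ 5.28826328e+02 -1.12639952e+00 -1.13686838e-13]
```

```bash
python3 - <<'E'
from fit import *
sc=shot('scene','s24.png',(295,200,355,275),10)
S=lambda a,b:(260+a/5,110+b/5)
for q in((238,718),(400,752)): print(p2w(sc,*S(*q),0))
E
```

```text
[539.21261589 -39.86739125   0.        ]
[540.52995456  42.59016501   0.        ]
```

View pics/s24.png

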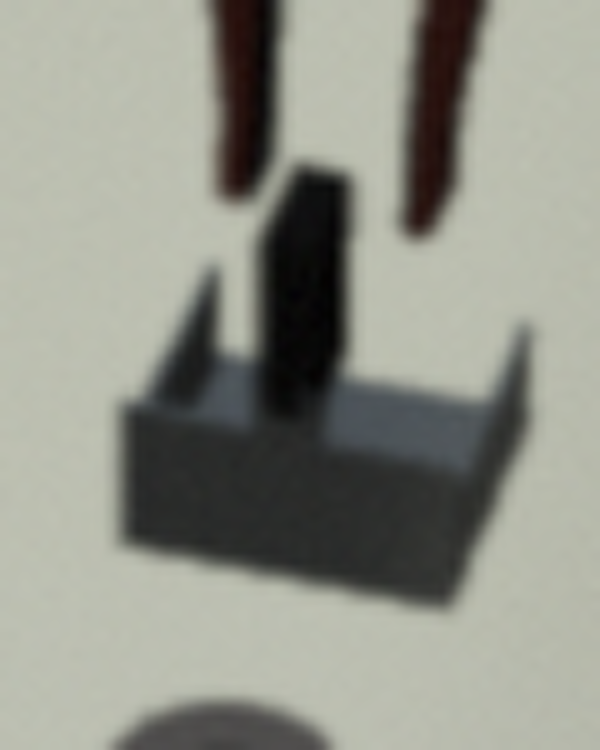

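```bash
python3 - <<'E'
from h import *
st(); rel(521,0,112,-0.005); rel(521.5,0.5,57,-0.005)
E
```

```text
27.55 [ 5.01e+02 -5.00e-01  8.82e+01] [ 3.125e+00 -3.000e-03  1.140e-01] [-0.7  0.3 -0.3] 36.00003405386933 [-0.02  0.43  2.03 -0.02  0.6   1.58]
rel [ 21.6  -0.3 -22.3] yaw 0.2 cur ang -0.002
rel [18.1 -1.6 32.6] yaw 0.2 cur ang -0.002
```

move_arm:
  increments: [100,0,0,-24,0,100,8,0,-26,0,100,21,0,-24,0,100,21,0,-22,0,100,20,-1,0,0,100,18,-2,20,0,100,18,-2,32,0,100,18,-2,32,0,255,18,-2,32,0,255,18,-2,32,0,255,18,-2,32,0,255,18,-2,32,0]

```text
t: 29.05
ee_pos: [521.6, 0.9, 58.0]
orientation: [3.125, -0.003, 0.115]
ft_force: [-0.2, -0.6, 0.1]
width: 17.1
```

move_arm:
  increments: [255,0,0,0,0,255,0,0,0,0,255,0,0,0,0]

```text
t: 29.42
ee_pos: [521.6, 0.9, 58.0]
orientation: [3.125, -0.003, 0.115]
ft_force: [0.5, 0.6, 1.4]
width: 16.1
```

```bash
python3 - <<'E'
from h import *
st()
sc=shot('scene','s25.png',(285,180,365,275),8)
rel(521.5,0.5,180)
p=tw(100,0); rel(*p,180,TY+np.pi)
E
```

```text
29.425 [521.6   0.9  58. ] [ 3.125e+00 -3.000e-03  1.150e-01] [0.5 0.6 1.4] 16.06857451711853 [-0.01  0.51  2.   -0.03  0.56  1.58]
rel [   8.9    2.1 -121.6] yaw 0 cur ang -0.002
rel [  95.   194.  -112.5] yaw 174.5 cur ang -0.002
```

View pics/s25.png

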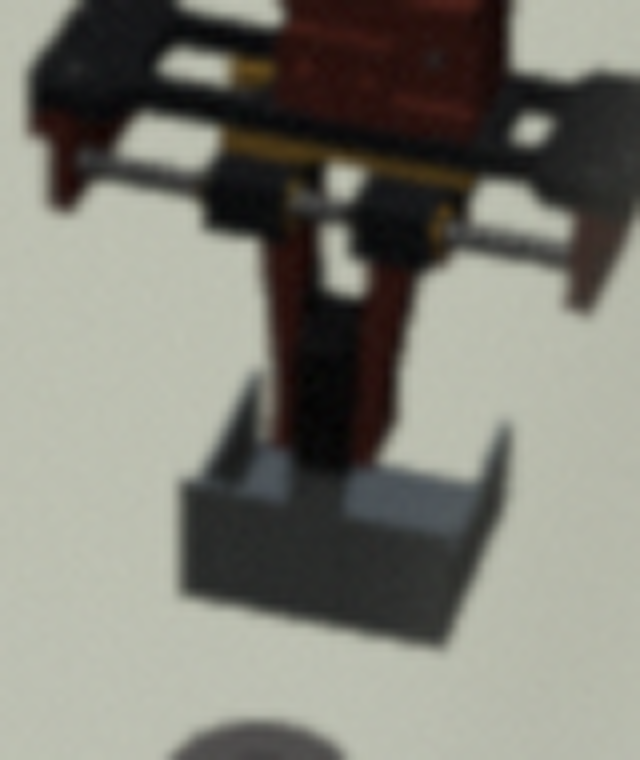

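```bash
python3 - <<'E'
from h import *
p=tw(0,133); print(p); rel(*p,73,TY+np.pi/2); rel(*p,100,TY+np.pi/2)
E
```

```text
[495.51640315 -68.58716146]
rel [-24.8  69.7 -15.8] yaw -95.5 cur ang -0.002
rel [-22.8  70.1 -42.7] yaw -95.5 cur ang -0.002
```

move_arm:
  increments: [255,0,0,-25,0,255,-5,0,-43,-10,255,-10,20,-43,-20,255,-23,40,-43,-30,255,-23,55,-43,-41,255,-23,70,-43,-51,255,-23,70,-43,-62,255,-23,70,-43,-72,255,-23,70,-43,-83,255,-23,70,-43,-94,255,-23,70,-43,-95.5,255,-23,70,-43,-95.5]

```text
t: 30.98
ee_pos: [495.2, -68.4, 100.1]
orientation: [2.074, 2.273, 0.059]
ft_force: [-0.4, -0.0, -1.4]
width: 16.1
```

```bash
python3 - <<'E'
from h import *
o=st(); print(wt(o['ee_pos'])); p=tw(0,133); rel(*p,73,TY+np.pi/2);p=tw(0,95); rel(*p,73,TY+np.pi/2)
E
```

```text
30.975 [495.2 -68.4 100.1] [2.074 2.273 0.059] [-0.4 -0.  -1.4] 16.05114736594186 [-0.16  0.41  2.03 -0.    0.63 -0.25]
[ -0.29638685 133.18352599]
rel [ 0.4 -1.6 27.1] yaw -0.2 cur ang 1.661
rel [-37.6  -1.6  27.9] yaw -0.2 cur ang 1.661
```

move_arm:
  increments: [255,0,-1,15,0,255,0,-1,27,0,255,-8,-1,27,0,255,-16,-1,27,0,255,-22,-1,27,0,255,-28,-1,27,0,255,-33,-1,27,0,255,-38,-1,27,0]

```text
t: 31.98
ee_pos: [498.7, -105.6, 74.2]
orientation: [2.077, 2.274, 0.06]
ft_force: [-1.9, 12.2, 4.3]
width: 16.0
```

```bash
python3 - <<'E'
from h import *
o=st(); print(wt(o['ee_pos'])); 
shot('scene','s26.png',(210,130,350,250),5)
E
```

```text
31.975 [ 498.7 -105.6   74.2] [2.077 2.274 0.06 ] [-1.9 12.2  4.3] 15.957153682849727 [-0.23  0.47  2.02  0.01  0.58 -0.33]
[-0.29055517 95.80261211]
```

View pics/s26.png

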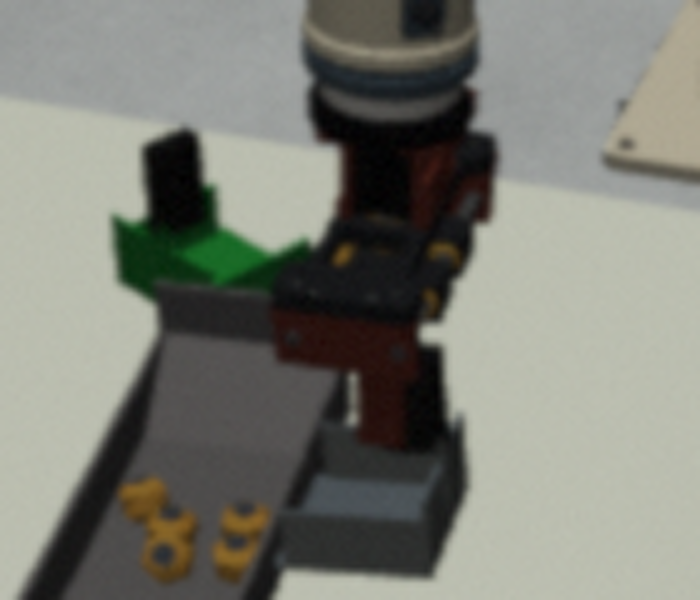

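move_arm:
  increments: [255,10,0,-10,0,255,20,0,-40,0,255,30,0,-80,10,255,30,0,-110,20,255,30,0,-110,30,255,30,0,-110,40,255,30,0,-110,50,255,30,0,-110,60,255,30,0,-110,70,255,30,0,-110,80,255,30,0,-110,90,255,30,0,-110,90]

```text
t: 33.52
ee_pos: [488.4, -74.9, 184.1]
orientation: [3.12, 0.143, 0.112]
ft_force: [-0.5, 0.4, -1.4]
width: 16.0
```

```bash
python3 - <<'E'
from h import *
o=st(); print(wt(o['ee_pos'])); 
shot('scene','s27.png',(230,110,350,230),6)
E
```

```text
33.525 [488.4 -74.9 184.1] [3.12  0.143 0.112] [-0.5  0.4 -1.4] 15.95939361377801 [-0.18  0.25  1.99 -0.    0.82  1.3 ]
[ -7.69867064 127.35642142]
```

View pics/s27.png

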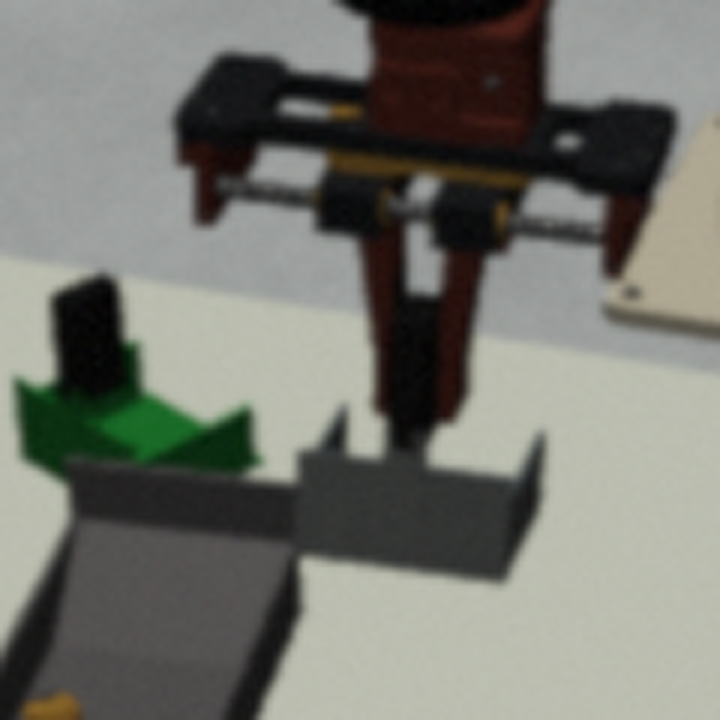

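```bash
python3 - <<'E'
from fit import *
im=ctrl.get_image('scene')
P=lambda a,b:(230+a/6,110+b/6)
pts=[((40,-42,0),P(300,552)),((40,42,0),P(502,580)),((40,-42,45),P(300,452)),((40,42,45),P(510,478)),((-34,42,34),P(545,432)),((-34,-42,34),P(345,405))]
x,r=fitscoop(im,pts); print(x.round(3),r.round(2))
M=R.from_rotvec(ctrl.get_obs()['orientation']).as_matrix(); print(M[:,2].round(3))
E
```

```text
[-0.173 -0.127 -1.428 -2.249] [-0.36  0.59  0.65  0.16 -0.22 -0.22  0.01 -0.39  0.09 -0.4  -0.13  0.21
 -0.02 -0.18 -0.28]
[ 0.072 -0.013 -0.997]
```

```bash
python3 - <<'E'
from h import *
for x,z in((125,184),(125,91),(86,91),(86,70)): p=tw(x,0); rel(*p,z,TY)
E
```

```text
rel [132.3 127.3  11.7] yaw 0.0 cur ang 0.095
rel [125.7 125.4 104.5] yaw 0.0 cur ang 0.095
rel [ 86.8 125.5 101.7] yaw 0.0 cur ang 0.095
rel [ 85.4 125.1 122.7] yaw 0.0 cur ang 0.095
```

move_arm:
  increments: [255,33,32,3,0,255,66,64,6,0,255,100,96,9,0,255,132,127,11,0,255,132,127,11,0,255,130,127,40,0,255,127,126,75,0,255,126,126,98,0,255,126,126,104,0,255,126,126,104,0]

```text
t: 34.88
ee_pos: [632.5, -189.5, 91.7]
orientation: [3.12, 0.148, 0.111]
ft_force: [0.2, 0.3, -1.0]
width: 16.1
```

```bash
python3 - <<'E'
from h import *
o=st(); print(wt(o['ee_pos'])); 
shot('scene','s28.png',(190,140,310,270),6)
E
```

```text
34.875 [ 632.5 -189.5   91.7] [3.12  0.148 0.111] [ 0.2  0.3 -1. ] 16.06386880220941 [-0.31  0.61  1.68  0.01  0.79  1.15]
[124.9852376   -0.19088434]
```

View pics/s28.png

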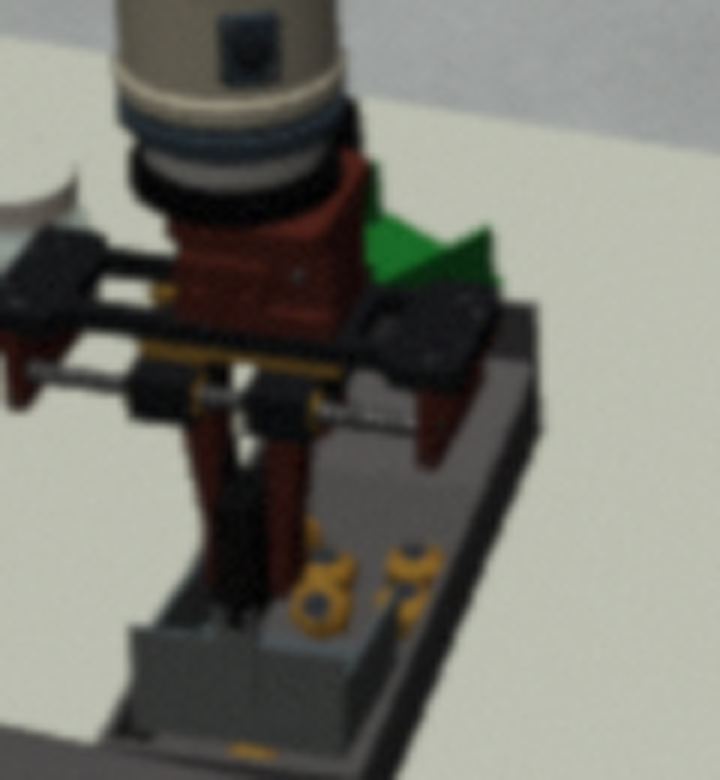

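move_arm:
  increments: [255,-8,0,-1,0,255,-18,0,-1,0,255,-28,0,-2,0,255,-38,0,-3,0,255,-42,0,-3,0,255,-42,0,-3,0,255,-42,0,6,0,255,-42,0,10,0,255,-42,0,10,0]

```text
t: 36.05
ee_pos: [597.9, -195.1, 83.2]
orientation: [3.115, 0.146, 0.131]
ft_force: [5.1, 0.7, 17.1]
width: 16.2
```

```bash
python3 - <<'E'
from h import *
o=st(); print(wt(o['ee_pos'])); 
shot('scene','s29.png',(190,140,310,270),6)
E
```

```text
36.05 [ 597.9 -195.1   83.2] [3.115 0.146 0.131] [ 5.1  0.7 17.1] 16.16376427856418 [-0.34  0.58  1.76  0.02  0.72  1.12]
[90.03496132 -2.57224655]
```

View pics/s29.png

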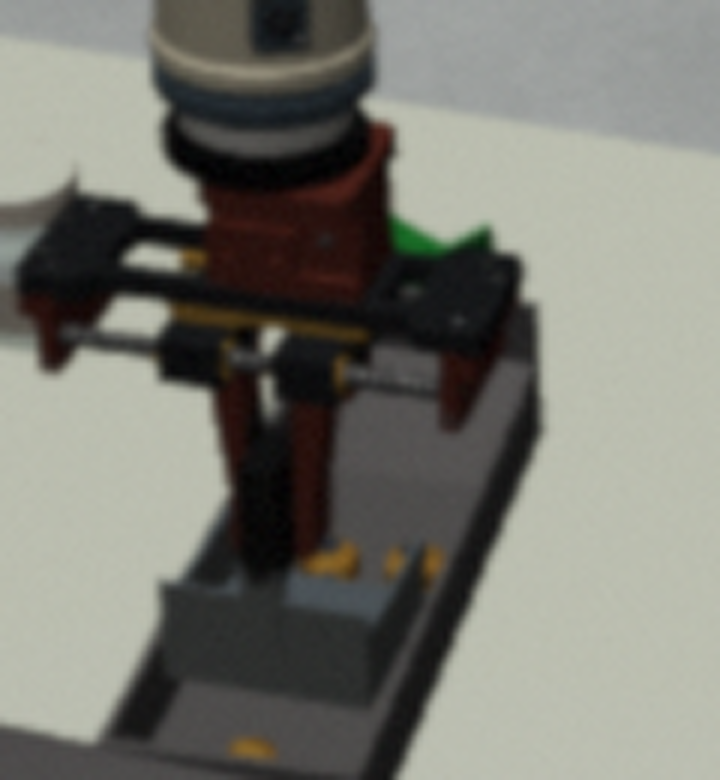

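move_arm:
  increments: [255,0,0,-4,0,255,4,0,-4,0,255,8,0,-4,0,255,8,0,2,0,255,8,0,7,0,255,8,0,11,0,255,8,0,11,0]

```text
t: 36.98
ee_pos: [605.9, -194.2, 71.9]
orientation: [3.116, 0.146, 0.128]
ft_force: [1.2, 0.7, -1.4]
width: 16.0
```

```bash
python3 - <<'E'
from h import *
o=st(); print(wt(o['ee_pos'])); 
shot('scene','s30.png',(190,140,310,270),6)
E
```

```text
36.975 [ 605.9 -194.2   71.9] [3.116 0.146 0.128] [ 1.2  0.7 -1.4] 16.006910294301694 [-0.33  0.6   1.75  0.02  0.71  1.13]
[98.14544825 -2.4301867 ]
```

View pics/s30.png

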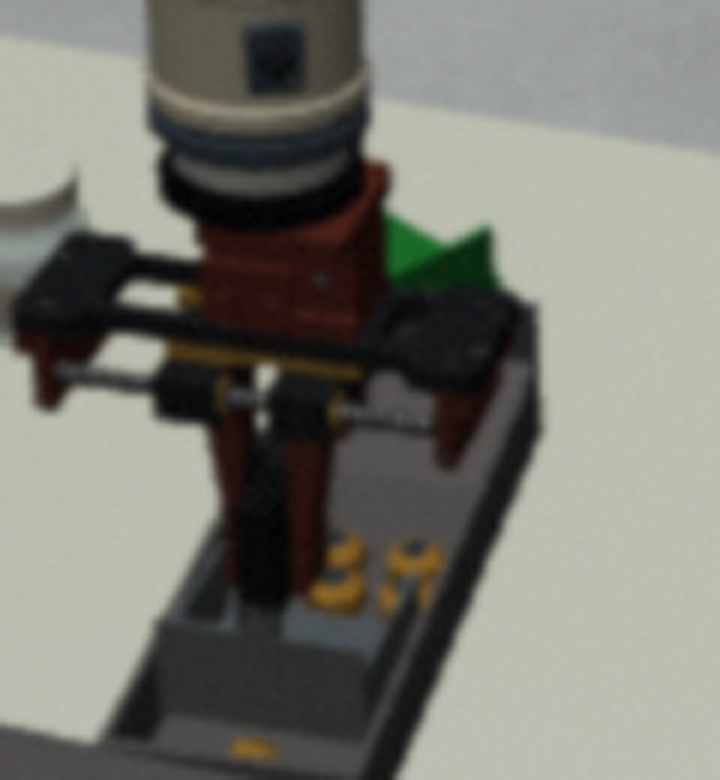

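move_arm:
  increments: [255,0,0,4,0,255,0,0,8,0,255,0,0,11,0,255,0,0,11,0]

```text
t: 37.52
ee_pos: [607.8, -194.3, 62.1]
orientation: [3.116, 0.145, 0.131]
ft_force: [-0.4, 3.6, 7.7]
width: 15.7
```

```bash
python3 - <<'E'
from h import *
o=st(); print(wt(o['ee_pos'])); 
shot('scene','s31.png',(200,170,290,270),8)
E
```

```text
37.525 [ 607.8 -194.3   62.1] [3.116 0.145 0.131] [-0.4  3.6  7.7] 15.718892574981984 [-0.33  0.62  1.75  0.02  0.69  1.13]
[100.00536735  -2.71273005]
```

View pics/s31.png

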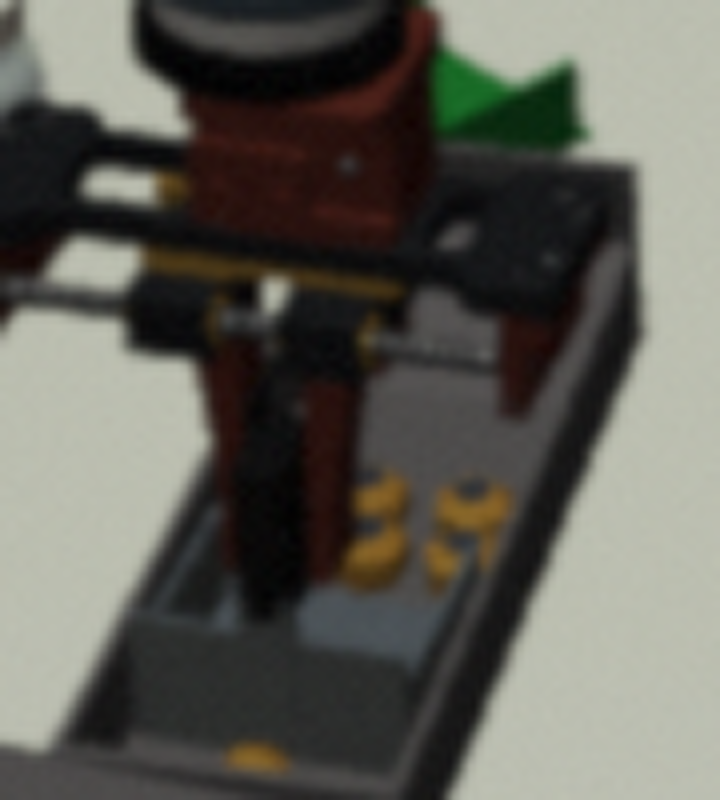

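```bash
python3 - <<'E'
from h import *
for x,y,z in((100,2,62),(60,1,62),(20,1,62),(0,1,62),(-20,1,62)): p=tw(x,y); print(x);rel(*p,z,TY)
E
```

```text
100
rel [ 0.  -4.7 -0. ] yaw -0.0 cur ang 0.094
60
rel [-39.8  -3.6  -3.3] yaw -0.0 cur ang 0.094
20
rel [-79.7  -3.5  -6.6] yaw -0.0 cur ang 0.094
0
rel [-99.6  -3.5  -8.2] yaw -0.0 cur ang 0.094
-20
rel [-119.6   -3.5   -9.9] yaw -0.0 cur ang 0.094
```

move_arm:
  increments: [255,0,-4,0,0,255,-12,-4,-1,0,255,-26,-4,-2,0,255,-40,-4,-3,0,255,-54,-4,-4.5,0,255,-68,-4,-5.5,0,255,-78,-4,-6.5,0,255,-86,-4,-7,0,255,-86,-4,-7,0]

```text
t: 38.7
ee_pos: [520.6, -198.4, 62.2]
orientation: [3.116, 0.145, 0.13]
ft_force: [1.9, -1.7, 7.3]
width: 16.2
```

```bash
python3 - <<'E'
from h import *
o=st(); print(wt(o['ee_pos'])); 
shot('scene','s32.png',(210,150,300,250),8)
E
```

```text
38.7 [ 520.6 -198.4   62.2] [3.116 0.145 0.13 ] [ 1.9 -1.7  7.3] 16.211872879904536 [-0.4   0.53  1.93  0.03  0.6   1.06]
[12.75050295  1.36422124]
```

View pics/s32.png

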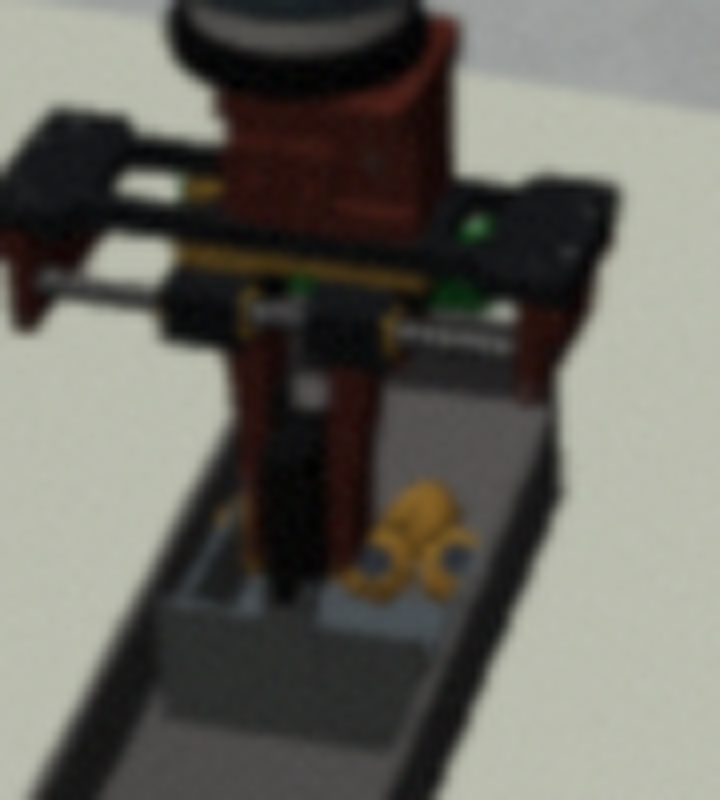

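```bash
python3 - <<'E'
from h import *
for x,y,z in((0,0,62),(-15,0,74),(-30,0,86),(-38,0,92),(-38,0,76)): p=tw(x,y); print(x,z);rel(*p,z,TY)
E
```

```text
0 62
rel [-12.8   1.4  -0.9] yaw -0.0 cur ang 0.094
-15 74
rel [-26.8   1.7 -14.1] yaw -0.0 cur ang 0.094
-30 86
rel [-40.7   2.  -27.2] yaw -0.0 cur ang 0.094
-38 92
rel [-48.2   2.1 -33.9] yaw -0.0 cur ang 0.094
-38 76
rel [-49.5   1.8 -17.9] yaw -0.0 cur ang 0.094
```

move_arm:
  increments: [255,-7,1,-1,0,255,-13,1,-1,0,255,-20,1,-7,0,255,-27,1,-14,0,255,-34,1,-20,0,255,-41,1,-27,0,255,-46,2,-32,0,255,-46,2,-32,0,255,-47,2,-26,0,255,-47,2,-22,0,255,-47,2,-18,0,255,-47,2,-18,0]

```text
t: 40.25
ee_pos: [476.9, -205.9, 77.9]
orientation: [3.112, 0.144, 0.143]
ft_force: [14.5, 2.8, 5.7]
width: 15.8
```

```bash
python3 - <<'E'
from h import *
o=st(); print(wt(o['ee_pos'])); 
shot('scene','s33.png',(210,130,300,230),8)
E
```

```text
40.25 [ 476.9 -205.9   77.9] [3.112 0.144 0.143] [14.5  2.8  5.7] 15.823535780900837 [-0.44  0.47  2.01  0.04  0.57  1.  ]
[-31.38672716  -1.92858728]
```

View pics/s33.png

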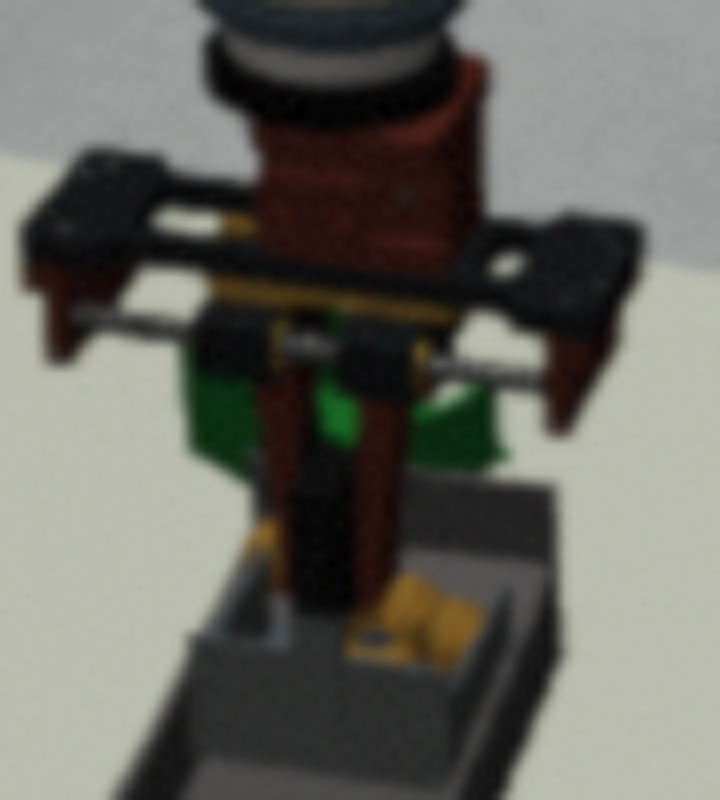

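```bash
python3 - <<'E'
from fit import *
im=ctrl.get_image('scene')
P=lambda a,b:(210+a/8,130+b/8)
pts=[((40,-42,0),P(188,752)),((40,42,0),P(447,784)),((40,-42,45),P(190,636)),((40,42,45),P(455,668)),((-34,42,34),P(508,590))]
x,r=fitscoop(im,pts); print(x.round(3),r.round(2))
E
```

```text
[-0.13   0.198 -1.742  0.275] [ 0.78  0.54  0.3   0.66 -0.25 -0.55 -0.97 -0.48  0.24 -0.15  0.02 -0.22
  0.03]
```

move_arm:
  increments: [255,0,0,5,0,255,0,0,10,0,255,0,0,15,0,255,0,0,18,0,255,0,0,18,0]

```text
t: 40.98
ee_pos: [484.6, -207.6, 63.5]
orientation: [3.107, 0.143, 0.162]
ft_force: [14.5, 6.8, 21.8]
width: 15.7
```

```bash
python3 - <<'E'
from h import *
o=st(); print(wt(o['ee_pos'])); 
shot('scene','s34.png',(210,140,300,240),8)
E
```

```text
40.975 [ 484.6 -207.6   63.5] [3.107 0.143 0.162] [14.5  6.8 21.8] 15.733641099367327 [-0.44  0.5   2.01  0.05  0.53  1.  ]
[-23.93896021  -4.42161859]
```

View pics/s34.png

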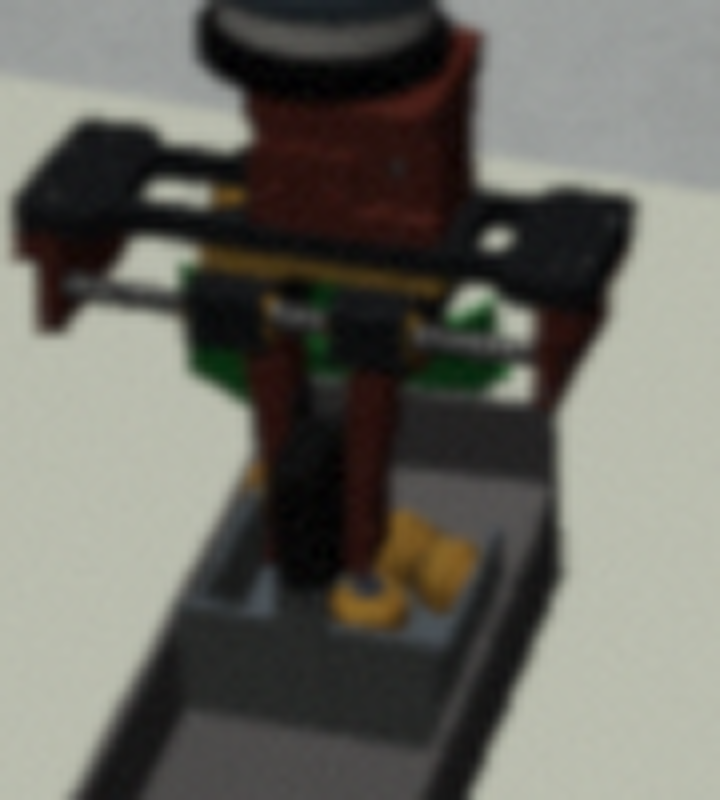

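```bash
python3 - <<'E'
from h import *
for x,y,z in((-20,0,75),(-10,0,150),(80,0,180)): p=tw(x,y); print(x,z);rel(*p,z,TY)
E
```

```text
-20 75
rel [  5.1  -4.  -11.2] yaw -0.0 cur ang 0.094
-10 150
rel [ 22.7  -1.7 -84.7] yaw -0.0 cur ang 0.094
80 180
rel [ 115.3   -1.  -105.3] yaw -0.0 cur ang 0.094
```

move_arm:
  increments: [255,3,-3,-6,0,255,5,-4,-14,0,255,8,-4,-30,0,255,14,-3,-55,0,255,23,-2,-85,0,255,23,-2,-85,0]

```text
t: 41.78
ee_pos: [499.4, -202.2, 152.4]
orientation: [3.104, 0.143, 0.168]
ft_force: [0.3, 0.7, -3.1]
width: 15.8
```

```bash
python3 - <<'E'
from h import *
o=st(); print(wt(o['ee_pos'])); 
shot('scene','s35.png',(200,100,300,240),6)
E
```

```text
41.775 [ 499.4 -202.2  152.4] [3.104 0.143 0.168] [ 0.3  0.7 -3.1] 15.829046451319325 [-0.42  0.35  1.95  0.03  0.73  1.04]
[-8.66390703 -0.38440582]
```

View pics/s35.png

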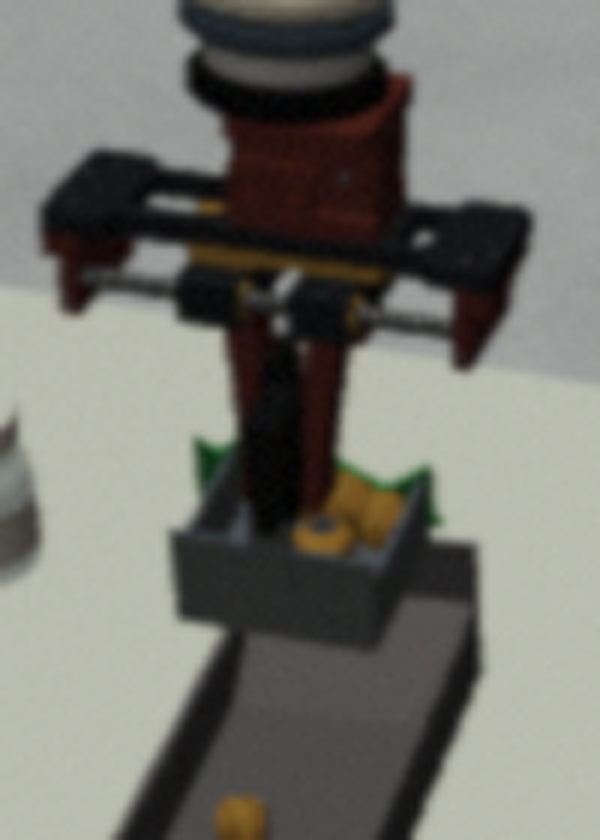

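```bash
cat >> h.py <<'E'
DR=np.array([557.4,217.4])
def dw(x,y): return tw(x,y,DR,CY)
def wd(p): return wt(p,DR,CY)
E
python3 - <<'E'
from h import *
p=dw(5,0); print(p); rel(*p,170,CY); rel(*p,97,CY)
E
```

```text
[562.38976349 217.71978159]
rel [ 104.6 -411.   -21.9] yaw 1.7 cur ang 0.094
rel [  97.  -413.4   50.7] yaw 1.7 cur ang 0.094
```

move_arm:
  increments: [255,5,-15,-10,0,255,15,-50,-20,0,255,28,-95,-22,0,255,40,-140,-22,1,255,52,-185,-22,1,255,64,-230,-22,1,255,75,-275,-22,1,255,86,-320,-22,1.7,255,95,-360,-22,1.7,255,101,-390,-22,1.7,255,104,-405,-22,1.7,255,105,-411,-22,1.7]

```text
t: 43.32
ee_pos: [561.9, 218.2, 169.5]
orientation: [3.109, 0.098, 0.162]
ft_force: [-0.3, 0.6, -3.4]
width: 15.8
```

```bash
python3 - <<'E'
from h import *
o=st(); print(wd(o['ee_pos']))
shot('scene','s36.png',(330,100,490,300),4)
shot('top','t36.png',(190,160,430,310),3)
p=dw(5,0); rel(*p,97,CY)
E
```

```text
43.325 [561.9 218.2 169.5] [3.109 0.098 0.162] [-0.3  0.6 -3.4] 15.801244747142187 [ 0.38  0.42  1.78 -0.08  0.85  1.94]
[4.57387487 0.52114197]
rel [-7.4 -2.4 72.3] yaw -0.0 cur ang 0.064
```

View pics/s36.png

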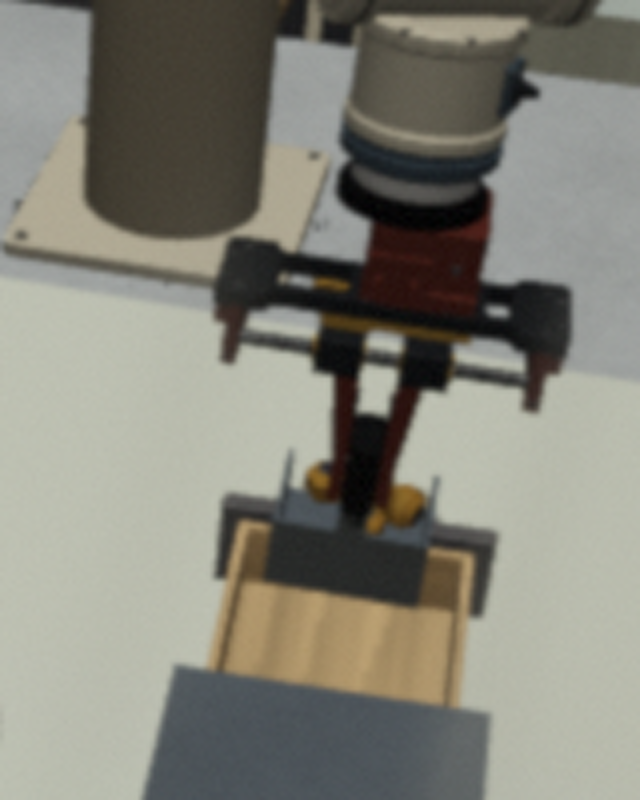

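View pics/t36.png

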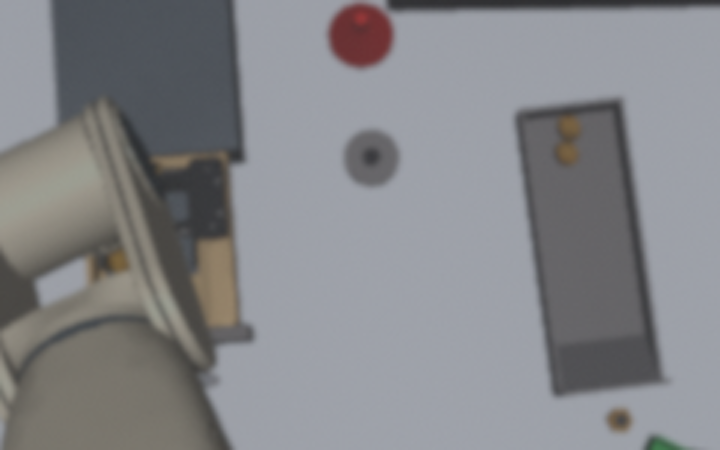

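move_arm:
  increments: [255,-3,-1,30,0,255,-6,-2,60,0,255,-8,-2,77,0,255,-8,-2,77,0,255,-20,-2,76,0,255,-30,-2,74,0,255,-38,-2,73,0,255,-46,-2,71,0,255,-54,-2,68,0,255,-62,-2,65,0,255,-62,-2,65,0]

```text
t: 44.8
ee_pos: [511.3, 215.1, 100.9]
orientation: [3.111, 0.099, 0.177]
ft_force: [9.3, -1.2, -0.4]
width: 15.6
```

```bash
python3 - <<'E'
from h import *
o=st(); print(wd(o['ee_pos']))
shot('scene','s37.png',(340,130,480,280),5)
E
```

```text
44.8 [511.3 215.1 100.9] [3.111 0.099 0.177] [ 9.3 -1.2 -0.4] 15.55112491116217 [ 0.41  0.46  1.93 -0.11  0.66  2.  ]
[-46.13631719   0.69454377]
```

View pics/s37.png

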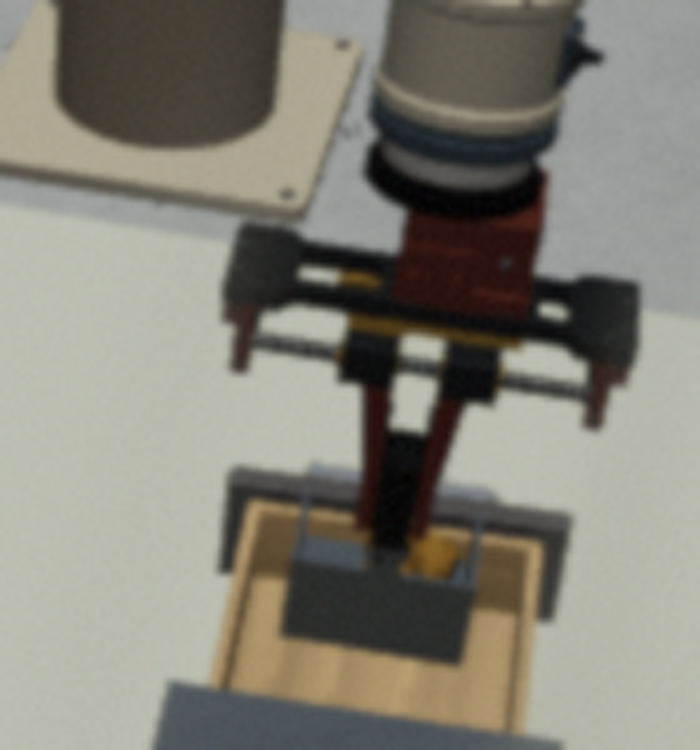

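move_arm:
  increments: [255,-6,0,-1,0,255,-12,0,-2,0,255,-18,0,-4,0,255,-24,0,-6,0,255,-28,0,-8,0,255,-28,0,-8,0]

```text
t: 45.6
ee_pos: [482.6, 213.7, 106.0]
orientation: [3.111, 0.099, 0.178]
ft_force: [1.9, -0.2, -1.2]
width: 14.3
```

```bash
python3 - <<'E'
from h import *
o=st(); print(wd(o['ee_pos']))
shot('scene','s38.png',(340,130,480,280),5)
E
```

```text
45.6 [482.6 213.7 106. ] [3.111 0.099 0.178] [ 1.9 -0.2 -1.2] 14.338905062493605 [ 0.43  0.42  1.99 -0.11  0.64  2.03]
[-74.8421285   1.0644888]
```

View pics/s38.png

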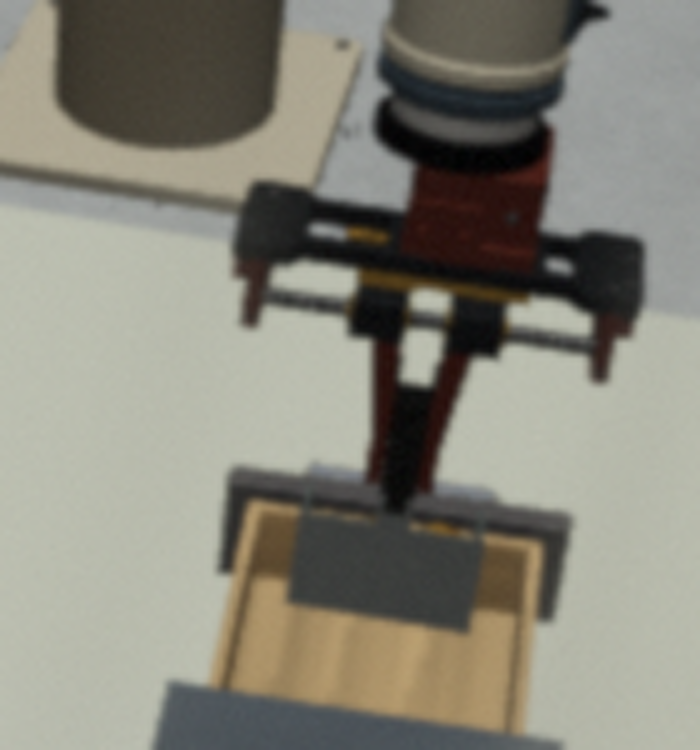

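move_arm:
  increments: [255,4,0,-1,0,255,12,0,-3,0,255,24,0,-6,0,255,36,0,-9,0,255,36,0,-9,0]

```text
t: 46.28
ee_pos: [518.9, 216.4, 119.4]
orientation: [3.111, 0.098, 0.18]
ft_force: [0.4, -0.5, -2.2]
width: 14.9
```

```bash
python3 - <<'E'
from h import *
o=st(); print(wd(o['ee_pos']))
shot('scene','s39.png',(340,130,480,280),5)
E
```

```text
46.275 [518.9 216.4 119.4] [3.111 0.098 0.18 ] [ 0.4 -0.5 -2.2] 14.912177616823293 [ 0.41  0.44  1.91 -0.1   0.7   1.99]
[-38.46663275   1.45850722]
```

View pics/s39.png

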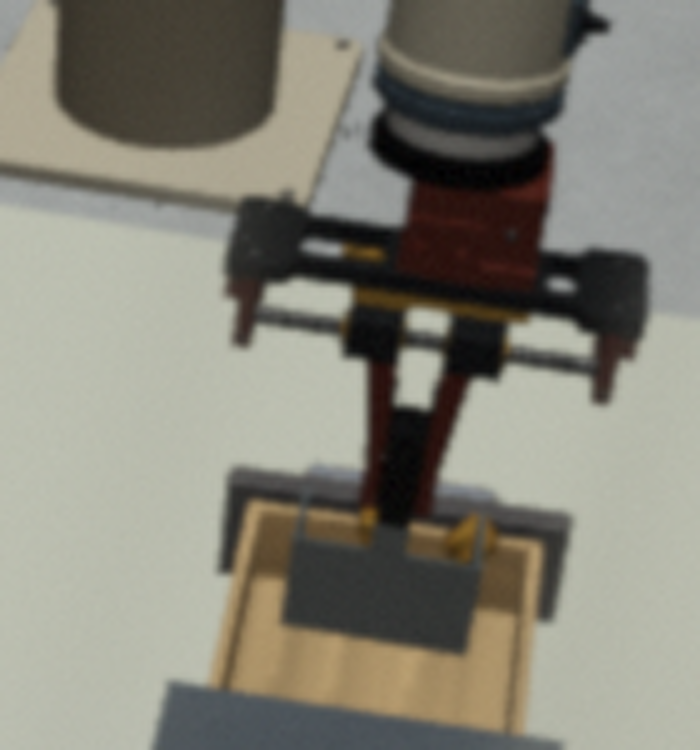

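move_arm:
  increments: [255,55,0,2,0,255,55,0,2,0,255,55,0,2,0]

```text
t: 46.7
ee_pos: [571.3, 219.2, 122.5]
orientation: [3.11, 0.098, 0.175]
ft_force: [-0.6, -0.4, -1.8]
width: 15.4
```

```bash
python3 - <<'E'
from h import *
o=st(); print(wd(o['ee_pos']))
shot('scene','s40.png',(340,130,480,280),5)
E
```

```text
46.7 [571.3 219.2 122.5] [3.11  0.098 0.175] [-0.6 -0.4 -1.8] 15.395425828242946 [ 0.38  0.5   1.79 -0.09  0.76  1.95]
[13.94649879  0.89746345]
```

View pics/s40.png

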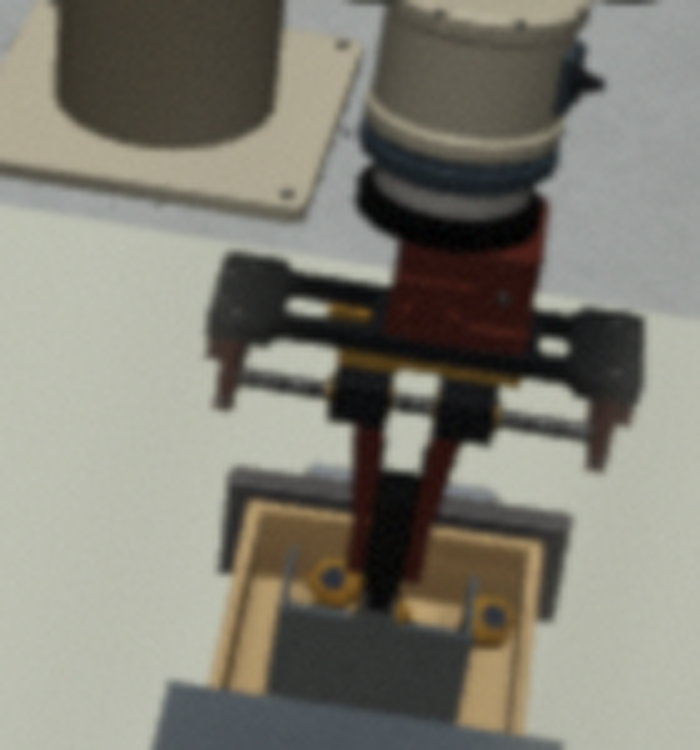

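move_arm:
  increments: [255,0,0,-30,0,255,-4,0,-60,0,255,-4,0,-60,0]

```text
t: 47.12
ee_pos: [560.0, 220.8, 183.5]
orientation: [3.111, 0.099, 0.18]
ft_force: [0.5, 0.1, -2.8]
width: 15.5
```

```bash
python3 - <<'E'
from h import *
o=st(); print(wd(o['ee_pos']))
shot('scene','s41.png',(340,110,480,280),5)
shot('top','t41.png',(200,190,280,290),7)
E
```

```text
47.125 [560.  220.8 183.5] [3.111 0.099 0.18 ] [ 0.5  0.1 -2.8] 15.542752260070893 [ 0.39  0.4   1.78 -0.08  0.86  1.94]
[2.83786461 3.19425145]
```

View pics/s41.png

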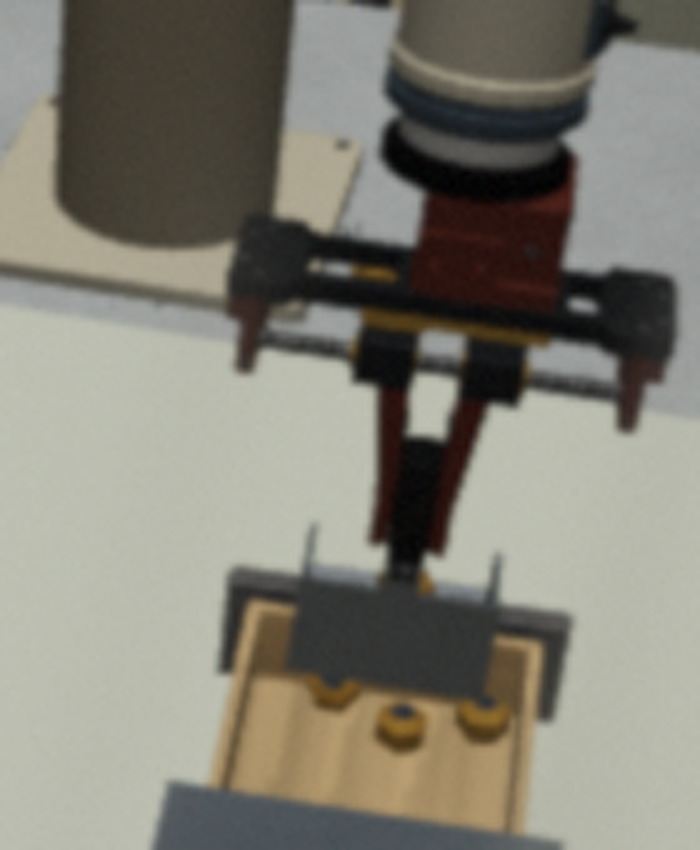

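View pics/t41.png

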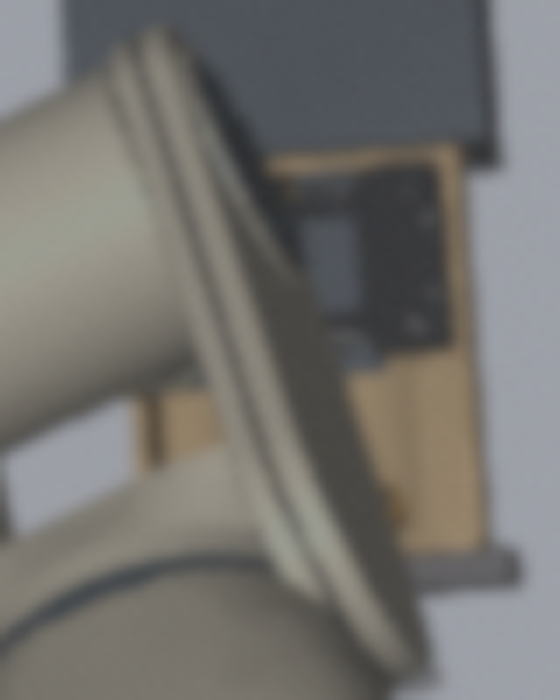

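move_arm:
  increments: [255,-12,3,20,0,255,-26,3,40,0,255,-28,3,42,0,255,-28,3,42,0,255,34,3,38,0,255,34,3,38,0,255,34,3,38,0]

```text
t: 48.1
ee_pos: [597.8, 218.4, 147.5]
orientation: [3.11, 0.098, 0.175]
ft_force: [-0.5, -0.4, -1.5]
width: 15.4
```

```bash
python3 - <<'E'
from h import *
o=st(); print(wd(o['ee_pos']))
shot('scene','s42.png',(340,110,480,280),5)
E
```

```text
48.1 [597.8 218.4 147.5] [3.11  0.098 0.175] [-0.5 -0.4 -1.5] 15.372592093138936 [ 0.36  0.49  1.73 -0.08  0.83  1.92]
[40.34873227 -1.53783035]
```

View pics/s42.png

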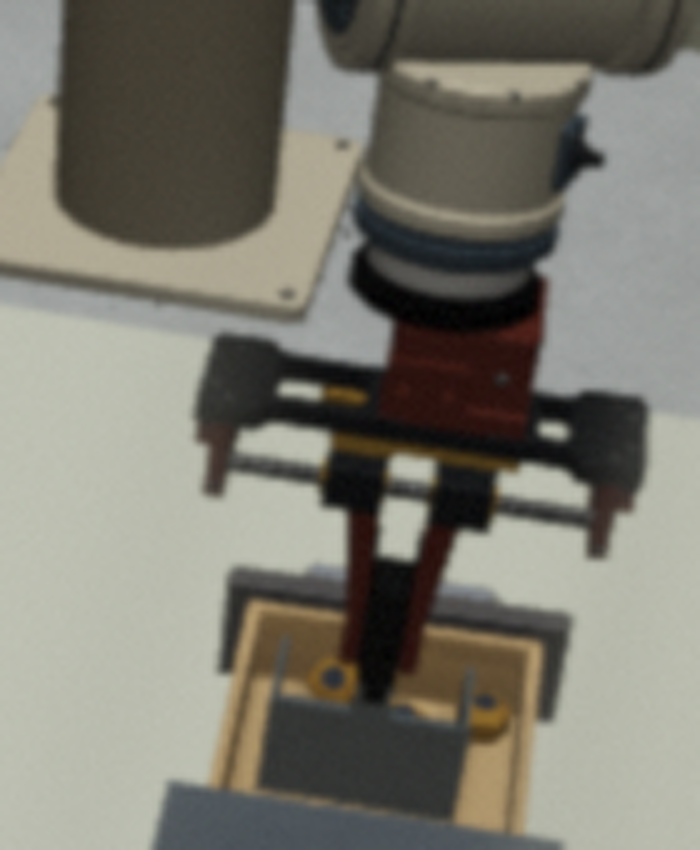

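move_arm:
  increments: [255,-4,0,-40,0,255,-15,0,-60,0,255,-25,30,-60,0,255,-40,70,-60,0,255,-50,110,-60,0,255,-60,150,-60,0,255,-60,190,-60,0,255,-60,200,-60,0]

```text
t: 49.15
ee_pos: [542.2, 14.7, 206.1]
orientation: [3.11, 0.095, 0.173]
ft_force: [-0.2, 0.7, -1.8]
width: 15.8
```

```bash
python3 - <<'E'
from h import *
o=st()
shot('scene','s43.png',(270,100,470,290),4)
shot('top','t43.png',(200,170,440,310),3)
E
```

```text
49.15 [542.2  14.7 206.1] [3.11  0.095 0.173] [-0.2  0.7 -1.8] 15.752162200248168 [ 0.02  0.28  1.9  -0.03  0.85  1.55]
```

View pics/s43.png

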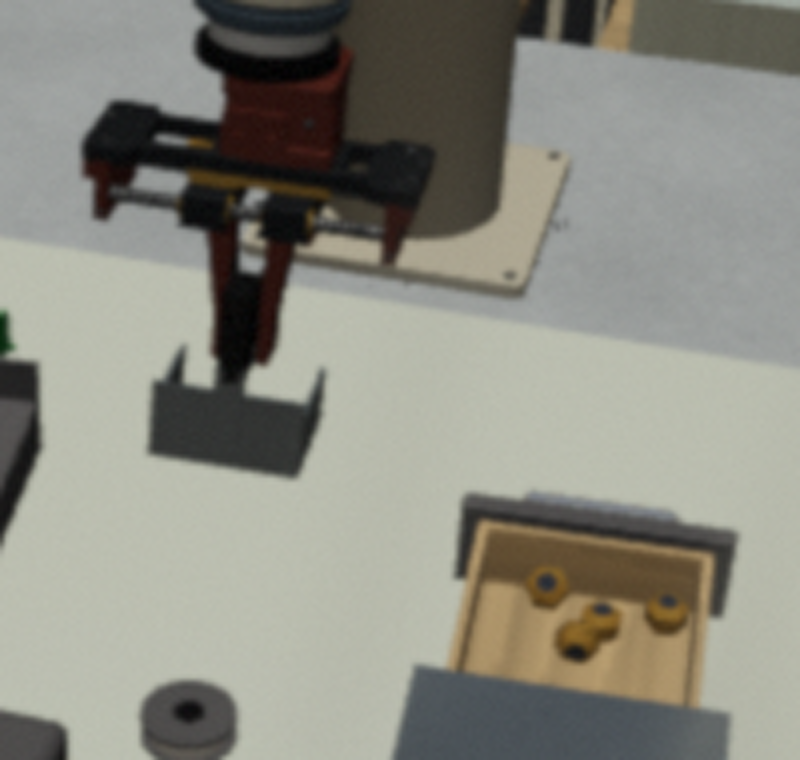

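View pics/t43.png

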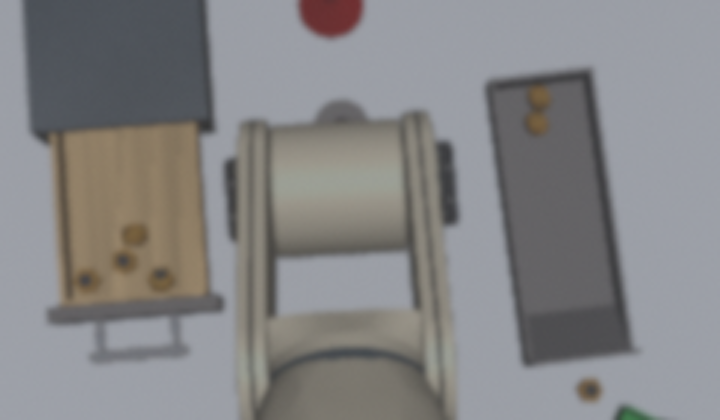

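```bash
python3 - <<'E'
from h import *
rel(470,-40,200,TY+np.pi)
tp=ctrl.get_image('top')
T=lambda a,b:(200+a/3,170+b/3)
for a in((540,97),(538,123)): print(wt(p2w(tp,*T(*a),17)))
print(p2w(tp,*T(588,390),18), p2w(tp,313.75,212.5,18))
E
```

```text
rel [-76.3  51.1  -0.9] yaw 178.3 cur ang 0.064
[149.15570908  -1.61144849]
[123.12811963   3.76172965]
[ 364.03025778 -225.7625087    18.        ] [628.59247879  11.63207486  18.        ]
```

move_arm:
  increments: [255,-20,12,0,-10,255,-40,25,0,-20,255,-60,40,0,-30,255,-76,51,0,-40,255,-76,51,0,-50,255,-76,51,0,-60,255,-76,51,0,-70,255,-76,51,0,-80,255,-76,51,0,-90,255,-76,51,0,-100,255,-76,51,0,-110,255,-76,51,0,-120]

```text
t: 50.8
ee_pos: [470.5, -37.8, 199.0]
orientation: [1.423, 2.678, 0.052]
ft_force: [-0.7, 0.1, -2.1]
width: 15.3
```

```bash
python3 - <<'E'
from h import *
st();rel(470,-40,200,TY+np.pi)
E
```

```text
50.8 [470.5 -37.8 199. ] [1.423 2.678 0.052] [-0.7  0.1 -2.1] 15.254467406582204 [-0.1   0.18  2.05 -0.01  0.79 -0.68]
rel [-1.6 -1.6 -1. ] yaw -61.5 cur ang 2.161
```

move_arm:
  increments: [255,-2,-2,0,-10,255,-2,-2,0,-20,255,-2,-2,0,-30,255,-2,-2,20,-40,255,-2,-2,50,-50,255,-2,-2,80,-60,255,-2,-2,100,-61.5,255,-2,-2,100,-61.5]

```text
t: 51.8
ee_pos: [480.3, -41.4, 98.3]
orientation: [-0.148, 3.03, -0.039]
ft_force: [-0.2, -0.1, -1.7]
width: 15.4
```

```bash
python3 - <<'E'
from h import *
st();M=R.from_rotvec(ctrl.get_obs()['orientation']).as_matrix(); print(M.round(3))
shot('scene','s44.png',(260,130,380,270),5)
E
```

```text
51.8 [480.3 -41.4  98.3] [-0.148  3.03  -0.039] [-0.2 -0.1 -1.7] 15.40501578254409 [-0.11  0.38  2.09 -0.02  0.56 -1.76]
[[-0.989 -0.096  0.108]
 [-0.099  0.995 -0.02 ]
 [-0.106 -0.031 -0.994]]
```

View pics/s44.png

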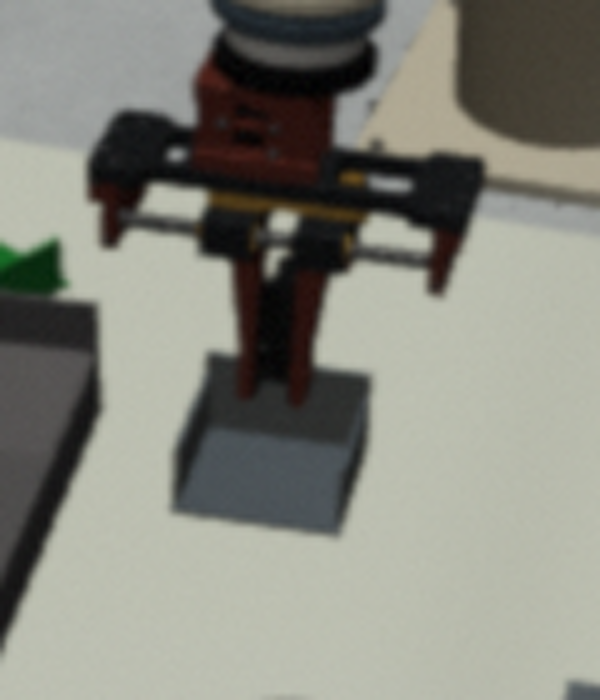

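move_arm:
  increments: [255,0,0,8,0,255,0,0,14,0,255,0,0,18,0,255,0,0,18,0,150,0,0,18,0,150,0,0,18,0,150,0,0,18,0,130,0,0,18,0,130,0,0,-20,0,130,0,0,-20,0]

```text
t: 53.1
ee_pos: [480.1, -41.3, 121.0]
orientation: [-0.147, 3.024, -0.04]
ft_force: [0.4, 0.1, 0.3]
width: 43.2
```

```bash
python3 - <<'E'
from h import *
st()
shot('scene','s45.png',(290,170,360,250),9)
shot('top','t45.png',(280,210,360,300),7)
E
```

```text
53.1 [480.1 -41.3 121. ] [-0.147  3.024 -0.04 ] [0.4 0.1 0.3] 43.23633386782896 [-0.11  0.33  2.09 -0.02  0.6  -1.76]
```

View pics/s45.png

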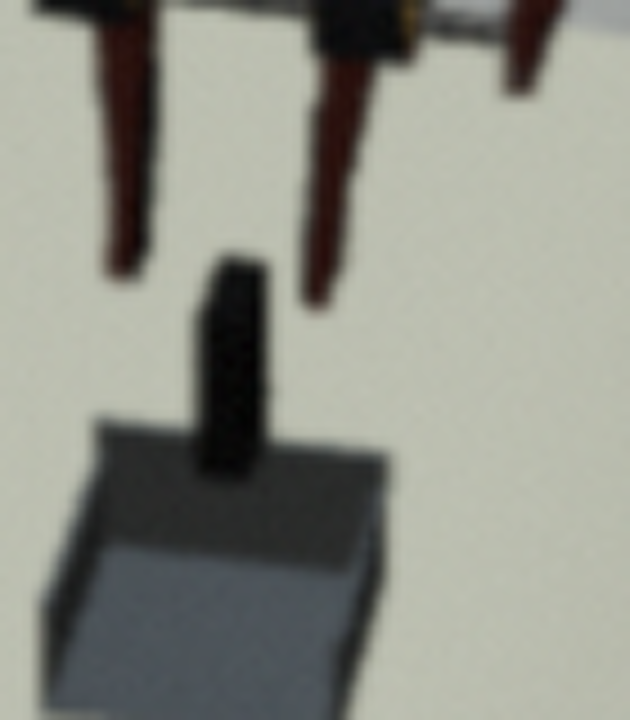

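```bash
python3 - <<'E'
from fit import *
sc=ctrl.get_image('scene')
P=lambda a,b:(290+a/9,170+b/9)
pts=[((38,42,45),P(98,425)),((38,-42,45),P(388,457)),((-34,42,34),P(42,603)),((-40,42,0),P(42,712)),((38,40,2),P(103,548)),((38,-40,2),P(350,572)),((10,8,105),P(200,312)),((42,-8,105),P(268,262)),((42,8,105),P(225,258))]
x,r=fitfree([(sc,pts)],[460,-40,0,3.2,0]); print(x.round(3),r.round(1))
Rm=R.from_euler('ZYX',x[3:6]).as_matrix()
g=x[:3]+Rm@[26,0,57]; print(g)
rel(g[0]-4,g[1]-1,112,TY+np.pi);rel(g[0]-4,g[1]-1,57,TY+np.pi)
E
```

```text
[ 4.63973e+02 -4.84050e+01 -2.19400e+01  3.28600e+00  2.70000e-02
  2.90000e-02] [-0.7 -0.2 -0.7  0.1  0.4 -0.1 -0.2 -0.1 -0.8 -0.3  1.9  0.7  0.   0.5
  0.7 -0.2 -0.7 -0.5  0.1 -1.1]
[436.46606955 -50.71849542  34.30047123]
rel [47.2 -5.9  1.9] yaw 0.3 cur ang -3.043
rel [53.1 -4.2 56.6] yaw 0.3 cur ang -3.043
```

```bash
python3 - <<'E'
from fit import *
sc=ctrl.get_image('scene')
P=lambda a,b:(290+a/9,170+b/9)
pts=[((38,42,45),P(98,425)),((38,-42,45),P(388,457)),((-34,42,34),P(42,603)),((-40,42,0),P(42,712)),((38,40,2),P(103,548)),((38,-40,2),P(350,572)),((10,8,105),P(200,312)),((42,-8,105),P(268,262)),((42,8,105),P(225,258))]
def f(p):
    Rm=R.from_euler('Z',p[2]).as_matrix()
    return np.concatenate([np.array(w2p(sc,np.array([p[0],p[1],0])+Rm@np.array(s,float)))-q for s,q in pts])
r=least_squares(f,[460,-40,3.2]); print(r.x.round(3),r.fun.round(1))
x=r.x; g=tw(26,0,x[:2],x[2]); print(g)
tp=shot('top','t46.png',(280,200,380,320),6)
print(w2p(tp,[*g,105]),w2p(tp,[*x[:2],2]))
E
```

```text
[491.187 -38.61    3.26 ] [-0.6 -0.4  0.1 -0.3 -0.3  0.7 -0.5  0.9 -0.2 -0.4  3.2  0.4 -0.8  0.4
  0.5 -0.8 -1.2 -1. ]
[465.37092896 -41.69380992]
(np.float64(334.41388872272574), np.float64(265.0772050475483)) (np.float64(331.2501544369385), np.float64(258.3479763630453))
```

View pics/t46.png

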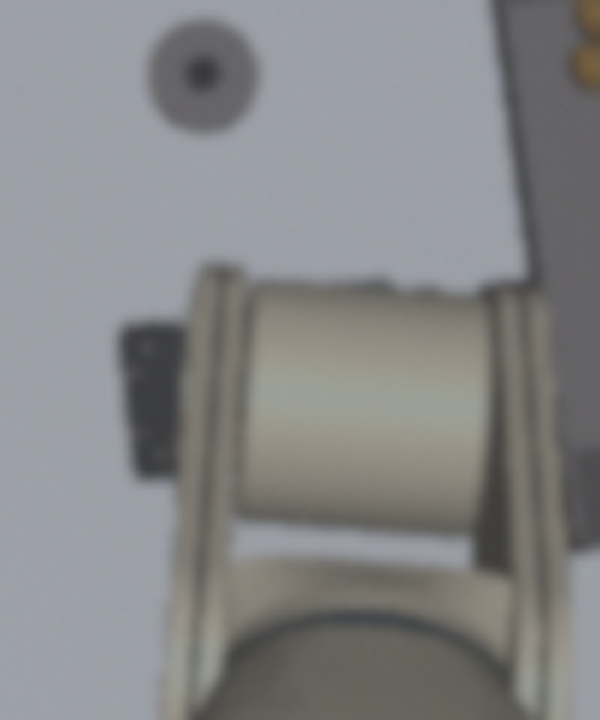

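```bash
python3 - <<'E'
from h import *
rel(462,-42,116,3.25);rel(462,-42,58,3.25)
E
```

```text
rel [16.3  0.8  0.6] yaw -0.5 cur ang -3.043
rel [22.5  2.6 58.3] yaw -0.5 cur ang -3.043
```

move_arm:
  increments: [100,16,1,0,0,100,18,1,20,0,100,21,2,45,0,100,22,3,57,0,100,22,3,58,0,255,22,3,58,0,255,22,3,58,0,255,22,3,58,0,255,22,3,58,0,255,22,3,58,0,255,22,3,58,0,255,22,3,58,0]

```text
t: 54.85
ee_pos: [462.7, -41.6, 58.7]
orientation: [-0.147, 3.029, -0.039]
ft_force: [-1.4, -0.8, 6.4]
width: 15.9
```

```bash
python3 - <<'E'
from h import *
st()
shot('scene','s47.png',(280,150,370,260),7)
E
```

```text
54.85 [462.7 -41.6  58.7] [-0.147  3.029 -0.039] [-1.4 -0.8  6.4] 15.917398338995643 [-0.11  0.45  2.15 -0.02  0.44 -1.76]
```

View pics/s47.png

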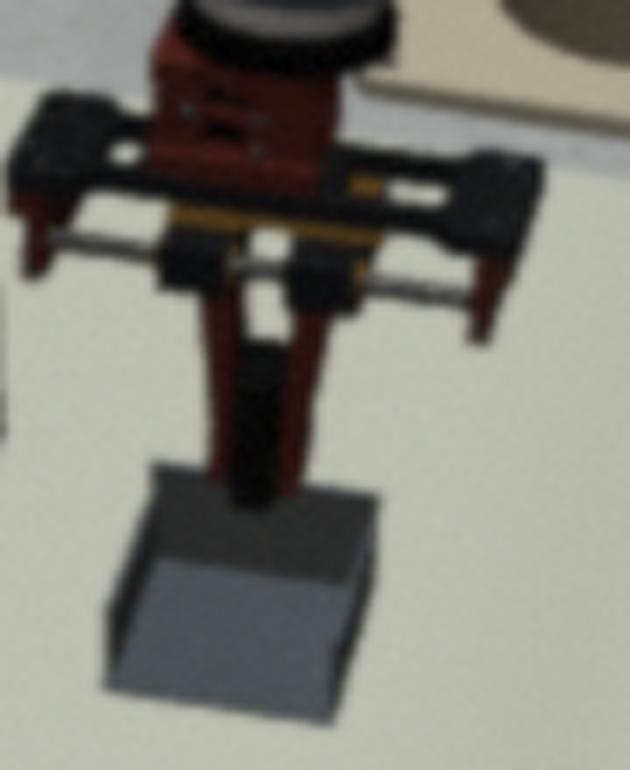

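```bash
python3 - <<'E'
from h import *
rel(462,-42,150)
for x,z in((30,150),(30,63)): p=tw(x,1); rel(*p,z,TY+np.pi)
E
```

```text
rel [ -9.   -3.2 -90.9] yaw 0 cur ang -3.043
rel [ -68.7 -164.8  -79.4] yaw 0.3 cur ang -3.043
rel [ -59.4 -162.1    7.1] yaw 0.3 cur ang -3.043
```

move_arm:
  increments: [255,-3,0,-30,0,255,-6,-2,-60,0,255,-9,-3,-90,0,255,-30,-50,-88,0,255,-50,-100,-84,0,255,-65,-145,-81,0,255,-69,-165,-80,0,255,-69,-165,-80,0,255,-65,-164,-45,0,255,-61,-163,-15,0,255,-60,-162,3,0,255,-60,-162,5,0]

```text
t: 56.4
ee_pos: [537.2, -195.8, 64.2]
orientation: [-0.149, 3.031, -0.037]
ft_force: [-0.3, 0.1, -1.3]
width: 15.7
```

```bash
python3 - <<'E'
from h import *
o=st();print(wt(o['ee_pos']))
shot('scene','s48.png',(190,150,300,270),6)
shot('top','t48.png',(340,180,420,280),6)
for x,z in((60,63),(90,63)): p=tw(x,1); rel(*p,z,TY+np.pi)
E
```

```text
56.4 [ 537.2 -195.8   64.2] [-0.149  3.031 -0.037] [-0.3  0.1 -1.3] 15.675583492296607 [-0.38  0.54  1.91  0.04  0.58 -2.08]
[29.60042724  2.45232112]
rel [-29.1  -0.7   5.6] yaw 0.3 cur ang -3.042
rel [-58.9  -0.8   8.8] yaw 0.3 cur ang -3.042
```

View pics/s48.png

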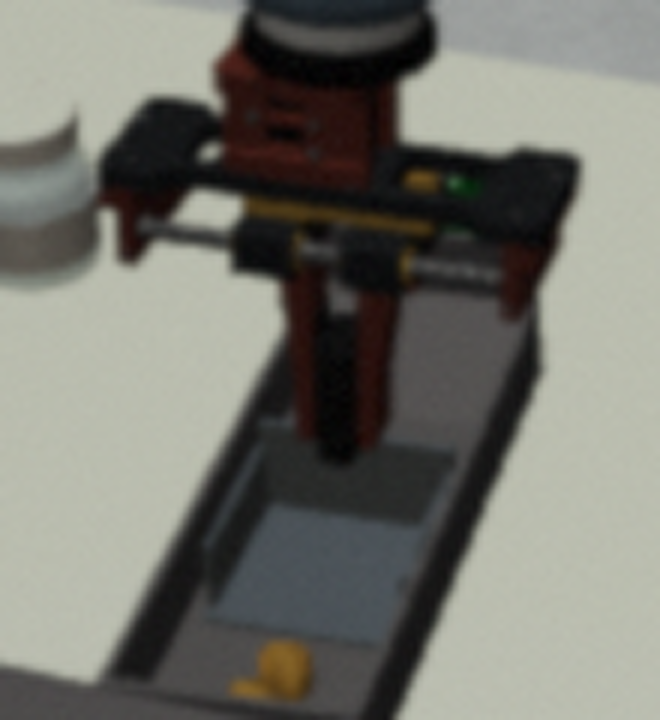

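View pics/t48.png

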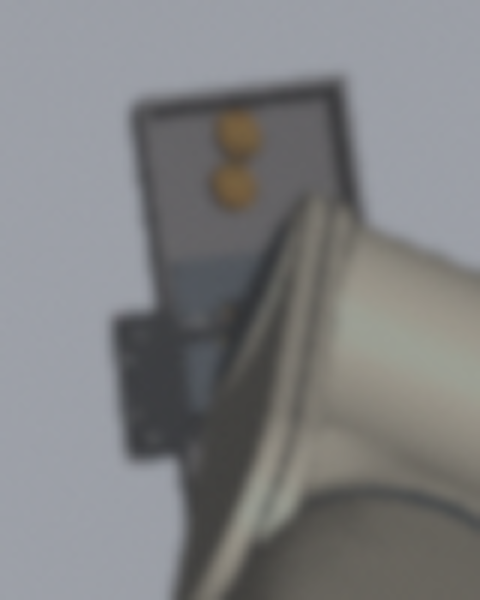

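move_arm:
  increments: [255,0,1,2,0,255,-10,0,3.5,0,255,-20,0,4.5,0,255,-30,0,6,0,255,-38,0,7,0,255,-46,0,7.5,0,255,-54,0,8.5,0,255,-60,0,9,0,255,-60,0,9,0]

```text
t: 57.62
ee_pos: [599.2, -190.7, 62.8]
orientation: [-0.148, 3.029, -0.039]
ft_force: [0.0, -0.6, -2.5]
width: 15.8
```

```bash
python3 - <<'E'
from h import *
o=st();print(wt(o['ee_pos']))
shot('scene','s49.png',(190,170,290,270),7)
shot('top','t49.png',(340,180,420,280),6)
E
```

```text
57.625 [ 599.2 -190.7   62.8] [-0.148  3.029 -0.039] [ 0.  -0.6 -2.5] 15.795475413649129 [-0.34  0.6   1.79  0.03  0.64 -2.03]
[91.75707908  1.73774815]
```

View pics/s49.png

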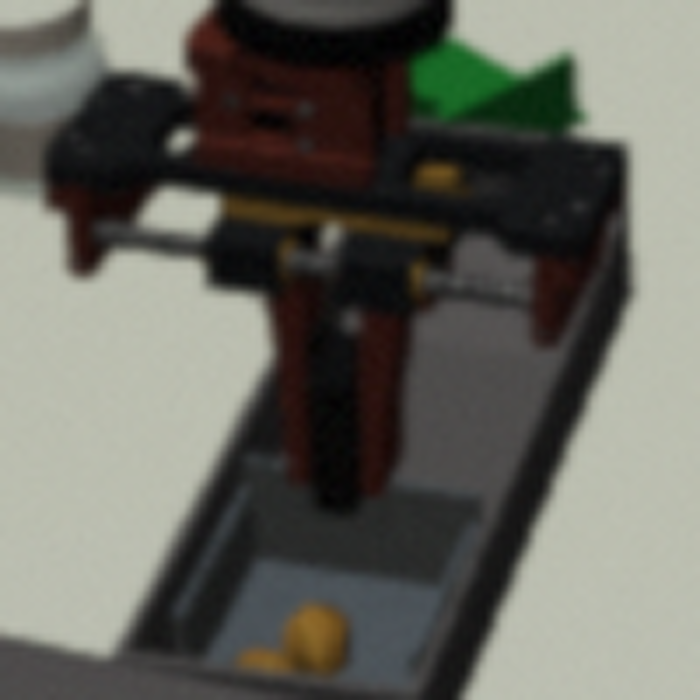

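View pics/t49.png

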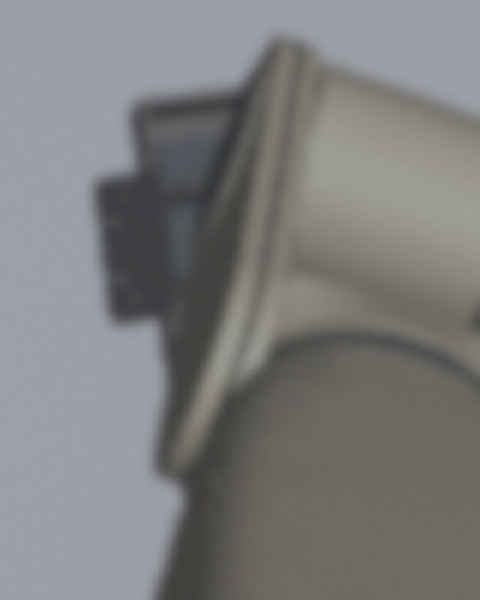

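move_arm:
  increments: [255,-3,0,0,0,255,-5,0,0.5,0,255,-5,0,0.5,0,255,-5,0,-3,0,255,-5,0,-8,0,255,-4,0,-16,0,255,-2,0,-28,0,255,0,0,-42,0,255,2,0,-60,0,255,4,0,-80,0,255,4,0,-80,0]

```text
t: 59.1
ee_pos: [587.1, -189.9, 144.3]
orientation: [-0.148, 3.025, -0.041]
ft_force: [-0.1, 0.6, -3.2]
width: 15.9
```

```bash
python3 - <<'E'
from h import *
o=st();print(wt(o['ee_pos']))
shot('scene','s50.png',(190,130,290,260),6)
shot('top','t50.png',(340,160,420,280),6)
E
```

```text
59.1 [ 587.1 -189.9  144.3] [-0.148  3.025 -0.041] [-0.1  0.6 -3.2] 15.911989625259027 [-0.34  0.46  1.78  0.03  0.78 -2.03]
[79.75091161  3.66558545]
```

View pics/s50.png

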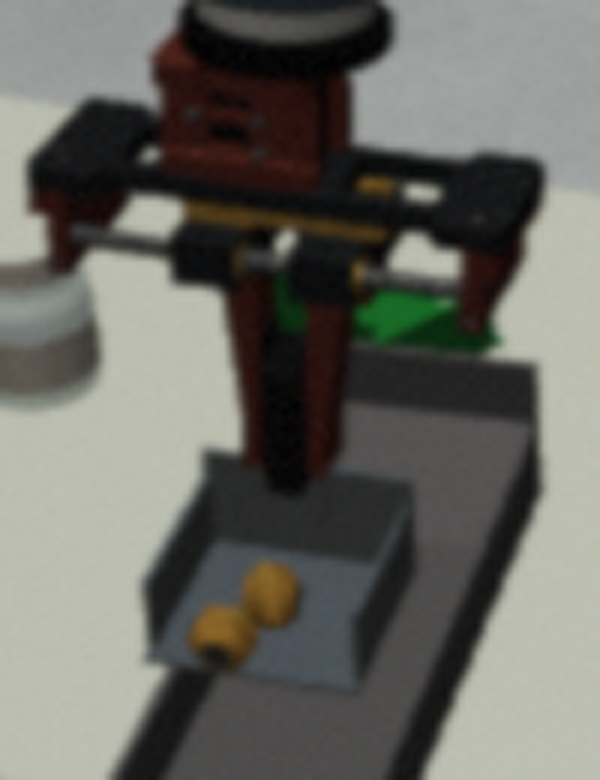

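```bash
python3 - <<'E'
from h import *
p=dw(-30,0); print(p); rel(*p,150,CY+np.pi); p=dw(-18,0); rel(*p,112,CY+np.pi)
E
```

```text
[527.46141903 215.48131045]
rel [ 17.3 408.2 -22.4] yaw 2.0 cur ang -3.042
rel [  9.4 409.   16.7] yaw 2.0 cur ang -3.042
```

move_arm:
  increments: [255,0,4,0,0,255,0,12,-1,0,255,1,24,-2,0,255,2,42,-3,0,255,3,62,-4,0,255,4,86,-5,0,255,5,110,-6,1,255,6,134,-7,1,255,7,158,-9,1,255,8,178,-10,1,255,8,192,-10,1,255,8,198,-11,1]

```text
t: 60.7
ee_pos: [557.8, 8.2, 146.2]
orientation: [-0.123, 3.029, -0.037]
ft_force: [-0.2, 0.1, -2.5]
width: 16.0
```

```bash
python3 - <<'E'
from h import *
o=st()
shot('scene','s51.png',(250,100,400,260),5)
p=dw(-30,0); rel(*p,150,CY+np.pi); p=dw(-18,0); rel(*p,112,CY+np.pi)
E
```

```text
60.7 [557.8   8.2 146.2] [-0.123  3.029 -0.037] [-0.2  0.1 -2.5] 15.963901742022168 [ 0.    0.39  1.91 -0.03  0.73 -1.63]
rel [ 12.7 208.8 -11.2] yaw 1.1 cur ang -3.059
rel [  4.9 209.7  27.9] yaw 1.1 cur ang -3.059
```

View pics/s51.png

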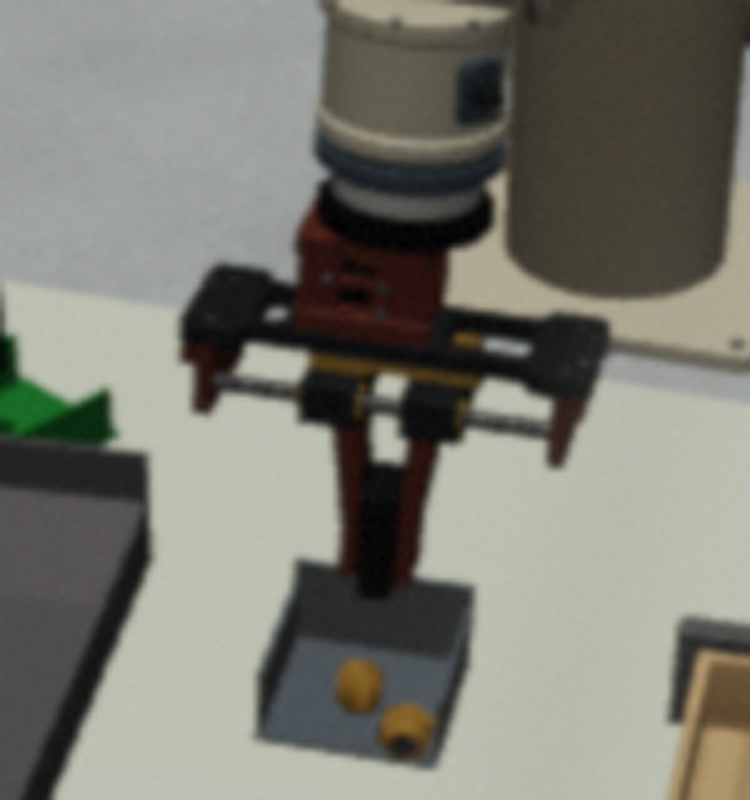

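move_arm:
  increments: [255,0,2,-1,0,255,0,7,-2,0,255,0,15,-3,0,255,1,26,-4,0,255,2,39,-5,0,255,3,54,-6,0.5,255,4,69,-7,0.5,255,5,83,-8,0.5,255,6,95,-9,0.5,255,7,104,-10,0.5,255,7,110,-10,0.5,255,7,113,-10,0.5]

```text
t: 62.25
ee_pos: [540.9, 120.7, 152.2]
orientation: [-0.11, 3.029, -0.036]
ft_force: [-0.5, 0.1, -3.1]
width: 15.6
```

```bash
python3 - <<'E'
from h import *
o=st()
shot('scene','s52.png',(290,120,440,280),5)
p=dw(-28,0); rel(*p,150,CY+np.pi); p=dw(-18,0); rel(*p,112,CY+np.pi)
E
```

```text
62.25 [540.9 120.7 152.2] [-0.11   3.029 -0.036] [-0.5  0.1 -3.1] 15.608786219995059 [ 0.22  0.38  1.91 -0.06  0.75 -1.38]
rel [ 4.6 95.4 -1. ] yaw 0.6 cur ang -3.068
rel [-1.2 96.4 37.9] yaw 0.6 cur ang -3.068
```

View pics/s52.png

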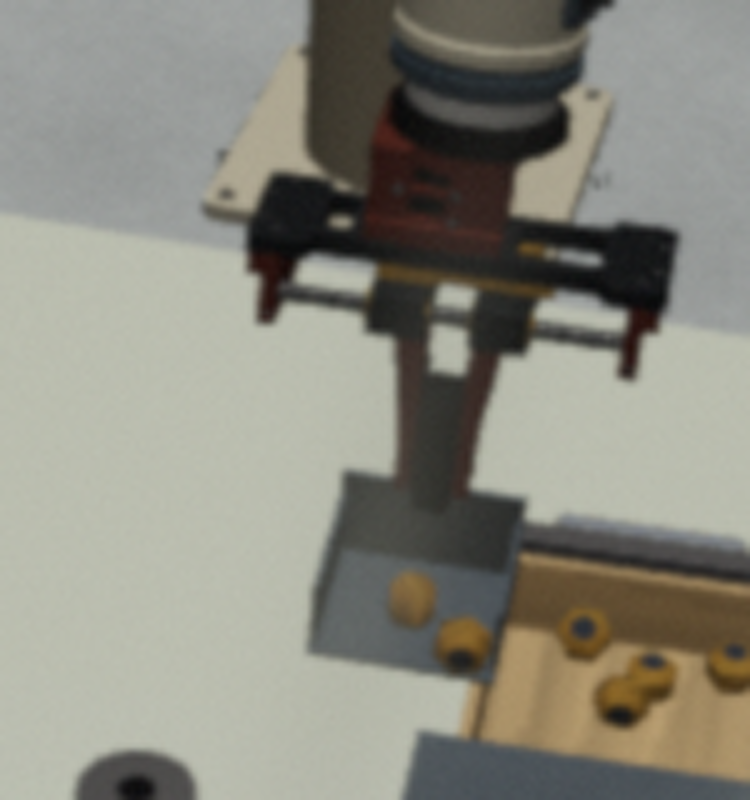

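move_arm:
  increments: [255,0,2,0,0,255,1,7,0,0,255,1,15,0,0,255,2,26,0,0,255,3,39,0,0,255,4,53,0,0,255,4,66,0,0.6,255,4,77,0,0.6,255,4,86,0,0.6,255,4,92,0,0.6,255,4,95,1,0.6,255,4,96,3,0.6]

```text
t: 63.8
ee_pos: [530.5, 216.2, 146.1]
orientation: [-0.094, 3.03, -0.035]
ft_force: [0.1, -0.1, -2.5]
width: 15.7
```

```bash
python3 - <<'E'
from h import *
o=st(); print(wd(o['ee_pos']))
p=dw(-20,0); rel(*p,113,CY+np.pi); p=dw(-75,0); rel(*p,113,CY+np.pi)
E
```

```text
63.8 [530.5 216.2 146.1] [-0.094  3.03  -0.035] [ 0.1 -0.1 -2.5] 15.661065311194058 [ 0.4   0.41  1.87 -0.09  0.77 -1.17]
[-26.92752875   0.5035912 ]
rel [-3.3  0.4 33.6] yaw -0.0 cur ang -3.078
rel [51.4  0.2 27.6] yaw -0.0 cur ang -3.078
```

move_arm:
  increments: [255,0,0,4,0,255,-1,0,11,0,255,-2,0,20,0,255,-2,0,28,0,255,-3,0,33,0,255,-3,0,34,0]

```text
t: 64.55
ee_pos: [537.2, 215.6, 112.1]
orientation: [-0.094, 3.03, -0.036]
ft_force: [-0.2, -0.5, -1.4]
width: 15.9
```

```bash
python3 - <<'E'
from h import *
o=st(); print(wd(o['ee_pos']))
shot('scene','s53.png',(330,140,480,290),5)
p=dw(-78,0); rel(*p,113,CY+np.pi)
E
```

```text
64.55 [537.2 215.6 112.1] [-0.094  3.03  -0.036] [-0.2 -0.5 -1.4] 15.883383703515035 [ 0.39  0.47  1.87 -0.09  0.71 -1.17]
[-20.32243949  -0.5226507 ]
rel [57.3  0.2 -7. ] yaw -0.0 cur ang -3.078
```

View pics/s53.png

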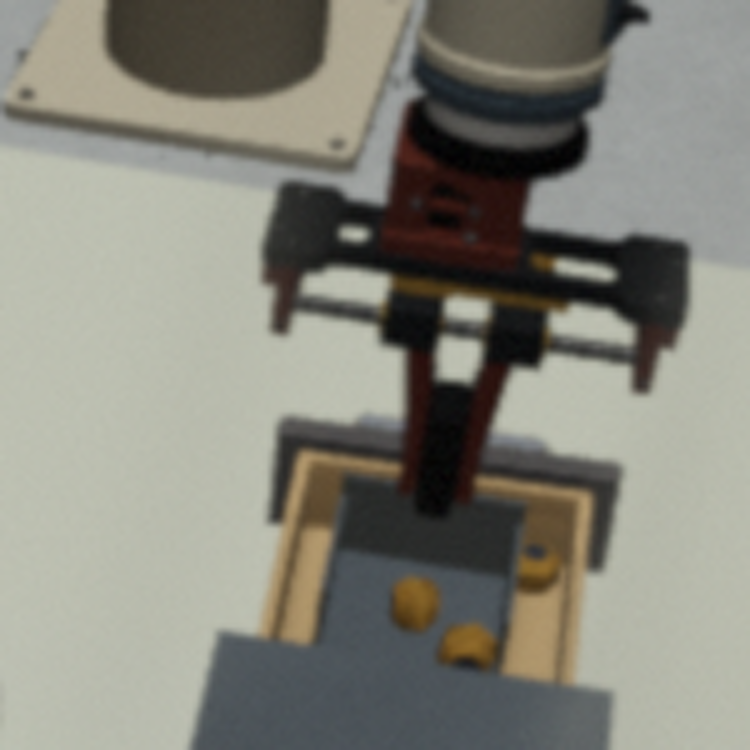

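Jerk back (tool +x).

move_arm:
  increments: [255,57,0,-7,0,255,57,0,-7,0,255,57,0,-7,0]

```text
t: 64.97
ee_pos: [481.5, 212.8, 113.9]
orientation: [-0.094, 3.028, -0.035]
ft_force: [0.3, 0.9, -0.7]
width: 15.9
```

```bash
python3 - <<'E'
from h import *
o=st(); print(wd(o['ee_pos']))
shot('scene','s54.png',(330,140,480,290),5)
p=dw(-20,0); rel(*p,113,CY+np.pi)
E
```

```text
64.975 [481.5 212.8 113.9] [-0.094  3.028 -0.035] [ 0.3  0.9 -0.7] 15.928078215064488 [ 0.43  0.41  1.98 -0.11  0.66 -1.12]
[-76.03439973   0.27772123]
rel [-55.3   0.    6.9] yaw -0.0 cur ang -3.078
```

View pics/s54.png

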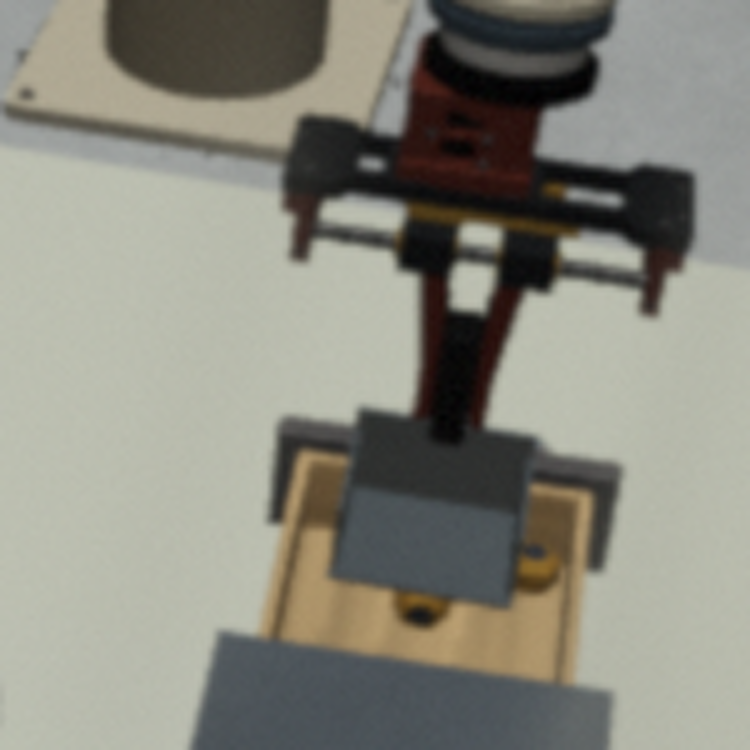

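move_arm:
  increments: [255,0,0,-35,0,255,-4,0,-70,0,255,-4,-20,-70,0,255,-20,-60,-70,0,255,-30,-110,-65,0,255,-40,-160,-60,0,255,-50,-210,-60,0,255,-60,-260,-58,0,255,-60,-300,-58,0,255,-60,-340,-58,0,255,-60,-370,-58,0,255,-60,-370,-58,0]

```text
t: 66.53
ee_pos: [558.3, -154.2, 187.9]
orientation: [-0.089, 3.027, -0.036]
ft_force: [-0.3, -0.2, -2.1]
width: 15.9
```

```bash
python3 - <<'E'
from h import *
o=st()
shot('scene','s55.png',(330,140,480,290),5)
shot('top','t55.png',(200,180,280,290),6)
for z in(170,75): p=tw(34,0); rel(*p,z,TY+np.pi)
E
```

```text
66.525 [ 558.3 -154.2  187.9] [-0.089  3.027 -0.036] [-0.3 -0.2 -2.1] 15.880619658393835 [-0.3   0.35  1.84  0.02  0.84 -1.94]
rel [ 20.3 -44.5  16.6] yaw -1.8 cur ang -3.08
rel [ 30.8 -42.  111. ] yaw -1.8 cur ang -3.08
```

View pics/s55.png

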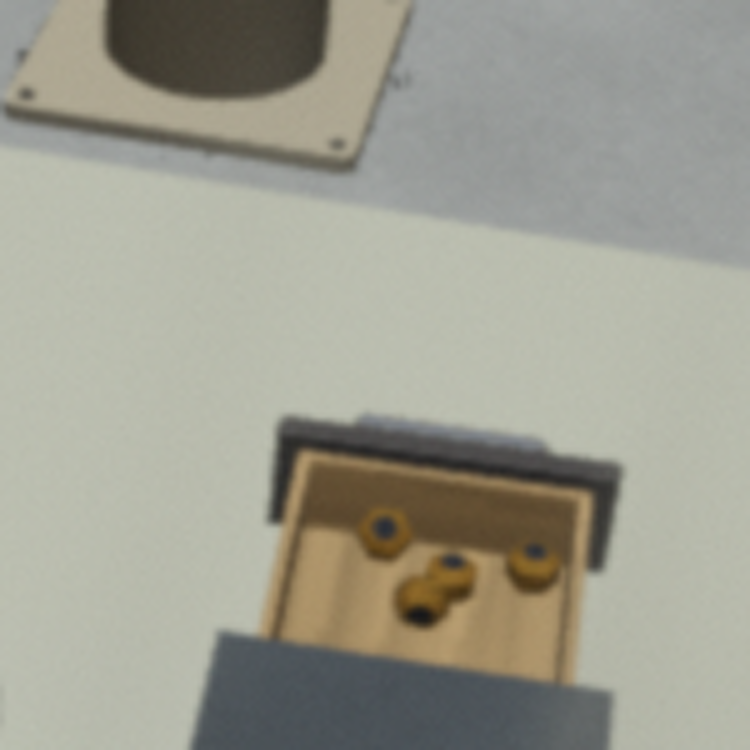

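View pics/t55.png

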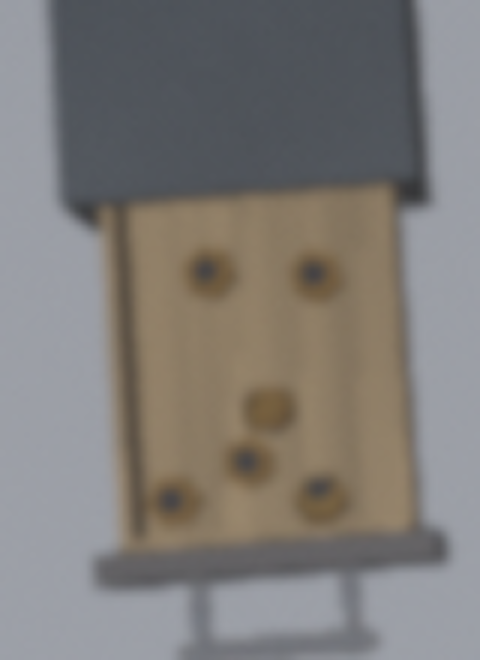

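move_arm:
  increments: [255,10,-22,8,-1,255,20,-44,16,-1.8,255,20,-44,16,-1.8,255,24,-43,50,-1.8,255,28,-42,85,-1.8,255,30,-42,105,-1.8,255,31,-42,115,-1.8,255,32,-42,120,-1.8,255,32,-42,120,-1.8]

```text
t: 67.75
ee_pos: [542.1, -197.9, 66.3]
orientation: [-0.14, 3.026, -0.037]
ft_force: [-0.1, 0.5, -0.9]
width: 16.1
```

```bash
python3 - <<'E'
from h import *
o=st();print(wt(o['ee_pos']))
shot('scene','s56.png',(190,140,310,270),6)
E
```

```text
67.75 [ 542.1 -197.9   66.3] [-0.14   3.026 -0.037] [-0.1  0.5 -0.9] 16.068321558106984 [-0.38  0.54  1.9   0.04  0.59 -2.08]
[34.1984074  -0.06519922]
```

View pics/s56.png

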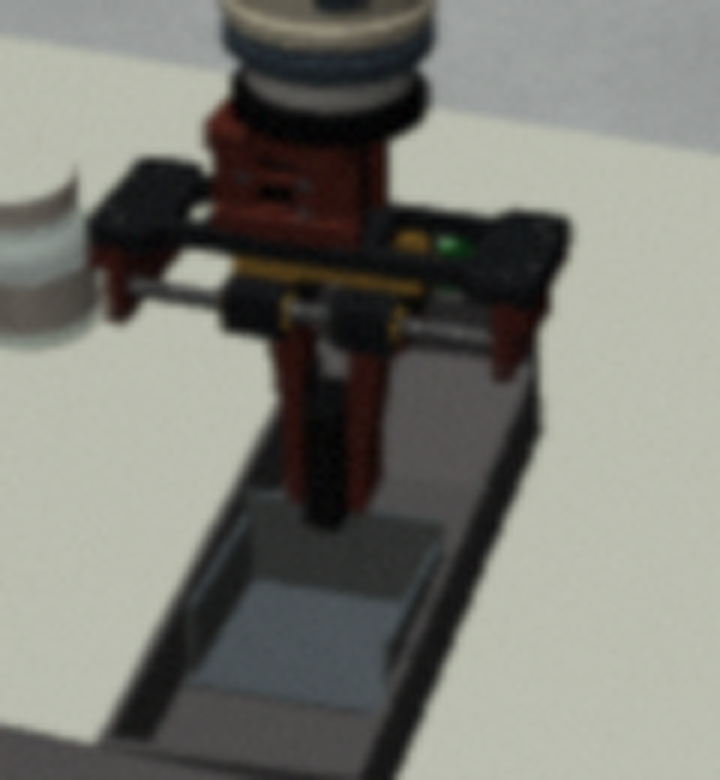

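Lower 3.5 mm, release, rise.

move_arm:
  increments: [255,0,0,2,0,255,0,0,3.5,0,255,0,0,3.5,0,170,0,0,3.5,0,150,0,0,3.5,0,150,0,0,3.5,0,150,0,0,3.5,0,150,-3,0,-30,0,150,-6,0,-70,0,150,-12,0,-120,0,150,-12,0,-120,0]

```text
t: 69.18
ee_pos: [543.0, -195.5, 191.2]
orientation: [-0.14, 3.019, -0.042]
ft_force: [0.4, -1.0, 1.2]
width: 36.4
```

```bash
python3 - <<'E'
from h import *
o=st()
shot('scene','s57.png',(190,140,310,270),6)
tp=ctrl.get_image('top')
M=R.from_rotvec(o['orientation']).as_matrix(); print(M.round(3))
E
```

```text
69.175 [ 543.  -195.5  191.2] [-0.14   3.019 -0.042] [ 0.4 -1.   1.2] 36.40642335230898 [-0.38  0.34  1.85  0.03  0.83 -2.06]
[[-0.989 -0.09   0.12 ]
 [-0.094  0.995 -0.022]
 [-0.118 -0.033 -0.992]]
```

View pics/s57.png

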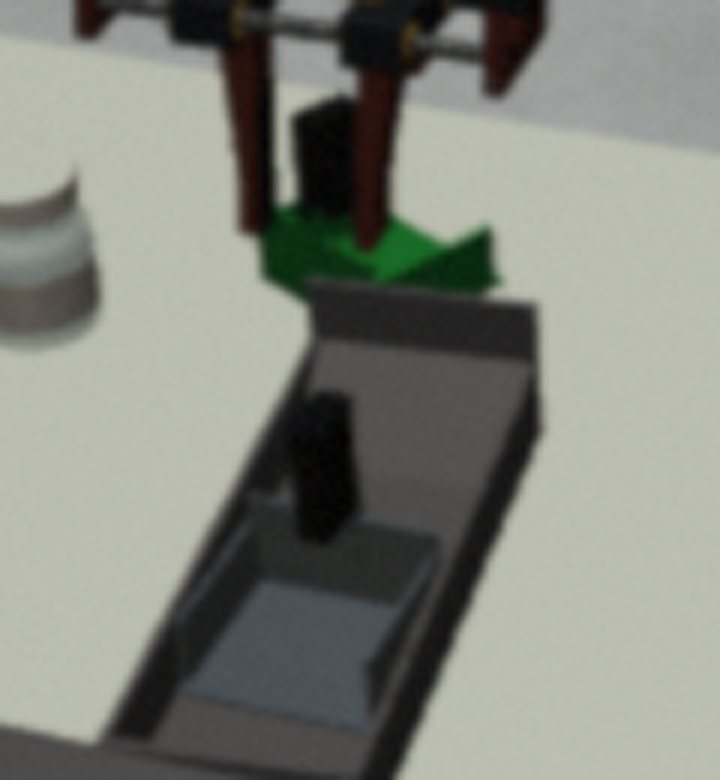

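```bash
python3 - <<'E'
from h import *
shot('top','t57.png',(360,180,440,350),4)
shot('top','t57b.png',(380,270,440,350),9)
E
```

```text
(no output)
```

View pics/t57b.png

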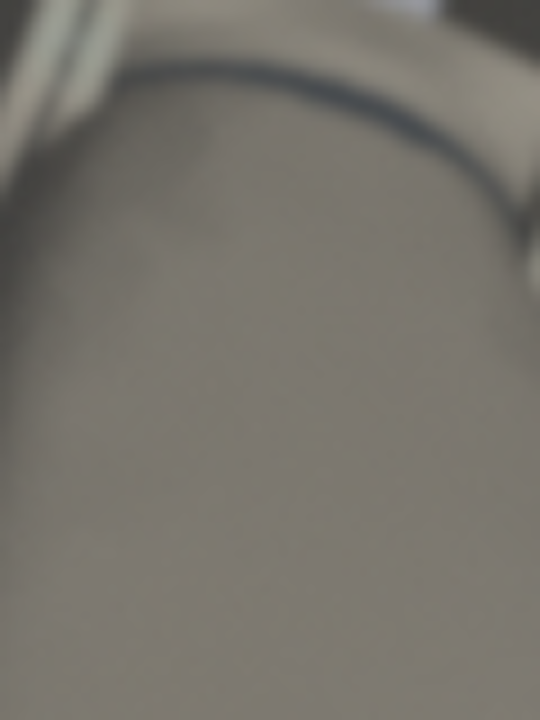

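View pics/t57.png

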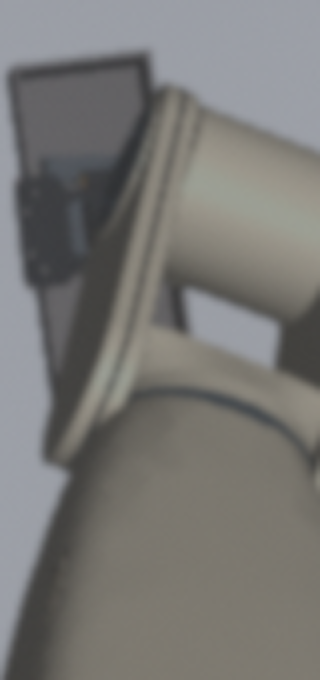

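Arm occludes; swing toward +y for a clear look.

move_arm:
  increments: [150,0,60,0,0,150,0,120,0,0,150,0,180,0,0,150,0,240,0,0,150,0,240,0,0]

```text
t: 70.0
ee_pos: [516.3, 48.1, 177.2]
orientation: [-0.148, 3.031, -0.035]
ft_force: [0.5, -0.6, 0.1]
width: 36.4
```

```bash
python3 - <<'E'
from h import *
st()
shot('top','t58.png',(345,180,445,350),4)
shot('top','t58b.png',(375,270,445,350),8)
shot('scene','s58.png',(200,170,290,270),7)
E
```

```text
70.0 [516.3  48.1 177.2] [-0.148  3.031 -0.035] [ 0.5 -0.6  0.1] 36.383523800808966 [ 0.09  0.29  1.97 -0.04  0.78 -1.56]
```

View pics/t58.png

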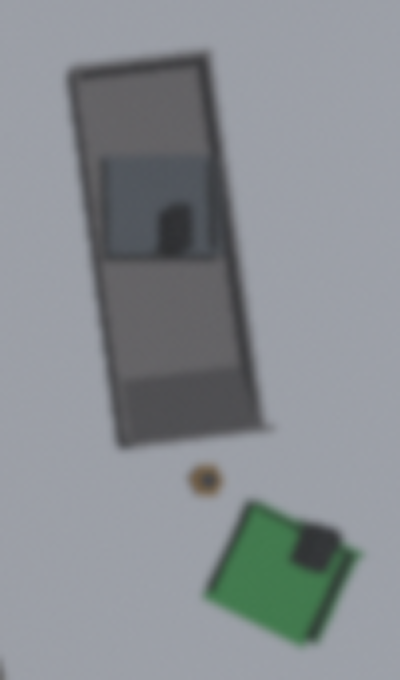

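View pics/t58b.png

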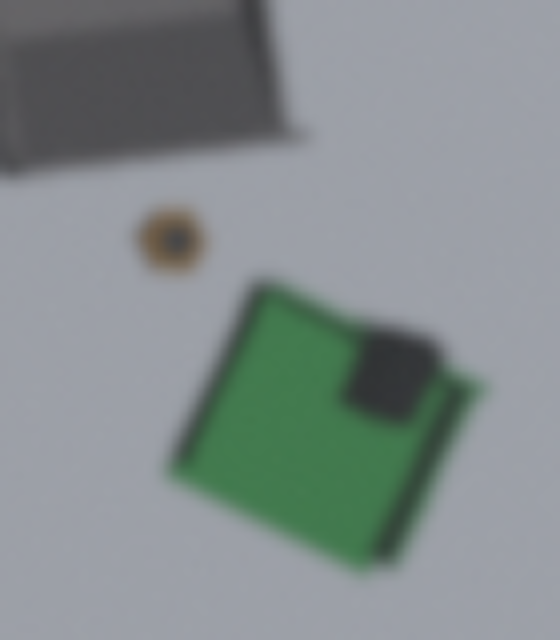

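View pics/s58.png

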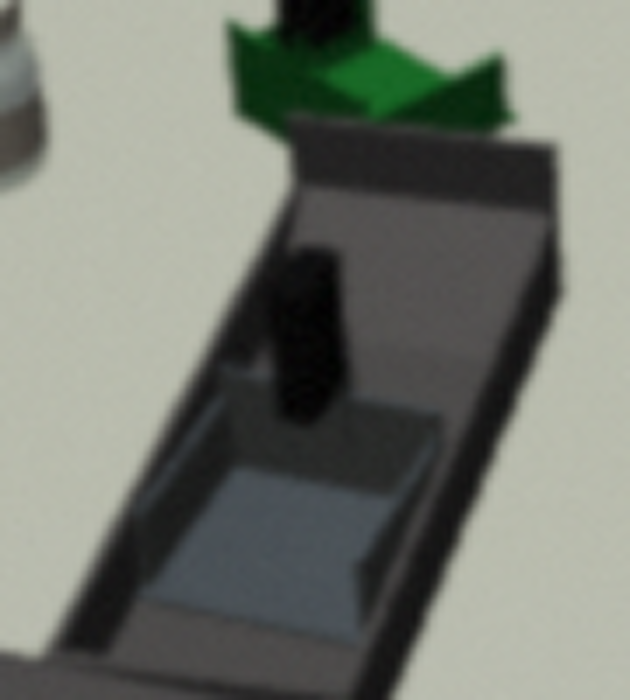

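```bash
python3 - <<'E'
from fit import *
sc=ctrl.get_image('scene'); tp=shot('top','t59.png',(360,210,410,255),14)
P=lambda a,b:(200+a/7,170+b/7); T=lambda a,b:(345+a/4,180+b/4)
ps=[((40,42,45),P(222,370)),((40,-42,45),P(440,415)),((-34,42,34),P(137,510)),((-40,42,0),P(142,588)),((-40,-42,0),P(358,640)),((-34,-42,34),P(362,570)),((37,39,2),P(238,465)),((37,-39,2),P(392,492))]
def f(p):
    Rm=R.from_euler('ZYX',p[3:]).as_matrix()
    return np.concatenate([np.array(w2p(sc,p[:3]+Rm@np.array(s,float)))-q for s,q in ps]+[[(p[2]-6)/5]])
r=least_squares(f,[570,-198,6,3.2,0,0]); print(r.x.round(3),r.fun.round(1)); print(wt(r.x[:2]))
Rm=R.from_euler('ZYX',r.x[3:]).as_matrix()
print('tilt',np.arccos(Rm[2,2]),Rm[:,2].round(3))
for s in((40,42,0),(40,-42,0),(-40,42,0),(-40,-42,0)): q=r.x[:3]+Rm@np.array(s); print(wt(q).round(1),q[2].round(1))
E
```

```text
[ 5.67832e+02 -2.03024e+02 -1.27600e+00  3.16600e+00 -3.00000e-03
  5.70000e-02] [-1.1 -1.6 -0.2 -0.9 -0.6 -0.2 -1.6  0.9  0.2  1.1  0.4 -1.2 -2.1 -0.8
  5.1  2.  -1.5]
[59.37764311 -7.63097446]
tilt 0.057439686134878105 [0.001 0.057 0.998]
[ 16.6 -46.7] 1.2
[22.4 37. ] -3.6
[ 96.4 -52.2] 1.0
[102.2  31.4] -3.8
```

View pics/t59.png

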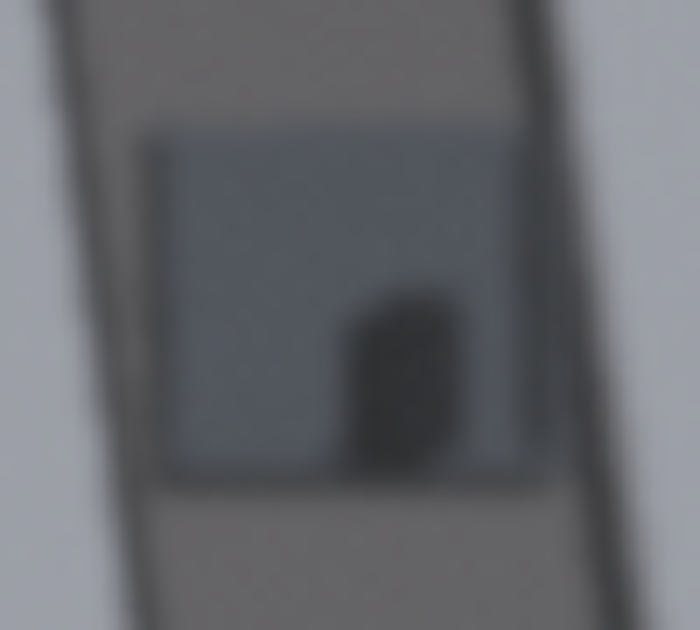

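```bash
python3 - <<'E'
from fit import *
sc=ctrl.get_image('scene'); tp=ctrl.get_image('top')
# joint fit w/ both cams with a per-camera xy bias absorbed in top only
P=lambda a,b:(200+a/7,170+b/7); T=lambda a,b:(360+a/14,210+b/14)
ps=[((40,42,45),P(222,370)),((40,-42,45),P(440,415)),((-34,42,34),P(137,510)),((-40,42,0),P(142,588)),((-40,-42,0),P(358,640)),((-34,-42,34),P(362,570)),((37,39,2),P(238,465)),((42,0,105),P(318,250)),((10,8,49),P(278,412)),((10,-8,49),P(325,420))]
pt=[((38,42,45),T(158,490)),((38,-42,45),T(548,490)),((-40,42,2),T(148,130)),((-40,-42,2),T(515,125)),((26,0,49),T(400,395)),((26,0,105),T(408,372))]
def f(p):
    Rm=R.from_euler('ZYX',p[3:6]).as_matrix()
    e=[np.array(w2p(sc,p[:3]+Rm@np.array(s,float)))-q for s,q in ps]
    e+=[np.array(w2p(tp,p[:3]+[p[6],p[7],0]+Rm@np.array(s,float)))-q for s,q in pt[:4]]
    return np.concatenate(e+[[(p[2]-5)/2]])
r=least_squares(f,[570,-198,6,3.2,0,0,0,0],loss='soft_l1'); print(r.x.round(3),r.fun.round(1))
Rm=R.from_euler('ZYX',r.x[3:6]).as_matrix(); print('tilt',np.arccos(Rm[2,2]),Rm[:,2].round(3))
for q in (r.x[3:6],[r.x[3],0,0]):
  Rm=R.from_euler('ZYX',q).as_matrix()
  for s in((26,0,50),(42,0,105),(10,0,105)):
    w=r.x[:3]+Rm@np.array(s,float); a=w2p(sc,w); b=w2p(tp,w+[r.x[6],r.x[7],0]); print(s,'scene',((a[0]-200)*7,(a[1]-170)*7),'top',((b[0]-360)*14,(b[1]-210)*14))
E
```

```text
[ 5.75042e+02 -1.96082e+02  4.50300e+00  3.11900e+00  3.90000e-02
 -1.80000e-02 -1.03670e+01 -4.43340e+01] [  0.3  -0.7   0.7  -1.1  -0.4  -0.3  -0.8   1.3   0.5   0.5  -0.1  -2.3
   0.1   0.7   0.8  -1.6  -0.3   1.   -0.9   1.1  43.8  -0.4 -12.6  -0.6
  40.7   0.4 -13.1   0.5  -0.2]
tilt 0.042939573231545486 [-0.039 -0.018  0.999]
(26, 0, 50) scene (np.float64(316.24748383201353), np.float64(395.75247483310255)) top (np.float64(576.6262244090618), np.float64(424.1160822292642))
(42, 0, 105) scene (np.float64(323.48877750592936), np.float64(238.55745700758672)) top (np.float64(637.8246349317299), np.float64(485.30109251726276))
(10, 0, 105) scene (np.float64(284.6501247318862), np.float64(287.09183986959965)) top (np.float64(636.4039272050912), np.float64(325.15199467766644))
(26, 0, 50) scene (np.float64(316.22424793958993), np.float64(397.0051698168785)) top (np.float64(573.0654455342109), np.float64(414.3588682721714))
(42, 0, 105) scene (np.float64(323.55601116102537), np.float64(241.8698045076248)) top (np.float64(629.5878330200294), np.float64(464.18947932930143))
(10, 0, 105) scene (np.float64(284.84672594306375), np.float64(293.6719731051146)) top (np.float64(626.8831351286015), np.float64(304.57993389944346))
```

```bash
python3 - <<'E'
from h import *
sc=shot('scene','s60.png',(215,140,285,200),10)
tp=ctrl.get_image('top'); print(p2w(tp,375+172/8,270+240/8,18))
rel(364,-226,160,0.35)
E
```

```text
[ 364.00237707 -227.23849821   18.        ]
rel [ 179.1 -254.2    6.7] yaw 165.2 cur ang -3.05
```

View pics/s60.png

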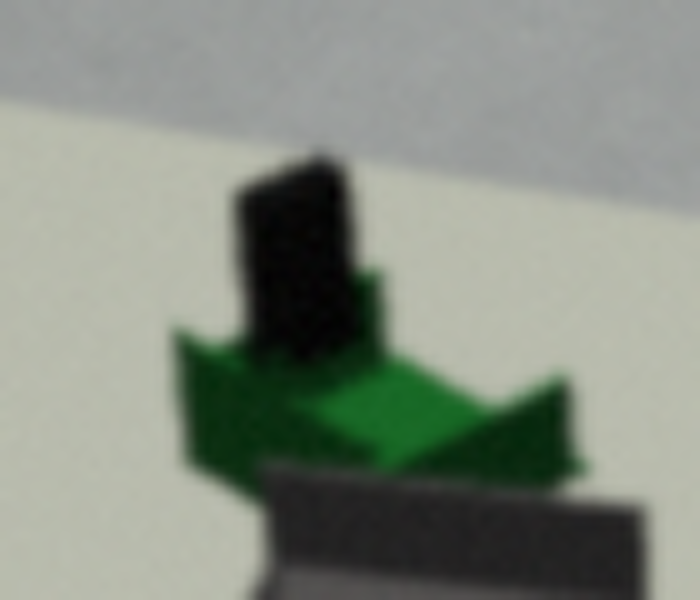

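move_arm:
  increments: [140,30,-40,0,10,140,60,-80,0,20,140,90,-120,0,30,140,120,-165,0,40,140,150,-210,0,50,140,179,-254,0,60,140,179,-254,0,70,140,179,-254,0,80,140,179,-254,0,90,140,179,-254,0,100,140,179,-254,0,110,140,179,-254,0,120]

```text
t: 71.95
ee_pos: [363.1, -226.2, 166.8]
orientation: [2.586, 1.641, 0.128]
ft_force: [0.3, -0.2, -0.3]
width: 39.5
```

```bash
python3 - <<'E'
from h import *
st(); rel(364,-226.5,140,0.35)
E
```

```text
71.95 [ 363.1 -226.2  166.8] [2.586 1.641 0.128] [ 0.3 -0.2 -0.3] 39.53085361451669 [-0.62  0.18  2.16  0.08  0.7  -0.24]
rel [-0.7 -2.  26.8] yaw 44.8 cur ang 1.132
```

move_arm:
  increments: [140,0,0,0,10,140,0,0,0,20,140,0,0,0,30,140,0,-1,10,40,140,-1,-2,27,44.8,140,-1,-2,27,44.8]

```text
t: 72.7
ee_pos: [363.1, -226.7, 139.1]
orientation: [3.053, 0.538, 0.163]
ft_force: [0.2, -0.5, 0.0]
width: 39.9
```

```bash
python3 - <<'E'
from h import *
o=st(); M=R.from_rotvec(o['orientation']).as_matrix(); print(M[:,2].round(3))
rel(364,-226.5,40,0.35);rel(364,-226.5,6,0.35)
shot('scene','s61.png',(200,110,300,230),6)
shot('top','t61.png',(375,270,445,350),8)
E
```

```text
72.7 [ 363.1 -226.7  139.1] [3.053 0.538 0.163] [ 0.2 -0.5  0. ] 39.87856723053965 [-0.62  0.23  2.18  0.08  0.63  0.54]
[ 0.109 -0.018 -0.994]
rel [-8.6 -5.3 98.6] yaw 0.1 cur ang 0.351
rel [-11.9  -7.1 132.4] yaw 0.1 cur ang 0.351
```

View pics/s61.png

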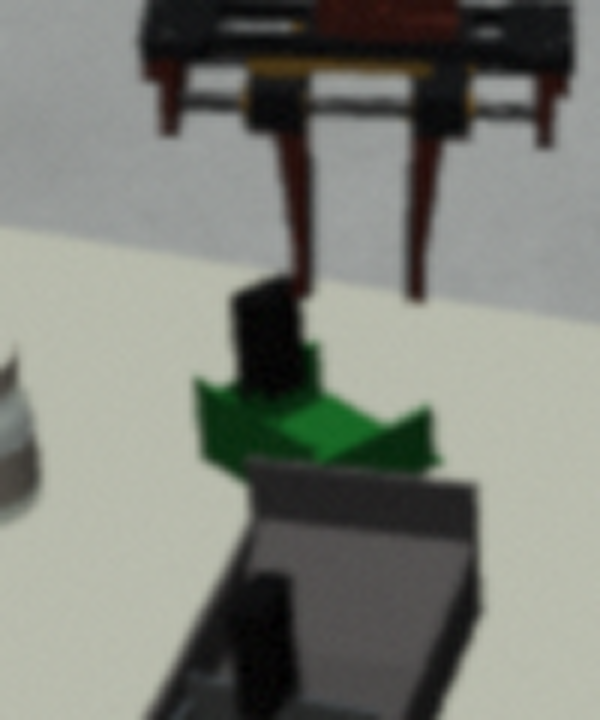

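View pics/t61.png

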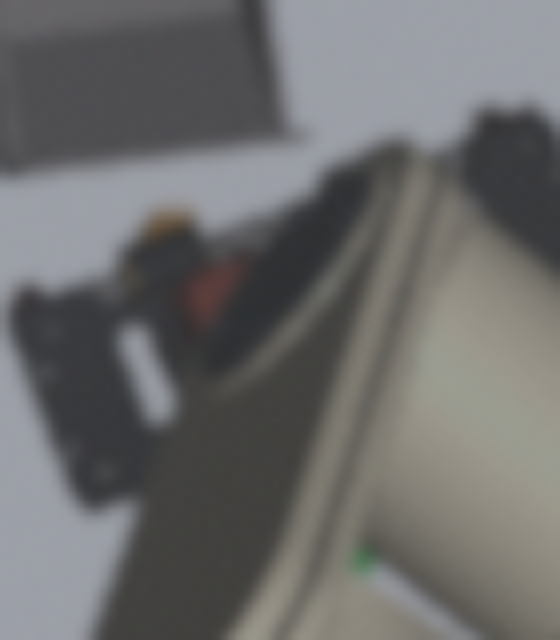

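```bash
python3 - <<'E'
from h import *
tp=ctrl.get_image('top')
o=ctrl.get_obs(); M=R.from_rotvec(o['orientation']).as_matrix()
t=np.array([364,-226.5,5])
def T(a,b,z): return p2w(tp,375+a/8,270+b/8,z)
for n,(a,b,z) in dict(g1=(345,395,105),g2=(385,322,105),g3=(440,345,105),g4=(405,425,105),c=(262,280,40),w=(180,470,20),cr=(480,385,45)).items():
    p=T(a,b,z); print(n,p.round(0),'tool',(M.T@(p-t)).round(0))
E
```

```text
g1 [ 312. -268.  105.] tool [ -53.   27. -104.]
g2 [ 337. -283.  105.] tool [ -35.   50. -101.]
g3 [ 329. -302.  105.] tool [ -49.   64. -102.]
g4 [ 302. -288.  105.] tool [ -70.   43. -105.]
c [ 350. -255.   40.] tool [-20.  24. -36.]
w [ 281. -227.   20.] tool [-76. -27. -24.]
cr [ 311. -331.   45.] tool [-82.  83. -44.]
```

move_arm:
  increments: [140,0,0,0,-8,140,-1,-1,0,-15.4,140,-4,-3,40,-15.4,140,-7,-5,80,-15.4,140,-10,-6,105,-15.4,140,-11,-7,122,-15.4,140,-12,-7,129,-15.4,140,-12,-7,129,-15.4]

```text
t: 73.85
ee_pos: [365.0, -227.4, 10.7]
orientation: [2.938, 0.939, 0.155]
ft_force: [-0.4, -0.5, 0.2]
width: 39.6
```

```bash
python3 - <<'E'
from h import *
o=st()
shot('scene','s62.png',(200,130,300,230),6)
E
```

```text
73.85 [ 365.  -227.4   10.7] [2.938 0.939 0.155] [-0.4 -0.5  0.2] 39.57439476705541 [-0.62  0.54  2.22  0.17  0.29  0.17]
```

View pics/s62.png

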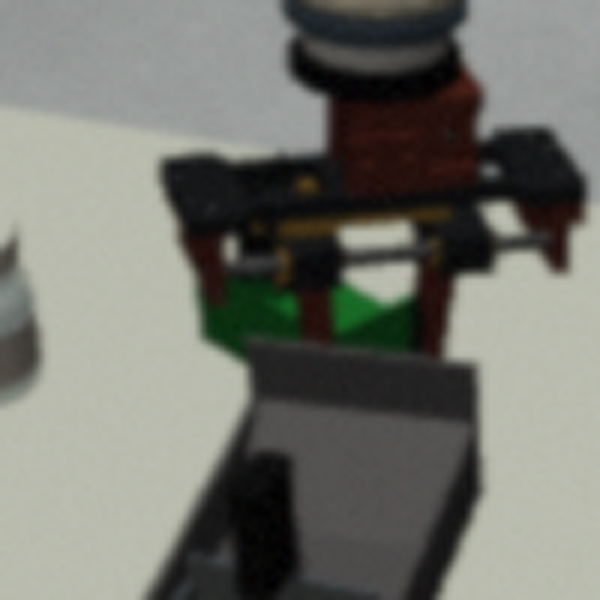

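Clear of the green scoop, no contact. Close.

move_arm:
  increments: [255,0,0,3,0,255,0,0,3,0,255,0,0,3,0,255,0,0,3,0,255,0,0,3,0,255,0,0,3,0]

```text
t: 74.65
ee_pos: [365.9, -227.9, 8.4]
orientation: [2.937, 0.939, 0.157]
ft_force: [-0.1, -0.1, 5.7]
width: 24.8
```

move_arm:
  increments: [255,0,0,0,0,255,0,0,-10,0,255,0,0,-35,0,255,0,0,-75,0,255,0,0,-120,0,255,0,0,-150,0,255,0,0,-150,0]

```text
t: 75.53
ee_pos: [349.7, -225.4, 159.6]
orientation: [2.933, 0.937, 0.161]
ft_force: [0.1, 0.4, 0.0]
width: 25.2
```

```bash
python3 - <<'E'
from h import *
o=st()
shot('scene','s63.png',(220,80,320,200),6)
p=dw(10,30); print(p); rel(*p,160); rel(*p,160,0.4)
E
```

```text
75.525 [ 349.7 -225.4  159.6] [2.933 0.937 0.161] [0.1 0.4 0. ] 25.205835621352364 [-0.64  0.17  2.19  0.08  0.67  0.25]
[565.46083744 247.97814415]
rel [ 450.1 -260.2   12.5] yaw 0 cur ang 0.622
rel [ 450.1 -260.2   12.5] yaw 12.7 cur ang 0.622
```

View pics/s63.png

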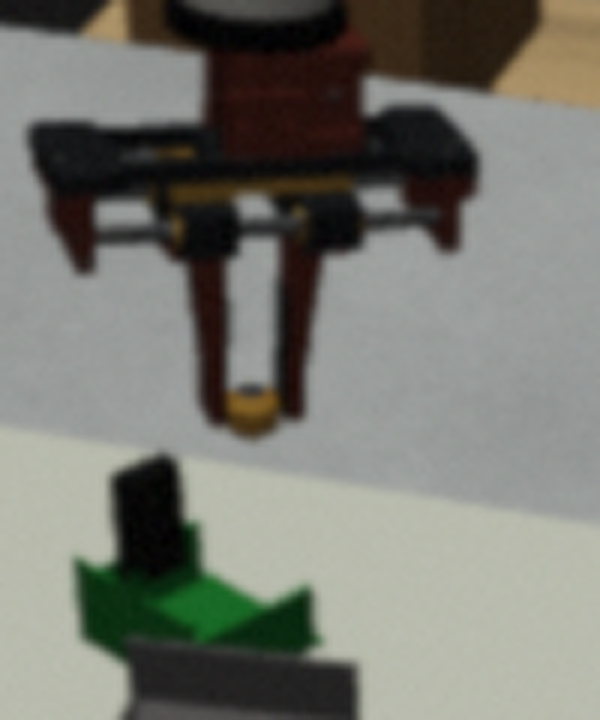

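move_arm:
  increments: [255,30,-17,0,0,255,75,-43,2,2,255,120,-69,4,4,255,165,-95,5,6,255,210,-121,6,8,255,255,-147,8,10,255,300,-173,9,12,255,345,-199,10,13,255,390,-225,11,13,255,430,-248,12,13,255,450,-260,12,13,255,450,-260,12,13]

```text
t: 77.08
ee_pos: [564.8, 248.7, 158.2]
orientation: [3.033, 0.605, 0.164]
ft_force: [-0.1, -0.4, -0.1]
width: 24.7
```

```bash
python3 - <<'E'
from h import *
o=st(); print(wd(o['ee_pos']))
shot('scene','s64.png',(340,120,480,290),5)
tp=ctrl.get_image('top')
for a in((210,272),(318,275),(270,410),(245,462),(178,500),(322,498)): print(wd(p2w(tp,200+a[0]/6,180+a[1]/6,40)).round(0))
E
```

```text
77.075 [564.8 248.7 158.2] [3.033 0.605 0.164] [-0.1 -0.4 -0.1] 24.73660155461747 [ 0.43  0.45  1.76 -0.09  0.84  1.66]
[ 9.40646213 30.81143873]
[35. 24.]
[ 29. -28.]
[-35.  -1.]
[-60.  13.]
[-75.  46.]
[-80. -23.]
```

View pics/s64.png

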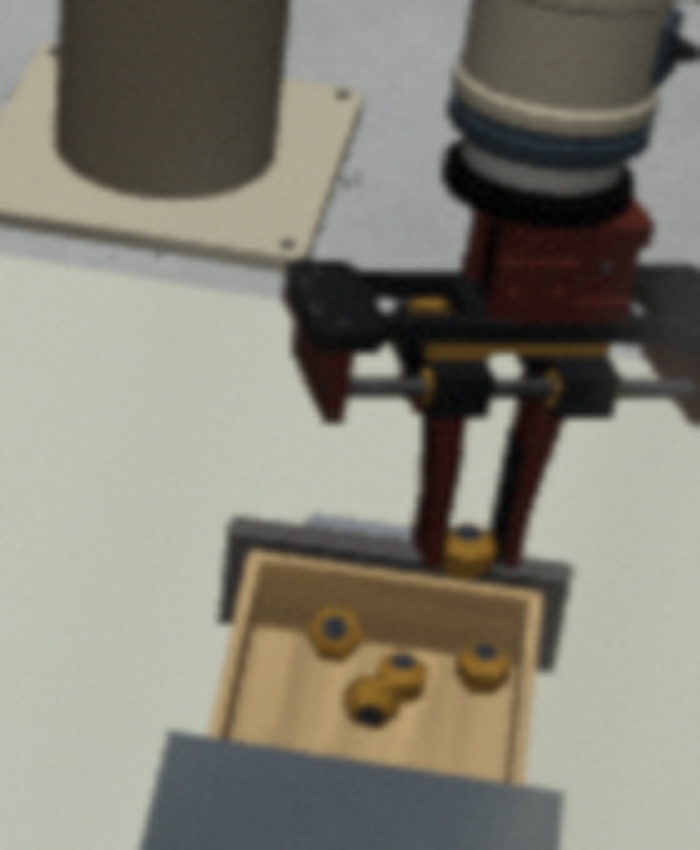

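```bash
python3 - <<'E'
from h import *
p=dw(-10,26); rel(*p,130);rel(*p,34)
E
```

```text
rel [-21.1  -4.9  26.5] yaw 0 cur ang 0.395
rel [-30.2 -11.1 121.9] yaw 0 cur ang 0.395
```

move_arm:
  increments: [255,-21,-5,26,0,255,-24,-7,60,0,255,-27,-9,90,0,255,-29,-11,112,0,255,-30,-11,121,0,255,-30,-11,122,0,165,-30,-11,122,0,155,-30,-11,122,0,155,-30,-11,122,0,155,-26,-9,80,0,155,-21,-5,20,0,155,-18,-5,-20,0]

```text
t: 78.68
ee_pos: [544.1, 245.4, 179.5]
orientation: [3.033, 0.603, 0.167]
ft_force: [1.1, -0.5, -0.6]
width: 34.5
```

```bash
python3 - <<'E'
from h import *
o=st(); print(wd(o['ee_pos']))
shot('scene','s65.png',(340,120,480,290),5)
p=dw(-180,0); print(p);rel(*p,180,CY+np.pi/2)
E
```

```text
78.675 [544.1 245.4 179.5] [3.033 0.603 0.167] [ 1.1 -0.5 -0.6] 34.54332323012262 [ 0.44  0.4   1.79 -0.09  0.86  1.67]
[-11.47663601  28.82863095]
[377.76851419 205.88786271]
rel [-170.8  -26.3  -15.2] yaw -71.0 cur ang 0.396
```

View pics/s65.png

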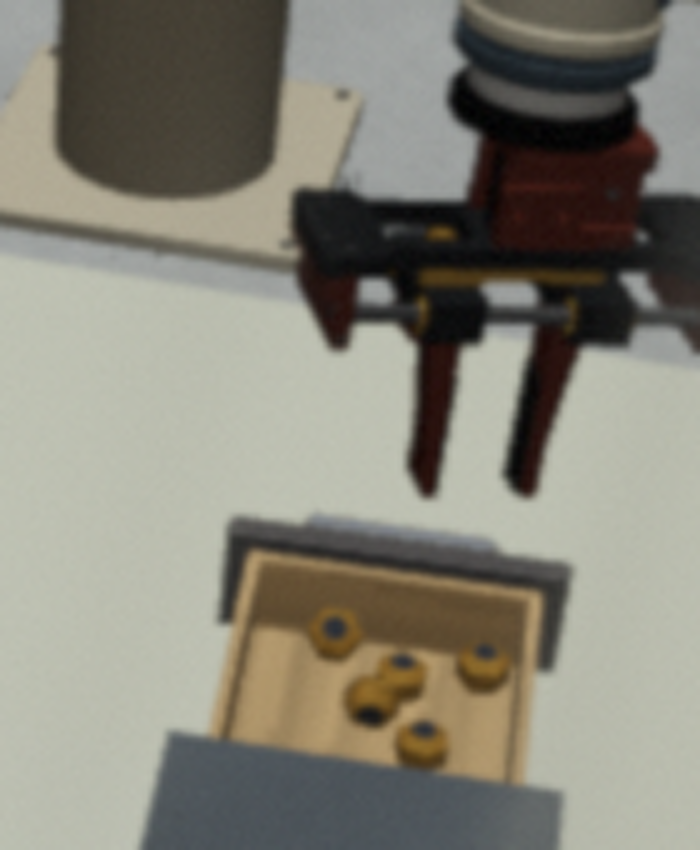

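```bash
python3 - <<'E'
from h import *
h=np.array([410.2,208.4]); 
p=h-45*np.array([np.cos(CY),np.sin(CY)]); print(p); rel(*p,180,CY); rel(*p,36,CY)
E
```

```text
[365.29212855 205.52196568]
rel [-182.4  -30.7  -16.7] yaw 19.0 cur ang 0.396
rel [-197.4  -39.9  126.2] yaw 19.0 cur ang 0.396
```

move_arm:
  increments: [255,-60,-10,-5,6,255,-120,-20,-11,12,255,-170,-29,-16,19,255,-182,-31,-17,19,255,-182,-31,-17,19,255,-187,-34,30,19,255,-191,-36,70,19,255,-195,-38,105,19,255,-197,-40,125,19,255,-197,-40,126,19,255,-197,-40,126,19]

```text
t: 80.1
ee_pos: [366.9, 206.3, 36.5]
orientation: [3.112, 0.094, 0.189]
ft_force: [-0.2, 0.3, 0.1]
width: 0.6
```

```bash
python3 - <<'E'
from h import *
o=st(); 
shot('scene','s66.png',(340,100,480,260),5)
h=np.array([410.2,208.4])
for d in(-18,60,120,148): p=h+d*np.array([np.cos(CY),np.sin(CY)]); rel(*p,38,CY)
E
```

```text
80.1 [366.9 206.3  36.5] [3.112 0.094 0.189] [-0.2  0.3  0.1] 0.6405975187875471 [ 0.54  0.47  2.23 -0.23  0.36  2.26]
rel [25.4  0.6  2. ] yaw -0.1 cur ang 0.062
rel [102.8   0.2  11.4] yaw -0.1 cur ang 0.062
rel [ 1.624e+02 -1.000e-01  1.860e+01] yaw -0.1 cur ang 0.062
rel [190.1  -0.2  22. ] yaw -0.1 cur ang 0.062
```

View pics/s66.png

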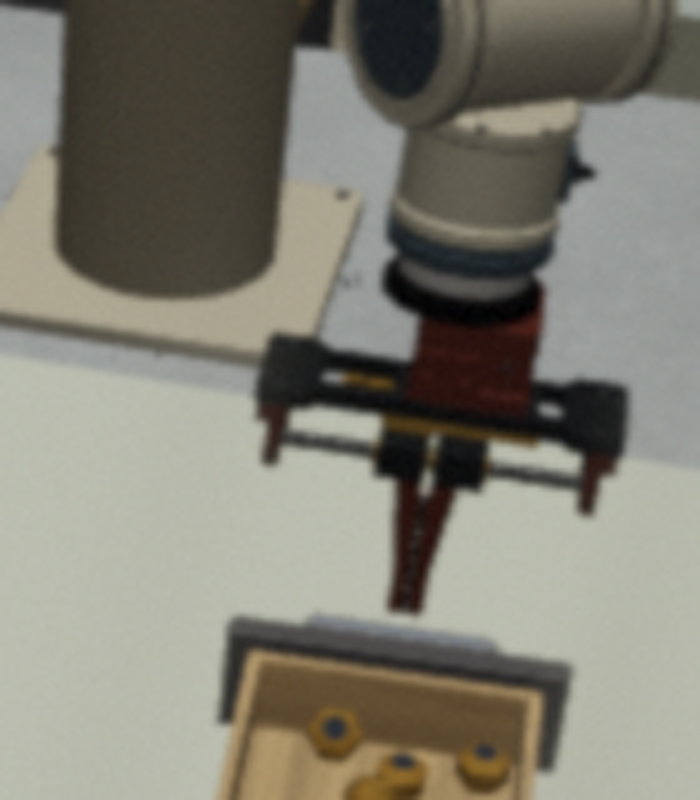

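move_arm:
  increments: [255,8,0,0,0,255,18,0,1,0,255,28,0,2,0,255,38,0,4,0,255,49,0,5,0,255,60,0,6,0,255,71,0,7.5,0,255,82,0,9,0,255,92,0,10,0,255,100,0,11,0,255,105,0,11.5,0,255,107,0,12,0]

```text
t: 81.65
ee_pos: [474.6, 212.8, 37.9]
orientation: [3.112, 0.094, 0.19]
ft_force: [-1.3, -0.1, -0.0]
width: 0.3
```

```bash
python3 - <<'E'
from h import *
o=st(); 
h=np.array([410.2,208.4])
for d in(120,140,148,152): p=h+d*np.array([np.cos(CY),np.sin(CY)]); rel(*p,38,CY)
shot('scene','s67.png',(340,130,480,270),5)
E
```

```text
81.65 [474.6 212.8  37.9] [3.112 0.094 0.19 ] [-1.3 -0.1 -0. ] 0.30220144281204775 [ 0.44  0.54  2.03 -0.15  0.47  2.08]
rel [55.  -0.   6.6] yaw -0.1 cur ang 0.062
rel [74.9 -0.1  9. ] yaw -0.1 cur ang 0.062
rel [82.8 -0.2 10. ] yaw -0.1 cur ang 0.062
rel [86.8 -0.2 10.5] yaw -0.1 cur ang 0.062
```

View pics/s67.png

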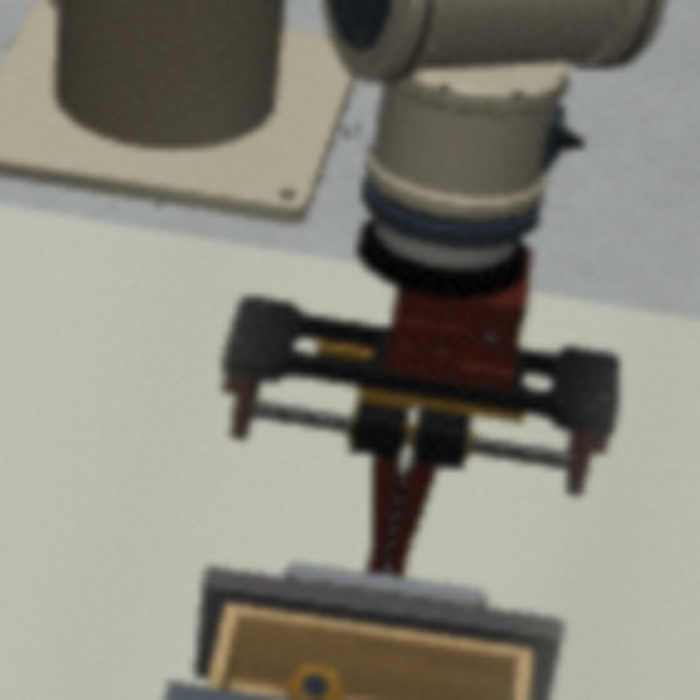

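move_arm:
  increments: [255,6,0,1,0,255,15,0,2,0,255,25,0,3,0,255,35,0,4,0,255,45,0,5,0,255,54,0,6.5,0,255,62,0,7.5,0,255,69,0,8.5,0,255,75,0,9,0,255,80,0,9.5,0,255,84,0,10,0,255,86,0,10.5,0]

```text
t: 83.2
ee_pos: [559.9, 217.6, 37.6]
orientation: [3.111, 0.094, 0.185]
ft_force: [-9.3, 0.9, 5.0]
width: 0.4
```

```bash
python3 - <<'E'
from h import *
o=st(); 
h=np.array([410.2,208.4]); d=o['ee_pos'][:2]-h; print('along',d@[np.cos(CY),np.sin(CY)])
E
```

```text
83.2 [559.9 217.6  37.6] [3.111 0.094 0.185] [-9.3  0.9  5. ] 0.40409425737240473 [ 0.38  0.62  1.85 -0.12  0.58  1.99]
along 149.9379348537013
```

move_arm:
  increments: [255,3,0,0.5,0,255,6,0,0.5,0,255,6,0,0.5,0]

```text
t: 83.58
ee_pos: [560.1, 216.6, 36.4]
orientation: [3.109, 0.093, 0.168]
ft_force: [-17.9, 0.6, 10.2]
width: 0.4
```

```bash
python3 - <<'E'
from h import *
o=st(); 
h=np.array([410.2,208.4]); d=o['ee_pos'][:2]-h; print('along',d@[np.cos(CY),np.sin(CY)])
E
```

```text
83.575 [560.1 216.6  36.4] [3.109 0.093 0.168] [-17.9   0.6  10.2] 0.4023829935451143 [ 0.38  0.62  1.84 -0.11  0.59  1.98]
along 150.1322182447967
```

move_arm:
  increments: [255,-10,0,0,0,255,-40,0,-4,0,255,-50,0,-50,0,255,-50,0,-110,0,255,-50,30,-160,0,255,-80,70,-160,0,255,-110,110,-160,0,255,-130,140,-160,0,255,-130,140,-160,0]

```text
t: 84.7
ee_pos: [420.7, 71.2, 185.8]
orientation: [3.109, 0.089, 0.169]
ft_force: [-0.1, -0.1, -0.2]
width: 0.4
```

```bash
python3 - <<'E'
from h import *
o=st(); 
shot('scene','s68.png'); shot('top','t68.png')
shot('top','t68b.png',(190,120,330,260),4)
shot('scene','s68b.png',(200,170,290,270),7)
E
```

```text
84.7 [420.7  71.2 185.8] [3.109 0.089 0.169] [-0.1 -0.1 -0.2] 0.44661680965329237 [ 0.17  0.14  2.14 -0.06  0.75  1.73]
```

View pics/t68.png

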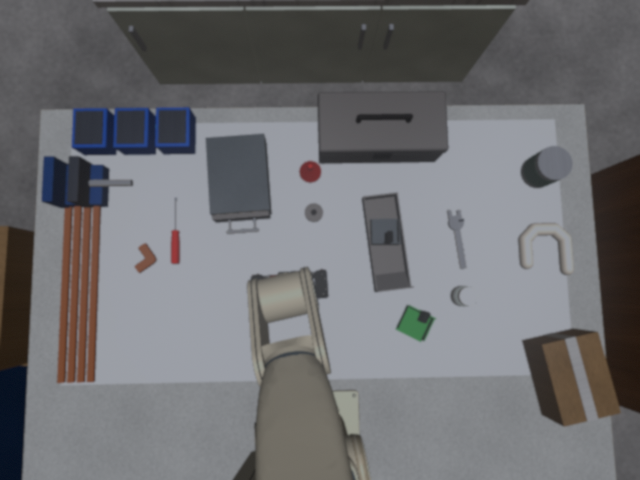

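```bash
python3 - <<'E'
from fit import *
sc=ctrl.get_image('scene'); tp=ctrl.get_image('top')
a=cv2.imread('pics/s58.png'); b=cv2.resize(sc['frame'][170:270,200:290,::-1],None,fx=7,fy=7,interpolation=cv2.INTER_CUBIC); print('scene diff scoop area',np.abs(a.astype(int)-b)[230:660,120:460].mean(), np.abs(a.astype(int)-b)[230:660,120:460].max())
P=lambda a,b:(200+a/7,170+b/7); T=lambda a,b:(360+a/14,210+b/14)
ps=[((40,42,45),P(222,370)),((40,-42,45),P(440,415)),((-34,42,34),P(137,510)),((-40,42,0),P(142,588)),((-40,-42,0),P(358,640)),((-34,-42,34),P(362,570)),((37,39,2),P(238,465)),((42,0,105),P(318,250)),((10,8,49),P(278,412)),((10,-8,49),P(325,420))]
pt=[((38,42,45),T(548,490)),((38,-42,45),T(158,490)),((-40,-42,2),T(148,130)),((-40,42,2),T(515,125)),((10,0,105),T(412,290))]
def f(p):
    Rm=R.from_euler('ZYX',p[3:6]).as_matrix()
    e=[np.array(w2p(sc,p[:3]+Rm@np.array(s,float)))-q for s,q in ps]
    e+=[np.array(w2p(tp,p[:3]+[p[6],p[7],0]+Rm@np.array(s,float)))-q for s,q in pt]
    return np.concatenate(e+[[(p[2]-5)/2,p[6]/4,p[7]/4]])
r=least_squares(f,[570,-198,6,3.2,0,0,0,0],loss='soft_l1'); print(r.x.round(3),r.fun.round(1))
J=r.jac; C=np.linalg.pinv(J.T@J)*1.; print('sd',np.sqrt(np.diag(C)).round(3))
Rm=R.from_euler('ZYX',r.x[3:6]).as_matrix(); print('tilt',np.arccos(Rm[2,2])); print(wt(r.x[:2]),wt(r.x[:2]+r.x[6:8]))
E
```

```text
scene diff scoop area 2.0843707250341996 8
[ 5.72142e+02 -1.97387e+02  3.02700e+00  3.11500e+00  6.00000e-03
 -3.00000e-03 -5.53300e+00  2.55000e-01] [ 0.4 -1.3  0.7 -1.2 -0.3 -0.3 -0.7  1.1  0.4  0.8 -0.1 -1.8  0.2 -0.2
  0.8 -1.5 -0.2  1.  -0.9  1.1  0.9 -1.2  0.1 -1.5 -1.3 -0.1  0.2  0.5
 -0.1  0.9 -1.  -1.4  0.1]
sd [3.652 2.027 2.903 0.02  0.029 0.024 4.196 1.987]
tilt 0.006493686980700912
[64.19803252 -2.4235059 ] [58.7137176  -1.64996969]
```

```bash
python3 - <<'E'
from workcell import ctrl
print(ctrl.close_job())
E
```

```text
the job is handed in; nothing more can be done
None
```

The job is handed in at about 85 s: all seven nuts are in the drawer, the drawer is shut, and the empty scoop stands in the tray. The hand-in reports no verdict, so this rests on my own checks.

**What I did**
- **Drawer:** I pulled it out to its stop.
- **Nuts:** Four went in on one scoop load off the ramp and two on a second load from the tray's far end. The first scooping try tipped the scoop in the grip and spilled its load. One nut ended up on the liner in front of the tray, and I picked that one up by hand.
- **Scoop and drawer:** I set the scoop down in the tray, then pushed the drawer shut with closed fingers.

**Last checks**
- **Nut count:** Six nuts showed in the drawer in the top view before the seventh went in. I then saw the seventh lying there in the scene view. No nut was left in the tray or on the liner.
- **Drawer shut:** It stood still against an 18 N push, within about 1 mm of where the shut position should be. No gap showed in the final top picture.
- **Scoop:** A fit to both cameras puts it at about (59 to 64, −2) mm in the tray frame, with a tilt of about 0.01 rad. An earlier fit using only the scene camera gave about 0.06 rad, and its position reading was about 5 mm further along x than the top camera's. Either tilt is well under the limit.
- **Bystanders:** In the final top picture they are where they started.

I reached the limit of 90 pictures before viewing the last close-ups. The final check of the scoop was therefore numerical, from the camera frames rather than a viewed picture.

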